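Close the swabs in their tubes and load the analyser

TASK

Take every capped swab out of the swab stand and push each one down into a tube of its own in the red sample rack until its cap sits on the tube's rim. Then slide the loaded rack by its handle, front end first, into the analyser's loading bay until it comes up against the stop inside, and press the start button. Leave the other things on the bench alone.

Things in the scene. Friction and masses are not known exactly. Their poses are not given: they have to be found in the camera images.
- swab1: one of 3 to 5 like capped swabs (absent: None), 15 g, 112 mm long. Origin: the end of its soft tip; z up to the cap: tip 7 mm across and thin shaft, then a plug 10.4 mm across (69 to 78 mm above the origin), then the white ribbed cap, 17 mm across, from its seating face at 78 mm to its top at 112 mm. At the start upright in a hole of the swab stand, seating face on the stand's top
- swab2: one of 3 to 5 like capped swabs (absent: None), 15 g, 112 mm long. Origin: the end of its soft tip; z up to the cap: tip 7 mm across and thin shaft, then a plug 10.4 mm across (69 to 78 mm above the origin), then the white ribbed cap, 17 mm across, from its seating face at 78 mm to its top at 112 mm. At the start upright in a hole of the swab stand, seating face on the stand's top
- swab3: one of 3 to 5 like capped swabs (absent: None), 15 g, 112 mm long. Origin: the end of its soft tip; z up to the cap: tip 7 mm across and thin shaft, then a plug 10.4 mm across (69 to 78 mm above the origin), then the white ribbed cap, 17 mm across, from its seating face at 78 mm to its top at 112 mm. At the start upright in a hole of the swab stand, seating face on the stand's top
- swab4: one of 3 to 5 like capped swabs (absent: None), 15 g, 112 mm long. Origin: the end of its soft tip; z up to the cap: tip 7 mm across and thin shaft, then a plug 10.4 mm across (69 to 78 mm above the origin), then the white ribbed cap, 17 mm across, from its seating face at 78 mm to its top at 112 mm. At the start upright in a hole of the swab stand, seating face on the stand's top
- swab5: one of 3 to 5 like capped swabs (absent: None), 15 g, 112 mm long. Origin: the end of its soft tip; z up to the cap: tip 7 mm across and thin shaft, then a plug 10.4 mm across (69 to 78 mm above the origin), then the white ribbed cap, 17 mm across, from its seating face at 78 mm to its top at 112 mm. At the start upright in a hole of the swab stand, seating face on the stand's top
- stand: fixed white swab stand, 200 x 56 mm: a base and a top plate, 28 mm wide and 12 mm thick, with a row of five holes along its x axis, 36 mm apart (-72 to 72 mm). Origin: centre of its underside; plate top at 105 mm, open beneath; a swab lifts straight out
- rack: loose red sample rack on the bench, about 350 g, 198 mm long (x), 34 wide (y), body 62 tall, with a row of five open clear tubes held fast, 27 mm apart, tops at 95 mm. Origin: on the underside below the middle of the tube row; x points to its front end (70 mm ahead), which goes into the analyser first; the handle end is 128 mm behind
- tube1 (a point): centre of the mouth of tube 1 of the rack, at -54 mm along the rack's x axis, 95 mm above its underside; tube 16 mm outside, 12 mm bore, 83 mm deep, standing 33 mm clear of the rack's body; z up the tube. No tube is taken at the start
- tube2 (a point): centre of the mouth of tube 2 of the rack, at -27 mm along the rack's x axis, 95 mm above its underside; tube 16 mm outside, 12 mm bore, 83 mm deep, standing 33 mm clear of the rack's body; z up the tube. No tube is taken at the start
- tube3 (a point): centre of the mouth of tube 3 of the rack, at 0 mm along the rack's x axis, 95 mm above its underside; tube 16 mm outside, 12 mm bore, 83 mm deep, standing 33 mm clear of the rack's body; z up the tube. No tube is taken at the start
- tube4 (a point): centre of the mouth of tube 4 of the rack, at 27 mm along the rack's x axis, 95 mm above its underside; tube 16 mm outside, 12 mm bore, 83 mm deep, standing 33 mm clear of the rack's body; z up the tube. No tube is taken at the start
- tube5 (a point): centre of the mouth of tube 5 of the rack, at 54 mm along the rack's x axis, 95 mm above its underside; tube 16 mm outside, 12 mm bore, 83 mm deep, standing 33 mm clear of the rack's body; z up the tube. No tube is taken at the start
- rack_handle (a point): grip point in the rack's upright handle blade: 26 mm long (along the rack), 14 mm thick (across it), top at 96 mm; this point is 75 mm above the underside, 114 mm behind the rack's origin and 60 mm behind the nearest tube
- rack_nose (a point): middle of the rack's front end, at bench level, 70 mm ahead of the rack's origin
- analyser: fixed white analyser, 190 mm tall, 300 deep; its body runs 89 mm to -y, 219 mm (display) to +y. Origin: middle of the loading bay's mouth at bench level, x straight into the bay: a blind channel 38 mm wide, 145 high, 127 deep on the bench itself (no sill). Flared guides, 50 mm high, stand 25 mm out from the mouth, 60 mm apart. Rack home: handle grip point 57 mm outside the mouth
- bay_stop (a point): middle of the solid stop at the blind end of the bay, at bench level, 127 mm inside the mouth, unseen; axes as the analyser's
- start (a joint): the round grey start button on the analyser's top: 0 = up, 0.006 m = fully pressed; sprung, about 4 N takes it fully down; it comes up when let go
- start_top (a point): centre of the start button's top face, 32 mm across, about 0.2 m above the bench; press straight down
- bottle1: small clear dropper bottle with a red nozzle cap, 27 mm across, 76 mm tall; a bystander, origin at the centre of its underside; leave it alone
- bottle2: small white dropper bottle with a white cap, 26 mm across, 81 mm tall; a bystander, origin at the centre of its underside; leave it alone
- bottle3: small dark dropper bottle with a yellow cap, 28 mm across, 72 mm tall; a bystander, origin at the centre of its underside; leave it alone
- tipbox: open box of pipette tips, 122 x 84 mm, 75 mm tall with tips, its clear lid (not solid) leaning behind; a bystander, origin at the centre of its underside; leave it alone
- cassette: white rapid-test cassette lying flat, 72 x 21 x 5 mm; a bystander, origin at the centre of its underside; leave it alone

How it is judged:
By the outcome, as a careful person would: the job done as asked, in the order asked, and still so for the second after the job is handed in, with the robot touching nothing.
Of swab1, swab2, swab3, swab4, swab5 only 3 to 5 are there at a start; the rules pass over those that are not, and their reading is None.
At some moment in a run one of rack may be knocked a few centimetres aside while the robot is not near it.
It also fails if it takes over 210 s, if anything falls off the work surface, if the arm or the gripper's body presses on something with over 40 N, if the wrist force passes 120 N, or if a joint passes its speed limit or range.

ROBOT

A 6-joint arm with a two-finger parallel gripper is mounted at the origin on the work surface. World frame = base frame: x ahead of the robot, y to its left, z up, the work surface at z = 0. Lengths are in m, angles in rad, forces in N, time in s.
With the tool pointing down it reaches from about 0.375 to 0.975 m from the base axis. Payload 3.8 kg.
Tool frame: the origin (TCP) lies at the very end of the fingers, on their centre line; the grasp point (between the pads) lies 19 mm behind it; z points along the fingers, x is the direction in which the jaws open and shut, and the axes are right-handed (so a half turn about z gives the same grasp; the last joint's range is limited). The gripper opens to 85 mm and grips with 20 to 120 N. Pads are 22 mm wide; open, the fingers measure 114 mm over their backs; the gripper's body (76 mm by 85 mm) begins 54 mm behind the grasp point. The pads swing forward as they close: fully open they stand 13 mm farther back than shut.
Start: joints at [-0.037, 0.264, 1.604, -0, 1.274, -0.037], TCP at [0.675, -0, 0.231] pointing down, gripper open.
Joint ranges: [-2.63, 2.63], [-0.94, 2.18], [0.31, 2.57], [-1.31, 4.45], [0, 2.66], [-2.55, 2.55]. Speed limits (rad/s): [2.57, 2.57, 3.14, 3.14, 3.14, 3.14].

INTERFACE

Orientations are given as a rotation vector (axis times angle).
In Python, from workcell import bot gives the robot as it stands.
- The arm moves only by the tool carry_out, never from a script. Its argument "deltas" is a list of rows, each an object with "delta_pos": the shift along the tool's x, y, z in m, a list of three; "dr": the turn, a rotation vector about the tool's x, y, z in rad, a list of three. A call has 1 to 10 rows; each row shifts and turns the commanded pose from where the row before left it, along the tool's axes as they then stand; what a row does not reach is not made up. A row lasts 1/8 s, in which the tool goes at most 62.5 mm and 10.7 degrees, less where a joint would pass 70% of its speed; a pose out of reach is approached as far as the arm can. A call is refused whole if a number of a shift passes 0.0625 or a number of a turn 0.188, either way. A call with a gripper value outside its range is refused whole. "grip" is the opening, from 0 (shut) to 1 (fully open), set as the call begins (left out, the last holds). The fingers move at their own pace and stop on an object; "force" is the grip in N (left out, the last holds). Time passes only in rows, so rows that do not move let the fingers close. It gives the time, the measured TCP pose, the force and the opening at its end, in the units of the state.
- bot.read_state(): the state, without advancing time (a new reading comes with each control period).
- bot.read_camera(name): name is "scene" or "side" or "wrist"; returns a dict with "frame" (384x512x3 uint8, red, green, blue), "K" (3x3 intrinsics, pixels), "xyz" and "attitude" of the camera in the world; the wrist camera has in their place "hand_eye" (4x4, takes a point from camera to tool coordinates, whose origin is the TCP and whose axes are the tool frame's). Camera axes: x right, y down, z forward; pixel columns grow to the right and rows downward; lengths in m; the calibration is good to about 2 mm. A picture is of the moment at which its call begins: read the wrist's pose just before it. There is no depth.
- bot.finish_job(): hands the job in, once; it reports no verdict.
The state is a dict: "time": time; "q": joint angles; "joint_vel": joint speeds; "joint_torque": joint torques, N m; "tool_pos": TCP position; "tcp_rot": TCP orientation; "wrist_force": force on the tool from outside, world axes, zero at the start; "torque": the same for the moment, N m; "width": opening from 0.0 (shut) to 1.0 (fully open).
Only numpy, scipy, OpenCV 4.12 (cv2) and the standard library are available. Lean on these libraries where they do the work, as an engineer would, in place of code of your own. Each camera call takes 0.05 s, during which the arm holds its last target.

## Working session

There is one attempt and no reset: what is moved stays moved. The work goes in short steps, Python scripts to look and compute and a tool call to move; the robot and the scene stay as the last step left them, time stands still between calls to the robot, and variables do not carry over. Pictures are saved under pics/ and viewed, and the job is handed in when it is done.

Besides the shell and the picture viewer there is one more tool, called as a command line: name --argument value ..., lists and objects as JSON in quotes. carry_out: Moves the arm, as the interface text tells. Its arguments: {"type":"object","properties":{"deltas":{"type":"array"},"grip":{"type":"number"},"force":{"type":"number"}},"required":["deltas"]}

```bash
mkdir -p pics; ls; cat > h.py <<'E'
import numpy as np,cv2
from scipy.spatial.transform import Rotation as R
from workcell import bot
def cam(n):
    s=bot.read_state(); c=bot.read_camera(n)
    if n=='wrist':
        T=np.eye(4);T[:3,:3]=R.from_rotvec(s['tcp_rot']).as_matrix();T[:3,3]=s['tool_pos']
        T=T@np.array(c['hand_eye'])
    else:
        T=np.eye(4);a=np.array(c['attitude'])
        T[:3,:3]=a if a.shape==(3,3) else R.from_rotvec(a).as_matrix();T[:3,3]=c['xyz']
    return np.array(c['frame']),np.array(c['K']),T
def plane(K,T,uv,z):
    d=T[:3,:3]@np.linalg.inv(K)@np.array([uv[0],uv[1],1.]);o=T[:3,3]
    return o+d*(z-o[2])/d[2]
def proj(K,T,p):
    q=K@(T[:3,:3].T@(np.array(p)-T[:3,3]));return q[:2]/q[2]
def save(n,f,s=1.0):
    cv2.imwrite('pics/'+n+'.png',cv2.resize(f[:,:,::-1],None,fx=s,fy=s))
E
python3 - <<'E'
from h import *
for n in ['scene','side','wrist']:
    f,K,T=cam(n);save(n+'0',f,1.5);print(n,K.round(1).tolist(),T.round(3).tolist())
print(bot.read_state())
E
```

```text
pics
scene [[365.2, 0.0, 254.4], [0.0, 365.2, 196.1], [0.0, 0.0, 1.0]] [[0.315, 0.742, -0.592, 1.152], [0.949, -0.246, 0.197, -0.181], [0.001, -0.624, -0.782, 0.937], [0.0, 0.0, 0.0, 1.0]]
side [[400.5, 0.0, 254.4], [0.0, 400.5, 193.7], [0.0, 0.0, 1.0]] [[0.695, -0.35, 0.628, -0.008], [-0.719, -0.345, 0.603, -0.506], [0.005, -0.871, -0.491, 0.592], [0.0, 0.0, 0.0, 1.0]]
wrist [[321.8, 0.0, 253.1], [0.0, 321.8, 189.8], [0.0, 0.0, 1.0]] [[1.0, -0.0, -0.002, 0.674], [-0.001, -0.948, -0.318, 0.082], [-0.002, 0.318, -0.948, 0.372], [0.0, 0.0, 0.0, 1.0]]
{'time': 0.15, 'q': array([-3.68920739e-02,  2.64617972e-01,  1.60505992e+00,  1.50394738e-05,
        1.27374992e+00, -3.69001041e-02]), 'joint_vel': array([ 5.55896277e-04, -2.70432526e-03, -4.43210865e-03, -7.27867973e-04,
       -1.30839542e-03, -2.71189324e-05]), 'joint_torque': array([-4.44535381e-04, -5.15905774e+01, -3.67958951e+01, -2.06692371e-04,
        8.09489022e-03,  2.50629785e-05]), 'tool_pos': array([6.74416776e-01, 3.00305786e-05, 2.30222743e-01]), 'tcp_rot': array([-3.14150927e+00, -5.67830029e-06,  2.87978441e-03]), 'wrist_force': array([-0.54071869,  0.67469493, -0.01145092]), 'torque': array([ 0.0043039 ,  0.03823706, -0.05319423]), 'width': 0.9973625640681141}
```

View pics/scene0.png

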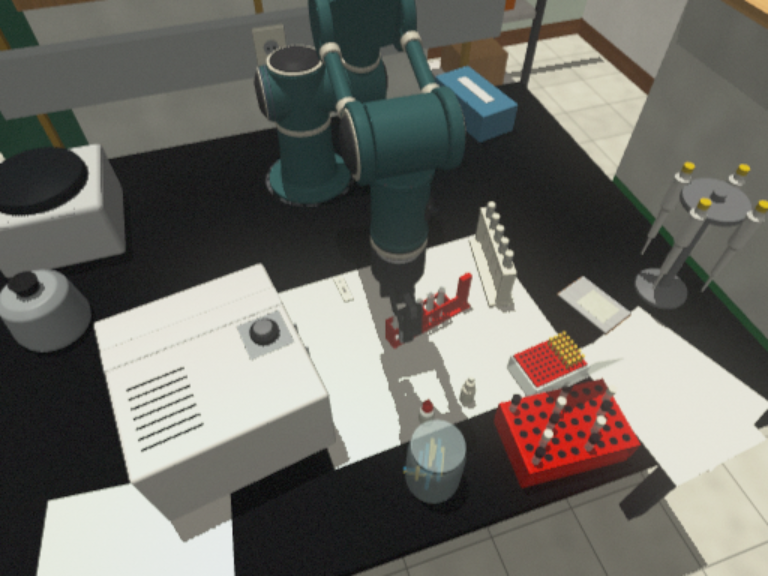

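View pics/side0.png

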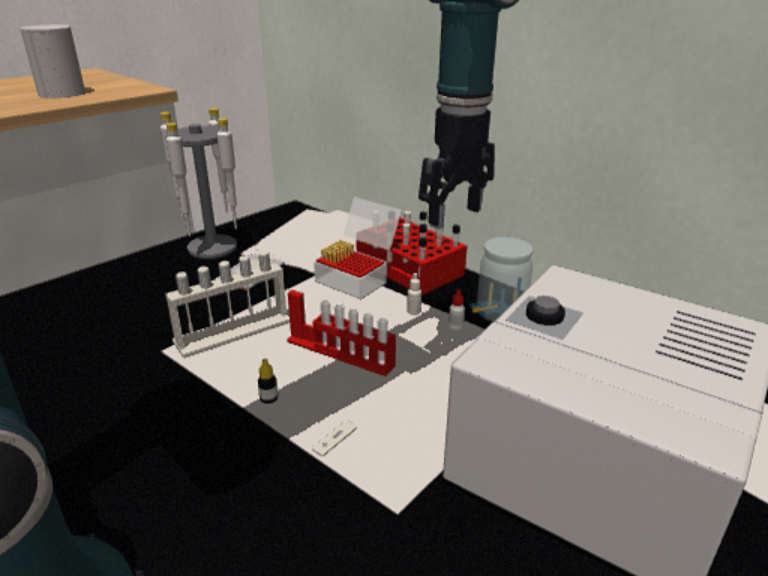

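View pics/wrist0.png

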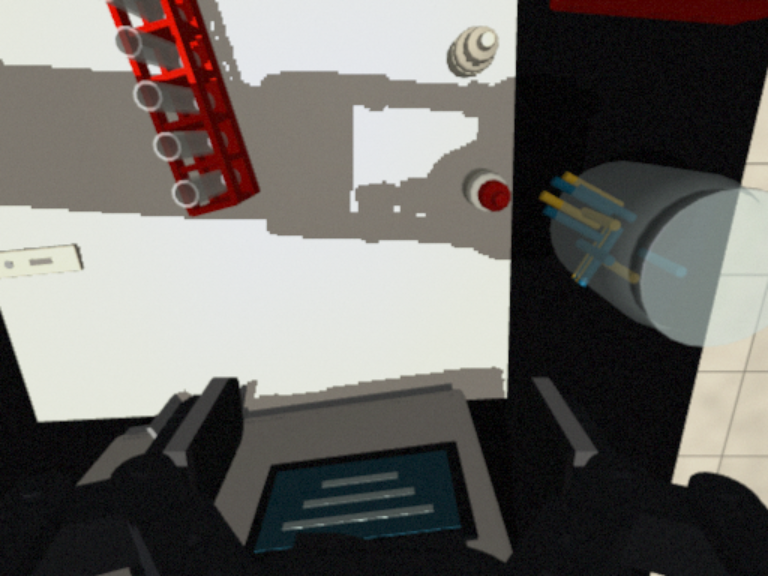

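```bash
python3 - <<'E'
from h import *
f,K,T=cam('scene')
c=f[120:250,200:380];cv2.imwrite('pics/sc_crop.png',cv2.resize(c[:,:,::-1],None,fx=4.3,fy=4.3,interpolation=cv2.INTER_CUBIC))
f,K,T=cam('side')
c=f[160:290,90:290];cv2.imwrite('pics/si_crop.png',cv2.resize(c[:,:,::-1],None,fx=4,fy=4,interpolation=cv2.INTER_CUBIC))
f,K,T=cam('scene')
P=lambda uv,z:plane(K,T,uv,z).round(3)
print('caps',[P((u/1.5,v/1.5),.139) for u,v in [(490,205),(509,256)]])
print('analyser corners',[P((u/1.5,v/1.5),.19) for u,v in [(95,325),(262,265),(330,395),(135,480)]])
print('button',P((264/1.5,329/1.5),.2))
f,K,T=cam('wrist')
P=lambda uv,z:plane(K,T,uv,z).round(3)
print('tubes',[P((u/1.5,v/1.5),.095) for u,v in [(129,41),(149,96),(170,146),(187,193)]])
print('bottles',[P((u/1.5,v/1.5),.075) for u,v in [(488,42),(492,195)]],P((55/1.5,258/1.5),.005))
E
```

```text
caps [array([0.39 , 0.318, 0.139]), array([0.536, 0.289, 0.139])]
analyser corners [array([ 0.499, -0.468,  0.19 ]), array([ 0.454, -0.178,  0.19 ]), array([ 0.748, -0.129,  0.19 ]), array([ 0.79 , -0.417,  0.19 ])]
button [ 0.603 -0.201  0.2  ]
tubes [array([0.544, 0.123, 0.095]), array([0.55 , 0.096, 0.095]), array([0.558, 0.07 , 0.095]), array([0.564, 0.044, 0.095])]
bottles [array([0.734, 0.125, 0.075]), array([0.743, 0.04 , 0.075])] [ 0.417 -0.019  0.005]
```

View pics/sc_crop.png

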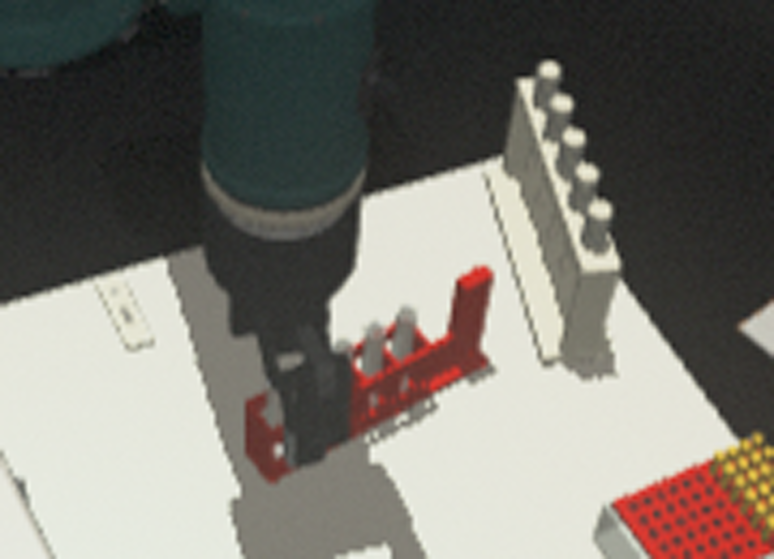

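View pics/si_crop.png

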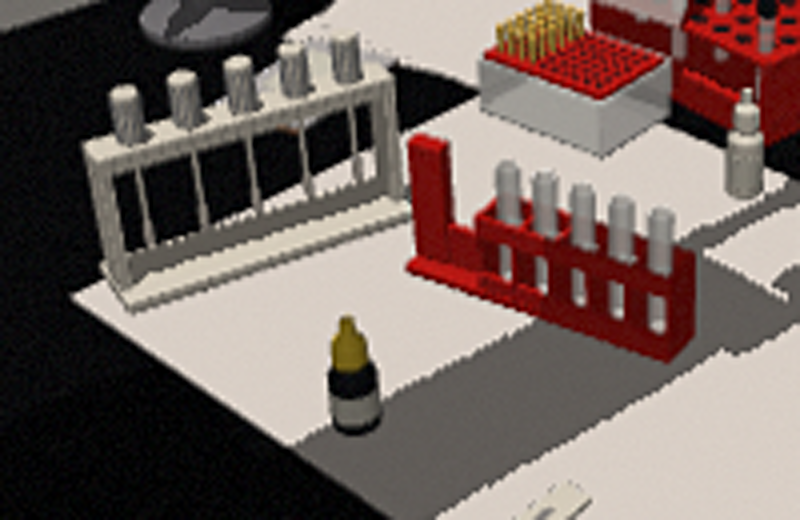

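```bash
cat >> h.py <<'E'
def pose():
    s=bot.read_state();M=R.from_rotvec(s['tcp_rot']).as_matrix()
    return s['tool_pos'],M,np.degrees(np.arctan2(M[1,0],M[0,0]))
def rows(target,psi=None,n=None,start=None):
    """rows of tool-frame shifts and z turns to reach target (world xyz), jaw yaw psi deg; tool down"""
    p,M,y0=pose() if start is None else start
    if psi is None: psi=y0
    d=np.array(target)-p
    k=max(np.linalg.norm(d)/0.055,abs(psi-y0)/9.5,1)
    n=n or int(np.ceil(k)); st=d/n; dy=np.radians(psi-y0)/n
    for i in range(n):
        Mi=R.from_rotvec([0,0,dy*i]).as_matrix()@M
        print((Mi.T@st).round(4).tolist(),[0,0,round(-dy,3)])
E
python3 - <<'E'
from h import *
rows([.46,.30,.25],78.7,9)
E
```

```text
[-0.0239, -0.0333, -0.0021] [0, 0, np.float64(-0.153)]
[-0.0185, -0.0366, -0.0021] [0, 0, np.float64(-0.153)]
[-0.0127, -0.039, -0.0021] [0, 0, np.float64(-0.153)]
[-0.0067, -0.0405, -0.0021] [0, 0, np.float64(-0.153)]
[-0.0004, -0.041, -0.0021] [0, 0, np.float64(-0.153)]
[0.0058, -0.0406, -0.0021] [0, 0, np.float64(-0.153)]
[0.0119, -0.0392, -0.0021] [0, 0, np.float64(-0.153)]
[0.0177, -0.037, -0.0021] [0, 0, np.float64(-0.153)]
[0.0231, -0.0338, -0.0021] [0, 0, np.float64(-0.153)]
```

carry_out --deltas '[{"delta_pos": [-0.024, -0.033, -0.002], "dr": [0, 0, -0.153]}, {"delta_pos": [-0.0185, -0.0366, -0.002], "dr": [0, 0, -0.153]}, {"delta_pos": [-0.0127, -0.039, -0.002], "dr": [0, 0, -0.153]}, {"delta_pos": [-0.0067, -0.0405, -0.002], "dr": [0, 0, -0.153]}, {"delta_pos": [-0.0004, -0.041, -0.002], "dr": [0, 0, -0.153]}, {"delta_pos": [0.0058, -0.0406, -0.002], "dr": [0, 0, -0.153]}, {"delta_pos": [0.0119, -0.0392, -0.002], "dr": [0, 0, -0.153]}, {"delta_pos": [0.0177, -0.037, -0.002], "dr": [0, 0, -0.153]}, {"delta_pos": [0.0231, -0.0338, -0.002], "dr": [0, 0, -0.153]}, {"delta_pos": [0, 0, 0], "dr": [0, 0, 0]}]'

```text
time: 1.6
tool_pos: [0.4583, 0.3013, 0.2497]
tcp_rot: [-2.422, -2.0, -0.001]
wrist_force: [0.4, 0.0, 0.6]
width: 0.998
```

```bash
python3 - <<'E'
from h import *
print(pose(),bot.read_state()['joint_vel'].round(3))
f,K,T=cam('wrist');save('w1',f,1.5);np.savez('w1.npz',f=f,K=K,T=T)
f,K,T=cam('scene');save('s1',f,1.5)
E
```

```text
(array([0.4582925 , 0.30134317, 0.2496886 ]), array([[ 1.88869482e-01,  9.82002166e-01,  2.54324479e-04],
       [ 9.82001815e-01, -1.88869631e-01,  8.35488816e-04],
       [ 8.68485997e-04,  9.19487602e-05, -9.99999619e-01]]), np.float64(79.11318002861364)) [-0.046  0.008 -0.002 -0.033 -0.006  0.024]
```

View pics/w1.png

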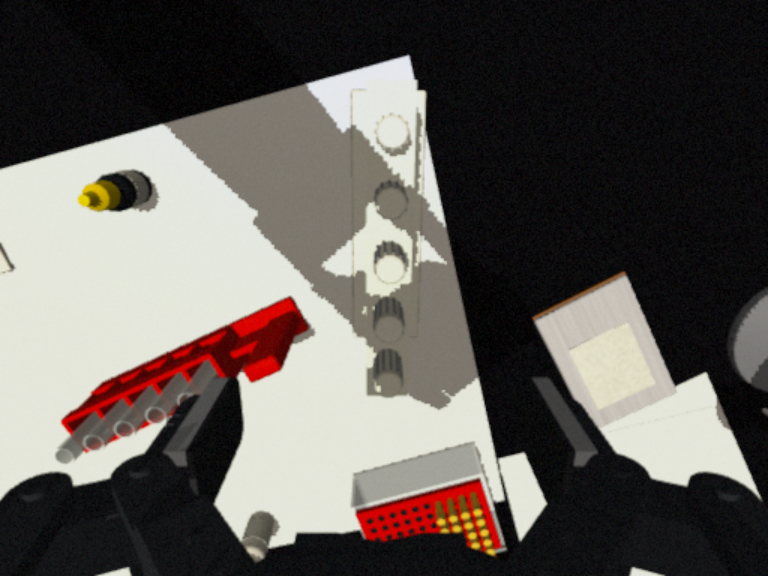

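View pics/s1.png

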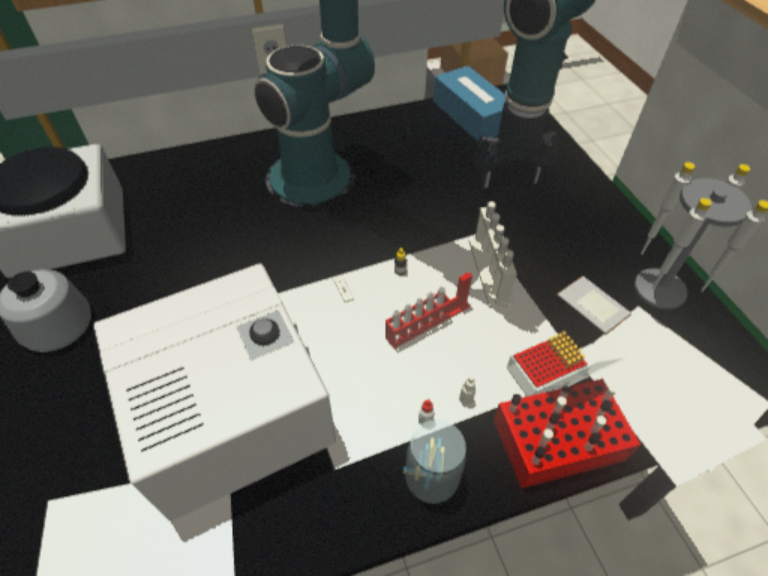

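```bash
python3 - <<'E'
from h import *
d=np.load('w1.npz');f=d['f']
c=f[50:280,225:295];c=np.clip(c.astype(float)*1.0,0,255).astype(np.uint8)
c=np.concatenate([c[:115],c[115:]],1)
cv2.imwrite('pics/w1c.png',cv2.resize(c[:,:,::-1],None,fx=5,fy=5,interpolation=cv2.INTER_CUBIC))
E
```

```text
(no output)
```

View pics/w1c.png

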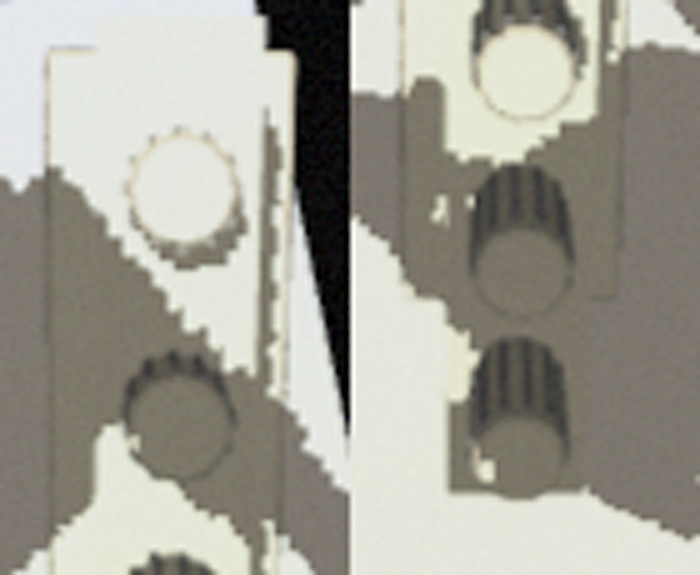

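```bash
python3 - <<'E'
from h import *
d=np.load('w1.npz');K,T=d['K'],d['T']
uv=[(225+184/5,50+187/5),(225+36,50+426/5),(225+177/5,165+72/5),(225+172/5,165+273/5),(225+34,165+456/5)]
P=np.array([plane(K,T,u,.139) for u in uv]);print(P.round(4));print(np.diff(P,axis=0).round(4),np.linalg.norm(np.diff(P[:,:2],axis=0),axis=1))
dr=P[4]-P[0];a=np.degrees(np.arctan2(dr[1],dr[0]));print(a, P.mean(0))
c=P.mean(0)[:2];e=np.array([np.cos(np.radians(a)),np.sin(np.radians(a))])
for k in range(-2,3):print((c+.036*k*e).round(4))
P5=c+.072*e
rows([*P5,.18],a+90,4)
E
```

```text
[[0.3822 0.323  0.139 ]
 [0.4172 0.3159 0.139 ]
 [0.4527 0.3089 0.139 ]
 [0.4877 0.3015 0.139 ]
 [0.5225 0.2946 0.139 ]]
[[ 0.035  -0.0071  0.    ]
 [ 0.0354 -0.0071  0.    ]
 [ 0.0351 -0.0074  0.    ]
 [ 0.0347 -0.0069  0.    ]] [0.03570983 0.03613605 0.03583838 0.03541487]
-11.446071019129734 [0.45246161 0.30879481 0.139     ]
[0.3819 0.3231]
[0.4172 0.3159]
[0.4525 0.3088]
[0.4877 0.3017]
[0.523  0.2945]
[0.0018, 0.0158, 0.0174] [0, 0, np.float64(0.002)]
[0.0019, 0.0158, 0.0174] [0, 0, np.float64(0.002)]
[0.0019, 0.0158, 0.0174] [0, 0, np.float64(0.002)]
[0.0019, 0.0158, 0.0174] [0, 0, np.float64(0.002)]
```

carry_out --deltas '[{"delta_pos": [0.0018, 0.0158, 0.0174], "dr": [0, 0, 0.002]}, {"delta_pos": [0.0019, 0.0158, 0.0174], "dr": [0, 0, 0.002]}, {"delta_pos": [0.0019, 0.0158, 0.0174], "dr": [0, 0, 0.002]}, {"delta_pos": [0.0019, 0.0158, 0.0174], "dr": [0, 0, 0.002]}, {"delta_pos": [0, 0, 0], "dr": [0, 0, 0]}, {"delta_pos": [0, 0, 0], "dr": [0, 0, 0]}]' --grip 0.55 --force 40

```text
time: 2.45
tool_pos: [0.5232, 0.2941, 0.1791]
tcp_rot: [-2.434, -1.985, 0.002]
wrist_force: [-0.1, 0.0, -0.2]
width: 0.546
```

```bash
python3 - <<'E'
from h import *
f,K,T=cam('wrist');save('w2',f,1.5)
print(proj(K,T,[.523,.2945,.139])*1.5)
p,M,y=pose();print(p,y,M[2],'TCP pix',proj(K,T,p)*1.5)
rows([.523,.2945,.110],None,3)
E
```

```text
[379.81588862 333.66801916]
[0.52325177 0.29436035 0.17982561] 78.41433385801749 [ 9.14478014e-05 -1.40068974e-04 -9.99999986e-01] TCP pix [379.34247058 385.04367586]
[0.0, -0.0001, 0.0233] [0, 0, np.float64(-0.0)]
[0.0, -0.0001, 0.0233] [0, 0, np.float64(-0.0)]
[0.0, -0.0001, 0.0233] [0, 0, np.float64(-0.0)]
```

View pics/w2.png

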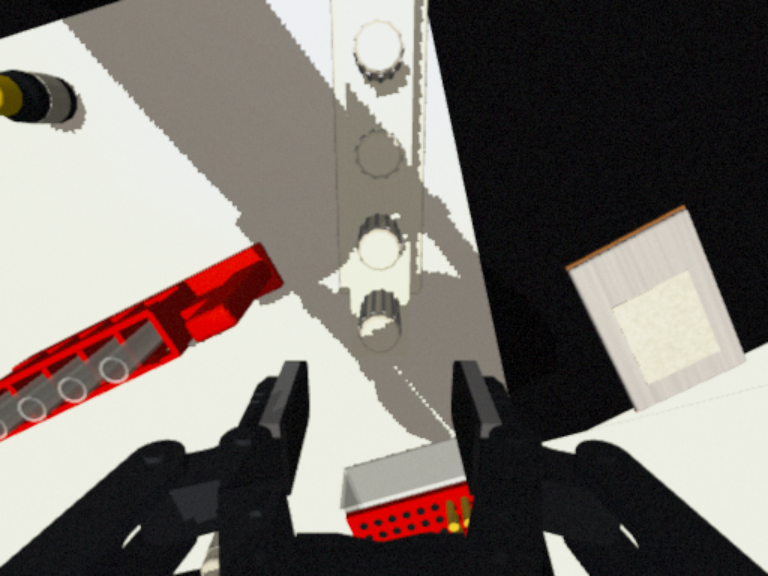

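carry_out --deltas '[{"delta_pos": [0, -0.0005, 0.0233], "dr": [0, 0, 0]}, {"delta_pos": [0, -0.0005, 0.0233], "dr": [0, 0, 0]}, {"delta_pos": [0, 0, 0.0233], "dr": [0, 0, 0]}, {"delta_pos": [0, 0, 0], "dr": [0, 0, 0]}]'

```text
time: 3.0
tool_pos: [0.5205, 0.2942, 0.1086]
tcp_rot: [-2.433, -1.986, 0.005]
wrist_force: [0.0, 0.1, 0.4]
width: 0.55
```

carry_out --deltas '[{"delta_pos": [0, 0, 0], "dr": [0, 0, 0]}, {"delta_pos": [0, 0, 0], "dr": [0, 0, 0]}, {"delta_pos": [0, 0, 0], "dr": [0, 0, 0]}, {"delta_pos": [0, 0, 0], "dr": [0, 0, 0]}]' --grip 0

```text
time: 3.5
tool_pos: [0.5232, 0.2951, 0.1117]
tcp_rot: [2.434, 1.986, 0.004]
wrist_force: [-1.2, -0.8, 6.1]
width: 0.173
```

```bash
python3 - <<'E'
from h import *
f,K,T=cam('wrist');save('w3',f,1.5)
s=bot.read_state();print(pose(),s['width'],s['wrist_force'])
E
```

```text
(array([0.52320631, 0.29513641, 0.11175091]), array([[ 0.20049492,  0.97969163,  0.0024678 ],
       [ 0.97969321, -0.20049843,  0.00126554],
       [ 0.00173463,  0.00216396, -0.99999615]]), np.float64(78.43408039108381)) 0.17449087267285243 [-0.93352968 -1.38901865  6.59634264]
```

View pics/w3.png

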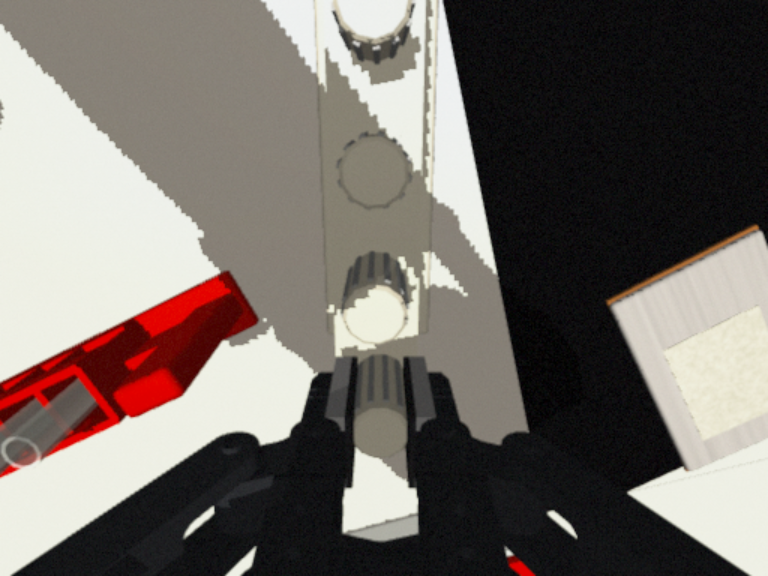

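```bash
cat >> h.py <<'E'
def toolray(uv,zt):
    """tool xy of pixel at tool z"""
    c=bot.read_camera('wrist');H=np.array(c['hand_eye']);K=np.array(c['K'])
    d=H[:3,:3]@np.linalg.inv(K)@np.array([uv[0],uv[1],1.]);o=H[:3,3]
    return o+d*(zt-o[2])/d[2]
E
python3 - <<'E'
from h import *
f,K,T=cam('wrist')
c=f[220:330,200:300];cv2.imwrite('pics/w3c.png',cv2.resize(c[:,:,::-1],None,fx=5,fy=5,interpolation=cv2.INTER_CUBIC))
print(toolray((380/1.5,432/1.5),-.0273))
p,M,y=pose()
q=p+[0,0,.1];rows([.564,.046,.212],14.3,9,(q,M,y))
E
```

```text
[ 0.00053476 -0.00064282 -0.0273    ]
[-0.0262, 0.01, -0.0001] [0, 0, np.float64(0.124)]
[-0.0248, 0.0132, -0.0] [0, 0, np.float64(0.124)]
[-0.0229, 0.0161, -0.0] [0, 0, np.float64(0.124)]
[-0.0208, 0.0189, -0.0] [0, 0, np.float64(0.124)]
[-0.0183, 0.0213, -0.0] [0, 0, np.float64(0.124)]
[-0.0155, 0.0234, -0.0] [0, 0, np.float64(0.124)]
[-0.0125, 0.0251, 0.0] [0, 0, np.float64(0.124)]
[-0.0092, 0.0265, 0.0] [0, 0, np.float64(0.124)]
[-0.0059, 0.0274, 0.0] [0, 0, np.float64(0.124)]
```

View pics/w3c.png

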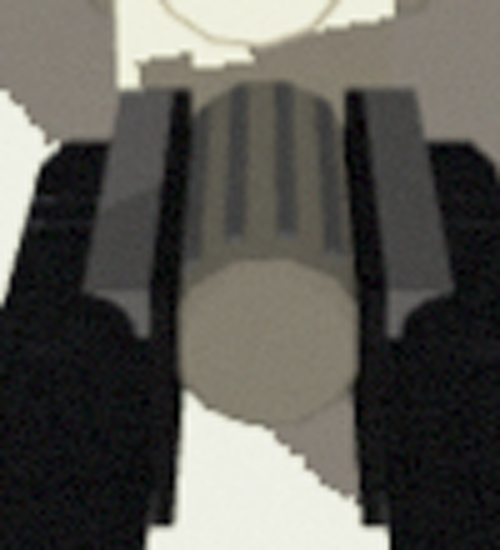

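carry_out --deltas '[{"delta_pos": [0, 0, -0.05], "dr": [0, 0, 0]}, {"delta_pos": [0, 0, -0.05], "dr": [0, 0, 0]}, {"delta_pos": [0, 0, 0], "dr": [0, 0, 0]}]'

```text
time: 4.03
tool_pos: [0.5256, 0.2964, 0.2162]
tcp_rot: [2.432, 1.985, 0.017]
wrist_force: [1.1, 0.2, -0.3]
width: 0.174
```

carry_out --deltas '[{"delta_pos": [-0.0262, 0.01, 0], "dr": [0, 0, 0.124]}, {"delta_pos": [-0.0248, 0.0132, 0], "dr": [0, 0, 0.124]}, {"delta_pos": [-0.0229, 0.0161, 0], "dr": [0, 0, 0.124]}, {"delta_pos": [-0.0208, 0.0189, 0], "dr": [0, 0, 0.124]}, {"delta_pos": [-0.0183, 0.0213, 0], "dr": [0, 0, 0.124]}, {"delta_pos": [-0.0155, 0.0234, 0], "dr": [0, 0, 0.124]}, {"delta_pos": [-0.0125, 0.0251, 0], "dr": [0, 0, 0.124]}, {"delta_pos": [-0.0092, 0.0265, 0], "dr": [0, 0, 0.124]}, {"delta_pos": [-0.0059, 0.0274, 0], "dr": [0, 0, 0.124]}, {"delta_pos": [0, 0, 0], "dr": [0, 0, 0]}]'

```text
time: 5.28
tool_pos: [0.563, 0.044, 0.2087]
tcp_rot: [3.117, 0.393, -0.002]
wrist_force: [-0.8, 0.5, -0.5]
width: 0.171
```

```bash
python3 - <<'E'
from h import *
f,K,T=cam('wrist');save('w4',f,1.5);np.savez('w4.npz',f=f,K=K,T=T)
s=bot.read_state();print(pose(),s['width'],s['wrist_force'])
E
```

```text
(array([0.56283311, 0.04503389, 0.20883602]), array([[ 9.68271876e-01,  2.49894930e-01, -1.44820095e-03],
       [ 2.49895765e-01, -9.68272651e-01,  4.24396197e-04],
       [-1.29619891e-03, -7.72830186e-04, -9.99998861e-01]]), np.float64(14.47135659873462)) 0.17491244270488124 [ 0.45959283 -0.65135539 -0.51292151]
```

View pics/w4.png

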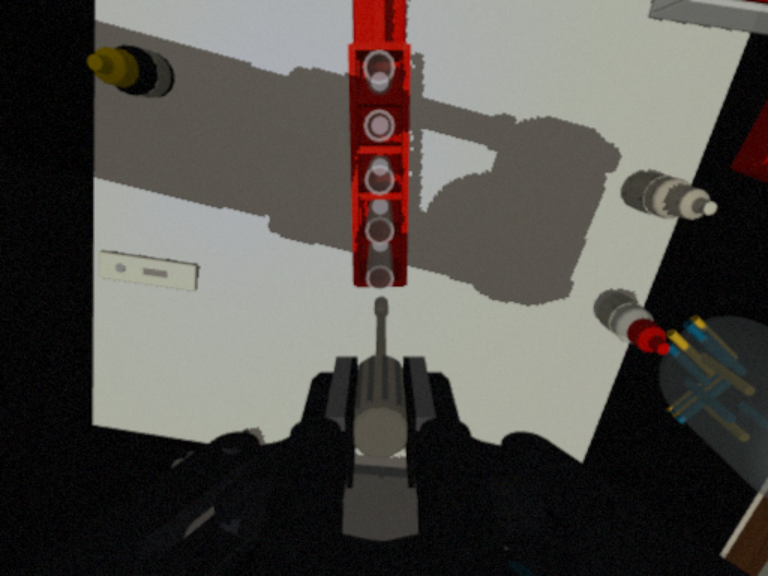

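```bash
cat >> h.py <<'E'
def crop(n,f,u0,u1,v0,v1,s):
    c=f[v0:v1,u0:u1];cv2.imwrite('pics/'+n+'.png',cv2.resize(c[:,:,::-1],None,fx=s,fy=s,interpolation=cv2.INTER_CUBIC))
E
python3 - <<'E'
from h import *
d=np.load('w4.npz');K,T=d['K'],d['T']
crop('w4c',d['f'],220,290,25,215,3.1)
c=np.concatenate([d['f'][30:125,220:290],d['f'][125:220,220:290]],1);cv2.imwrite('pics/w4c.png',cv2.resize(c[:,:,::-1],None,fx=5,fy=5,interpolation=cv2.INTER_CUBIC))
E
```

```text
(no output)
```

View pics/w4c.png

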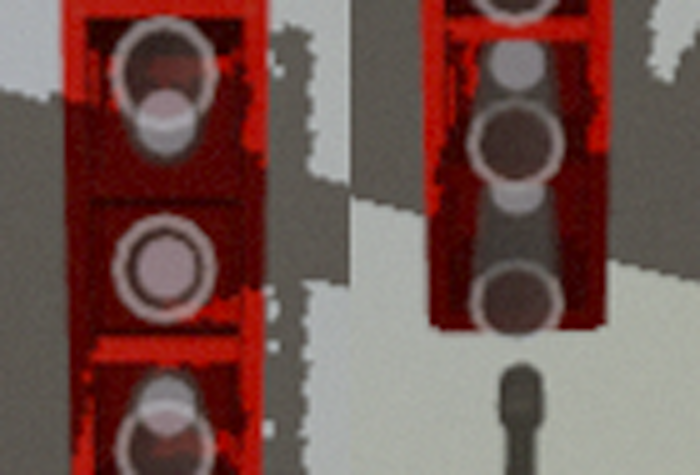

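```bash
python3 - <<'E'
from h import *
d=np.load('w4.npz');K,T=d['K'],d['T']
uv=[(220+165/5,30+72/5),(220+166/5,30+268/5),(220+166/5,30+448/5),(220+166/5,125+141/5),(220+166/5,125+301/5)]
P=np.array([plane(K,T,u,.095) for u in uv]);print(P.round(4),np.linalg.norm(np.diff(P,axis=0),axis=1).round(4))
dr=P[4]-P[0];print('rack ang',np.degrees(np.arctan2(dr[1],dr[0])))
t=plane(K,T,(220+171/5,125+385/5),.1276);print('tip',t)
p,M,y=pose();print(p)
e=dr/np.linalg.norm(dr);m=P.mean(0)
for k in range(-2,3):print(k+3,(m+.027*k*e).round(4))
print('tool delta tip->tube5',M.T@(m+.054*e-t))
print('tool delta tcp->tube5',M.T@(m+.054*e-p))
E
```

```text
[[0.5352 0.1487 0.095 ]
 [0.542  0.1225 0.095 ]
 [0.5486 0.0966 0.095 ]
 [0.5552 0.0708 0.095 ]
 [0.5619 0.0445 0.095 ]] [0.0271 0.0267 0.0267 0.0271]
rack ang -75.60746328726134
tip [0.56336181 0.04208827 0.1276    ]
[0.56283311 0.04503389 0.20883602]
1 [0.5352 0.1489 0.095 ]
2 [0.5419 0.1228 0.095 ]
3 [0.5486 0.0966 0.095 ]
4 [0.5553 0.0705 0.095 ]
5 [0.562  0.0443 0.095 ]
tool delta tip->tube5 [-0.00070534 -0.00246327  0.03260286]
tool delta tcp->tube5 [-0.00082421  0.00058379  0.11383677]
```

carry_out --deltas '[{"delta_pos": [-0.0008, -0.0018, 0], "dr": [0, 0, 0]}, {"delta_pos": [0, 0, 0], "dr": [0, 0, 0]}, {"delta_pos": [0, 0, 0.01], "dr": [0, 0, 0]}, {"delta_pos": [0, 0, 0.02], "dr": [0, 0, 0]}, {"delta_pos": [0, 0, 0.02], "dr": [0, 0, 0]}, {"delta_pos": [0, 0.001, 0.02], "dr": [0, 0, 0]}, {"delta_pos": [0, 0.001, 0.01], "dr": [0, 0, 0]}, {"delta_pos": [0, 0, 0], "dr": [0, 0, 0]}]'

```text
time: 6.32
tool_pos: [0.5617, 0.0449, 0.1283]
tcp_rot: [-3.116, -0.396, 0.004]
wrist_force: [0.1, 0.6, 0.5]
width: 0.179
```

```bash
python3 - <<'E'
from h import *
f,K,T=cam('wrist');crop('w5',f,180,330,150,310,4.5);np.savez('w5.npz',f=f,K=K,T=T)
s=bot.read_state();p,M,y=pose();print(p,M[2],s['width'],s['wrist_force'])
print(M.T@(np.array([.562,.0443,.095])-p))
E
```

```text
[0.56257329 0.04500321 0.12940421] [-6.42253464e-04 -1.56464034e-04 -9.99999782e-01] 0.17749748528012727 [-0.08246125 -0.80690392  0.78994376]
[-0.00070885  0.00054287  0.03440459]
```

View pics/w5.png

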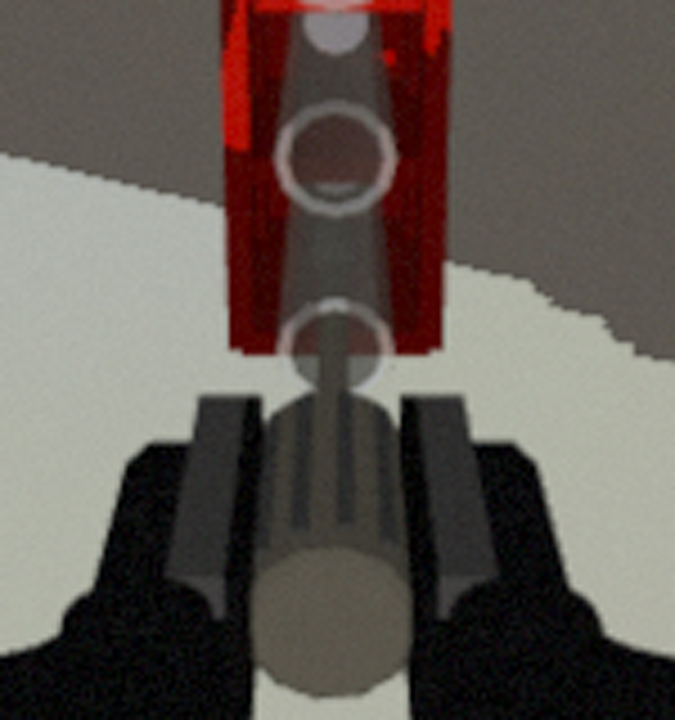

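```bash
cat >> h.py <<'E'
def avgpose(n=6):
    Z=[];
    for i in range(n): Z.append(pose()); bot.read_camera('wrist')
    P=np.array([z[0] for z in Z]);
    return P.mean(0),R.from_matrix(np.array([z[1] for z in Z])).mean().as_matrix(),np.mean([z[2] for z in Z]),P.std(0)
E
python3 - <<'E'
from h import *
a=avgpose();print(a[0],a[2],a[3])
z=a[0][2]-.095
print('tube5',toolray((180+336.5/4.5,150+345/4.5),z),'tube4',toolray((180+336/4.5,150+158/4.5),z))
print('cap',toolray((180+332/4.5,150+620/4.5),-.0273))
E
```

```text
[0.56322197 0.04508528 0.13043781] 14.490943769779426 [3.16355507e-04 4.59090137e-05 5.19770090e-04]
tube5 [0.00025934 0.00060965 0.03543781] tube4 [ 0.00017545 -0.02578497  0.03543781]
cap [-0.00043071 -0.00061758 -0.0273    ]
```

carry_out --deltas '[{"delta_pos": [0.0005, 0.0008, 0.008], "dr": [0, 0, 0]}, {"delta_pos": [0, 0, 0.008], "dr": [0, 0, 0]}, {"delta_pos": [0, 0, 0.004], "dr": [0, 0, 0]}, {"delta_pos": [0, 0, 0.003], "dr": [0, 0, 0]}, {"delta_pos": [0, 0, 0.003], "dr": [0, 0, 0]}, {"delta_pos": [0, 0, 0.002], "dr": [0, 0, 0]}]'

```text
time: 7.58
tool_pos: [0.5632, 0.0448, 0.1019]
tcp_rot: [-3.116, -0.396, 0.0]
wrist_force: [-4.2, 1.3, 11.9]
width: 0.173
```

```bash
python3 - <<'E'
from h import *
f,K,T=cam('wrist');crop('w6',f,180,330,150,310,4.5)
a=avgpose(3);s=bot.read_state();print(a[0],s['width'],s['wrist_force'])
f,K,T=cam('side');crop('si6',f,150,300,150,290,5)
E
```

```text
[0.56335344 0.04474709 0.10205039] 0.17778324237383292 [-1.42093413  2.9471108   3.26027781]
```

View pics/w6.png

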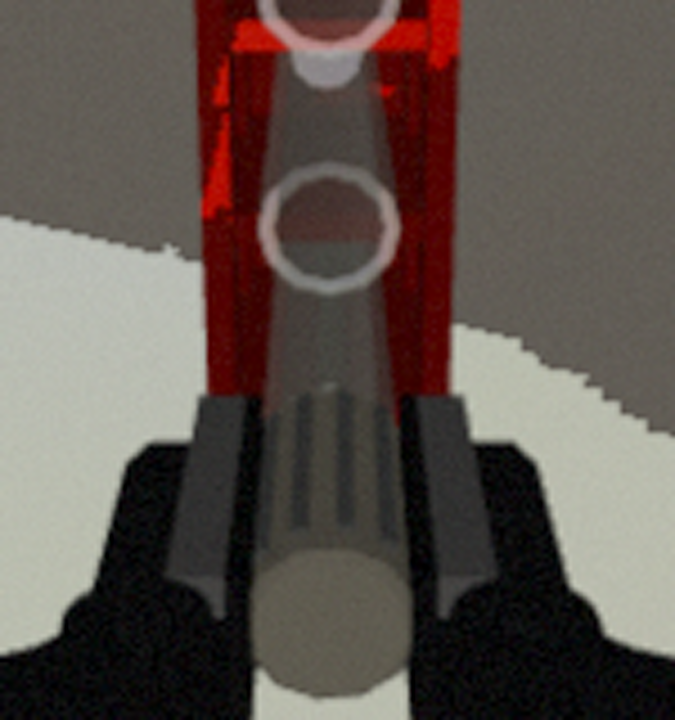

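View pics/si6.png

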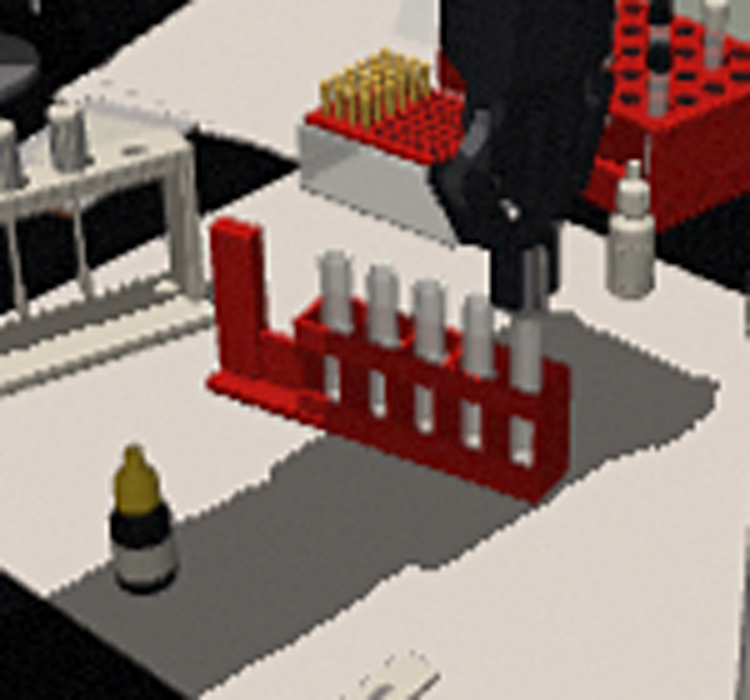

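carry_out --deltas '[{"delta_pos": [0, 0, 0.002], "dr": [0, 0, 0]}, {"delta_pos": [0, 0, 0.001], "dr": [0, 0, 0]}, {"delta_pos": [0, 0, 0], "dr": [0, 0, 0]}]'

```text
time: 8.2
tool_pos: [0.5653, 0.0448, 0.102]
tcp_rot: [-3.116, -0.396, -0.006]
wrist_force: [-4.8, 3.0, 15.3]
width: 0.178
```

carry_out --deltas '[{"delta_pos": [0, 0, -0.003], "dr": [0, 0, 0]}, {"delta_pos": [0, 0, 0], "dr": [0, 0, 0]}, {"delta_pos": [0, 0, 0], "dr": [0, 0, 0]}]' --grip 0.45

```text
time: 8.57
tool_pos: [0.563, 0.0442, 0.1012]
tcp_rot: [3.116, 0.396, -0.001]
wrist_force: [0.6, -0.1, 0.3]
width: 0.451
```

carry_out --deltas '[{"delta_pos": [0, 0, -0.03], "dr": [0, 0, 0]}, {"delta_pos": [0, 0, -0.05], "dr": [0, 0, 0]}, {"delta_pos": [0, 0, 0], "dr": [0, 0, 0]}]'

```text
time: 8.95
tool_pos: [0.5668, 0.0444, 0.1865]
tcp_rot: [3.115, 0.396, 0.014]
wrist_force: [1.4, 0.1, 0.4]
width: 0.451
```

```bash
python3 - <<'E'
from h import *
f,K,T=cam('wrist');save('w7',f,1.5)
a=avgpose(2);s=bot.read_state();print(a[0],s['width'],s['wrist_force'])
f,K,T=cam('side');crop('si7',f,150,300,150,290,5)
rows([.4877,.3017,.20],78.55,9,a[:3])
E
```

```text
[0.56427518 0.044352   0.18294766] 0.44625390229912937 [ 0.20672377 -0.05181204 -0.58794005]
[-0.0011, -0.0298, -0.0019] [0, 0, np.float64(-0.124)]
[0.0026, -0.0297, -0.0019] [0, 0, np.float64(-0.124)]
[0.0063, -0.0292, -0.0019] [0, 0, np.float64(-0.124)]
[0.0099, -0.0282, -0.0019] [0, 0, np.float64(-0.124)]
[0.0133, -0.0267, -0.0019] [0, 0, np.float64(-0.124)]
[0.0165, -0.0249, -0.0019] [0, 0, np.float64(-0.124)]
[0.0194, -0.0226, -0.0019] [0, 0, np.float64(-0.124)]
[0.0221, -0.0201, -0.0019] [0, 0, np.float64(-0.124)]
[0.0244, -0.0172, -0.0018] [0, 0, np.float64(-0.124)]
```

View pics/w7.png

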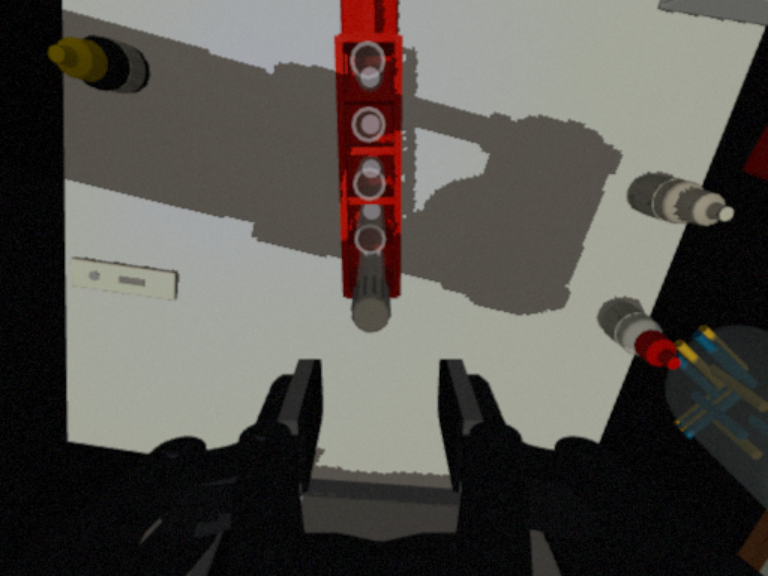

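View pics/si7.png

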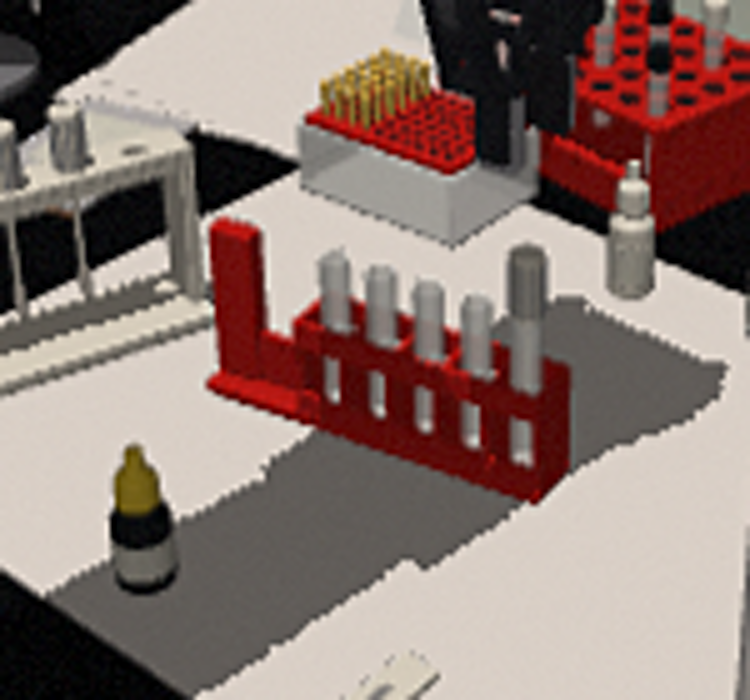

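carry_out --deltas '[{"delta_pos": [-0.0011, -0.0298, -0.002], "dr": [0, 0, -0.124]}, {"delta_pos": [0.0026, -0.0297, -0.002], "dr": [0, 0, -0.124]}, {"delta_pos": [0.0063, -0.0292, -0.002], "dr": [0, 0, -0.124]}, {"delta_pos": [0.0099, -0.0282, -0.002], "dr": [0, 0, -0.124]}, {"delta_pos": [0.0133, -0.0267, -0.002], "dr": [0, 0, -0.124]}, {"delta_pos": [0.0165, -0.0249, -0.002], "dr": [0, 0, -0.124]}, {"delta_pos": [0.0194, -0.0226, -0.002], "dr": [0, 0, -0.124]}, {"delta_pos": [0.0221, -0.0201, -0.002], "dr": [0, 0, -0.124]}, {"delta_pos": [0.0244, -0.0172, -0.001], "dr": [0, 0, -0.124]}, {"delta_pos": [0, 0, 0], "dr": [0, 0, 0]}]'

```text
time: 10.4
tool_pos: [0.4854, 0.3029, 0.1968]
tcp_rot: [-2.431, -1.989, 0.005]
wrist_force: [0.1, -0.8, -0.0]
width: 0.451
```

```bash
python3 - <<'E'
from h import *
a=avgpose(5);print(a)
f,K,T=cam('wrist');save('w8',f,1.5)
print(proj(K,T,[.4877,.3017,.139])*1.5)
rows([.4877,.3017,.114],78.55,4,a[:3])
E
```

```text
(array([0.48610505, 0.30162845, 0.19721286]), array([[ 0.20051214,  0.97968874, -0.00220226],
       [ 0.97968899, -0.20051597, -0.00168191],
       [-0.00208933, -0.00182029, -0.99999616]]), np.float64(78.43306759011689), array([0.00045712, 0.00074941, 0.00035093]))
[381.22129676 318.16656802]
[0.0001, 0.0004, 0.0208] [0, 0, np.float64(-0.001)]
[0.0001, 0.0004, 0.0208] [0, 0, np.float64(-0.001)]
[0.0001, 0.0004, 0.0208] [0, 0, np.float64(-0.001)]
[0.0001, 0.0004, 0.0208] [0, 0, np.float64(-0.001)]
```

View pics/w8.png

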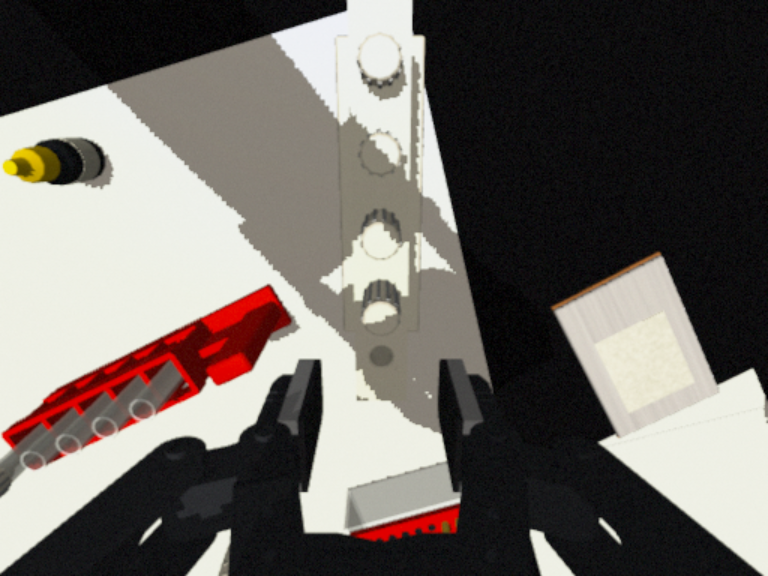

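carry_out --deltas '[{"delta_pos": [0.0001, 0.0004, 0.021], "dr": [0, 0, 0]}, {"delta_pos": [0.0001, 0.0004, 0.021], "dr": [0, 0, 0]}, {"delta_pos": [0.0001, 0.0004, 0.021], "dr": [0, 0, 0]}, {"delta_pos": [0, 0, 0.02], "dr": [0, 0, 0]}, {"delta_pos": [0, 0, 0], "dr": [0, 0, 0]}, {"delta_pos": [0, 0, 0], "dr": [0, 0, 0]}]'

```text
time: 11.45
tool_pos: [0.4887, 0.3021, 0.1163]
tcp_rot: [2.434, 1.986, 0.001]
wrist_force: [0.0, 0.1, 1.2]
width: 0.448
```

carry_out --deltas '[{"delta_pos": [0, 0, 0], "dr": [0, 0, 0]}, {"delta_pos": [0, 0, 0], "dr": [0, 0, 0]}, {"delta_pos": [0, 0, 0], "dr": [0, 0, 0]}, {"delta_pos": [0, 0, 0], "dr": [0, 0, 0]}]' --grip 0 --force 50

```text
time: 11.95
tool_pos: [0.489, 0.3023, 0.1171]
tcp_rot: [2.433, 1.986, 0.003]
wrist_force: [-0.8, -2.0, 6.8]
width: 0.165
```

```bash
python3 - <<'E'
from h import *
a=avgpose(4);s=bot.read_state();print(a[0],a[2],s['width'],s['wrist_force'])
f,K,T=cam('wrist');crop('w9',f,180,330,180,310,5)
q=a[0]+[0,0,.1];rows([.5553,.0705,.212],14.4,9,(q,a[1],a[2]))
E
```

```text
[0.48894689 0.30228598 0.11704252] 78.44443114490085 0.16809525336969627 [ 0.45818588 -1.22225558  5.52500098]
[-0.0238, 0.0124, 0.0006] [0, 0, np.float64(0.124)]
[-0.022, 0.0152, 0.0006] [0, 0, np.float64(0.124)]
[-0.02, 0.0178, 0.0006] [0, 0, np.float64(0.124)]
[-0.0176, 0.0202, 0.0006] [0, 0, np.float64(0.124)]
[-0.015, 0.0222, 0.0006] [0, 0, np.float64(0.124)]
[-0.0121, 0.0239, 0.0006] [0, 0, np.float64(0.124)]
[-0.0091, 0.0252, 0.0006] [0, 0, np.float64(0.124)]
[-0.0059, 0.0261, 0.0006] [0, 0, np.float64(0.124)]
[-0.0026, 0.0267, 0.0006] [0, 0, np.float64(0.124)]
```

View pics/w9.png

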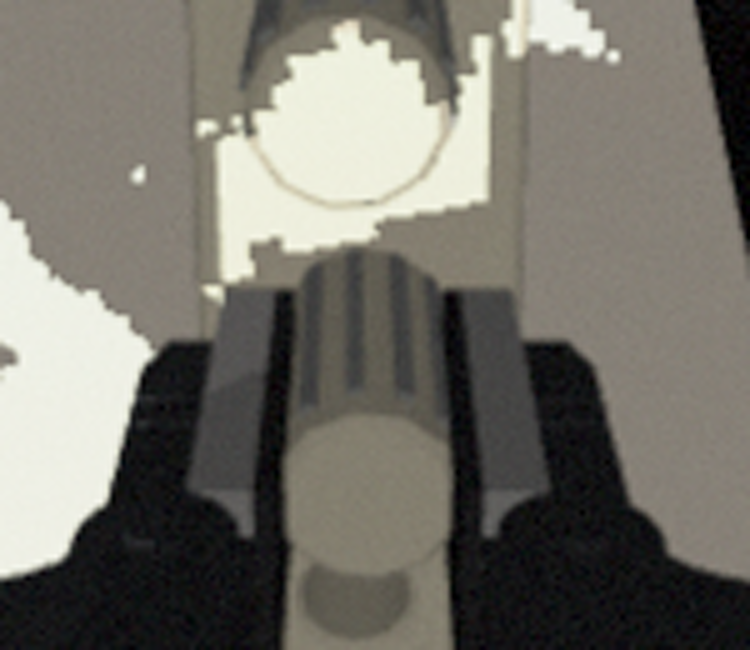

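carry_out --deltas '[{"delta_pos": [0, 0, -0.03], "dr": [0, 0, 0]}, {"delta_pos": [0, 0, -0.035], "dr": [0, 0, 0]}, {"delta_pos": [0, 0, -0.035], "dr": [0, 0, 0]}, {"delta_pos": [0, 0, 0], "dr": [0, 0, 0]}]'

```text
time: 12.7
tool_pos: [0.4902, 0.3034, 0.2194]
tcp_rot: [2.433, 1.986, 0.011]
wrist_force: [-0.2, 0.7, -0.3]
width: 0.167
```

carry_out --deltas '[{"delta_pos": [-0.0238, 0.0124, 0], "dr": [0, 0, 0.124]}, {"delta_pos": [-0.022, 0.0152, 0], "dr": [0, 0, 0.124]}, {"delta_pos": [-0.02, 0.0178, 0], "dr": [0, 0, 0.124]}, {"delta_pos": [-0.0176, 0.0202, 0], "dr": [0, 0, 0.124]}, {"delta_pos": [-0.015, 0.0222, 0], "dr": [0, 0, 0.124]}, {"delta_pos": [-0.0121, 0.0239, 0], "dr": [0, 0, 0.124]}, {"delta_pos": [-0.0091, 0.0252, 0], "dr": [0, 0, 0.124]}, {"delta_pos": [-0.0059, 0.0261, 0], "dr": [0, 0, 0.124]}, {"delta_pos": [-0.0026, 0.0267, 0], "dr": [0, 0, 0.124]}, {"delta_pos": [0, 0, 0], "dr": [0, 0, 0]}]'

```text
time: 13.95
tool_pos: [0.554, 0.0689, 0.2139]
tcp_rot: [-3.117, -0.393, 0.004]
wrist_force: [-0.6, 0.7, 0.2]
width: 0.171
```

```bash
cat >> h.py <<'E'
def hover(n):
    bot.read_camera('wrist');bot.read_camera('wrist');bot.read_camera('wrist')
    a=avgpose(5);s=bot.read_state();print(a[0].round(4),a[2].round(2),s['width'],s['wrist_force'].round(1))
    f,K,T=cam('wrist');T=np.eye(4);T[:3,:3]=a[1];T[:3,3]=a[0];T=T@np.array(bot.read_camera('wrist')['hand_eye'])
    np.savez(n+'.npz',f=f,K=K,T=T,p=a[0],M=a[1],psi=a[2]);save(n,f,1.5)
    c=np.concatenate([f[20:150,210:300],f[150:280,210:300]],1);cv2.imwrite('pics/'+n+'c.png',cv2.resize(c[:,:,::-1],None,fx=4.4,fy=4.4,interpolation=cv2.INTER_CUBIC))
E
python3 -c "
from h import *
hover('w10')"
```

```text
[0.5541 0.071  0.2152] 14.58 0.1667887251145863 [ 0.3  1.  -0.3]
```

View pics/w10c.png

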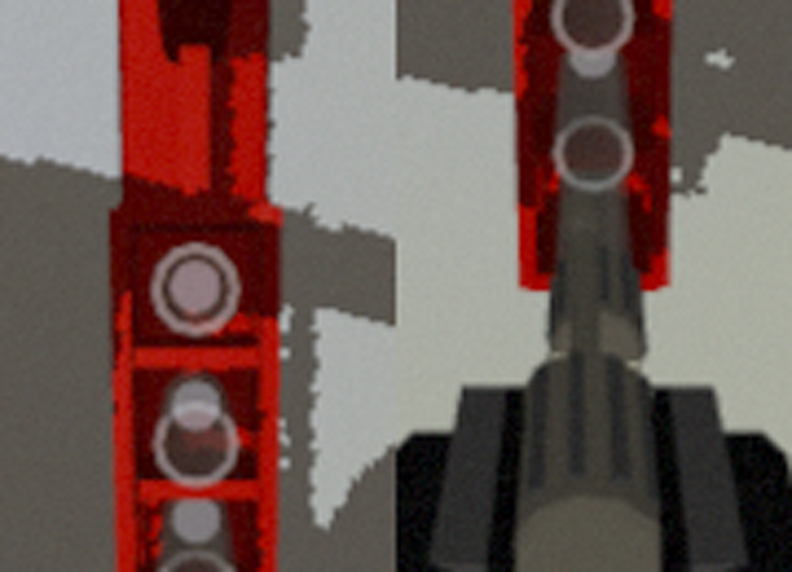

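```bash
python3 - <<'E'
from h import *
d=np.load('w10.npz');K,T,p,M,f=[d[k] for k in ['K','T','p','M','f']]
g=np.clip(f.astype(float)*1.8-40,0,255).astype(np.uint8);crop('w10z',g,225,285,170,270,6)
uv=[(210+x/4.4,y/4.4+v0) for x,y,v0 in [(195,288,20),(196,443,20),(196,18,150),(197,153,150)]]
P=np.array([plane(K,T,u,.095) for u in uv]);print(P.round(4),np.linalg.norm(np.diff(P,axis=0),axis=1).round(4))
e=P[3]-P[0];e/=np.linalg.norm(e);print(np.degrees(np.arctan2(e[1],e[0])))
print('tube4 in tool',M.T@(P[3]-p))
cap=(253.6,278.6);print('cap',toolray(cap,-.022))
E
```

```text
[[0.5341 0.1484 0.095 ]
 [0.541  0.1224 0.095 ]
 [0.5479 0.0961 0.095 ]
 [0.5548 0.0703 0.095 ]] [0.0269 0.0272 0.0267]
-75.12471989102012
tube4 in tool [0.00062165 0.00092127 0.1201948 ]
cap [-0.00049929 -0.00152215 -0.022     ]
```

View pics/w10z.png

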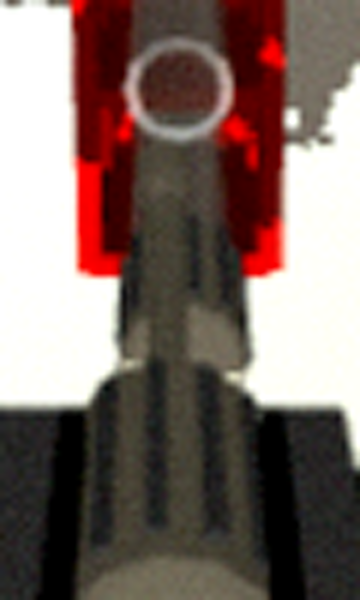

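```bash
python3 - <<'E'
from h import *
d=np.load('w10.npz');K,T,p,M,f=[d[k] for k in ['K','T','p','M','f']]
for dy in (-.0015,0,.0015,.003):
    u=proj(K,T,p+M@np.array([-.0005,dy,.0865]));print(dy,u.round(1),((u-[225,170])*6).round(0))
E
```

```text
-0.0015 [253.5 195.2] [171. 151.]
0 [253.5 197.1] [171. 163.]
0.0015 [253.5 199. ] [171. 174.]
0.003 [253.5 200.8] [171. 185.]
```

carry_out --deltas '[{"delta_pos": [0.0012, -0.002, 0], "dr": [0, 0, 0]}, {"delta_pos": [0, 0, 0], "dr": [0, 0, 0]}, {"delta_pos": [0, 0, 0.01], "dr": [0, 0, 0]}, {"delta_pos": [0, 0, 0.02], "dr": [0, 0, 0]}, {"delta_pos": [0, 0, 0.02], "dr": [0, 0, 0]}, {"delta_pos": [0, 0, 0.02], "dr": [0, 0, 0]}, {"delta_pos": [0, 0, 0.01], "dr": [0, 0, 0]}, {"delta_pos": [0, 0, 0], "dr": [0, 0, 0]}, {"delta_pos": [0, 0, 0], "dr": [0, 0, 0]}]'

```text
time: 15.62
tool_pos: [0.5552, 0.0725, 0.1359]
tcp_rot: [-3.116, -0.396, 0.001]
wrist_force: [0.4, -0.3, 1.1]
width: 0.169
```

```bash
python3 -c "
from h import *
hover('w11')
d=np.load('w11.npz');g=np.clip(d['f'].astype(float)*1.6-30,0,255).astype(np.uint8);crop('w11z',g,190,320,170,300,5)"
```

```text
[0.5555 0.0726 0.1363] 14.5 0.1677253494822956 [ 0.3 -0.  -0.2]
```

View pics/w11z.png

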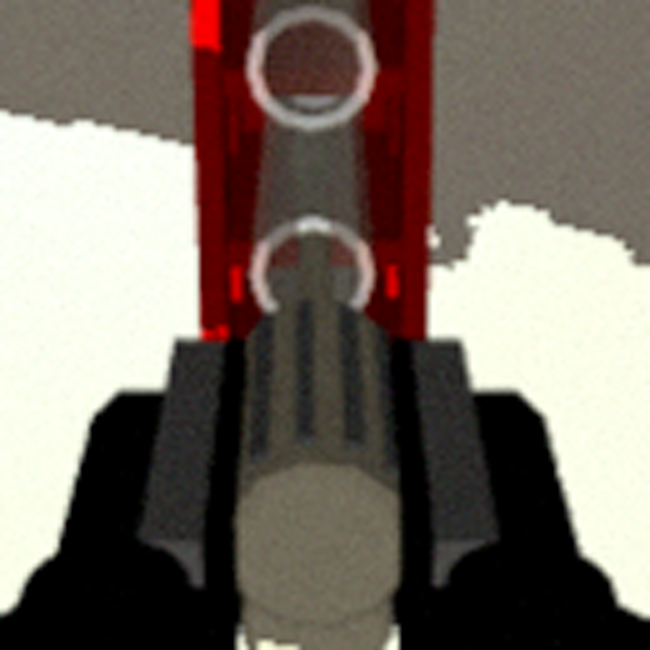

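```bash
cat >> h.py <<'E'
def fit(tube,cap,seat_ahead,z):
    """remaining lateral move; cap top pix, tube mouth pix; seat_ahead: seat below TCP"""
    zc=seat_ahead-.034; zm=z-.095
    t=toolray(tube,zm);c=toolray(cap,zc)
    print('tube',t.round(4),'cap',c.round(4),'raw',(t-c)[:2].round(4),'bias-corr y',round((t-c)[1]-.031*(zm-zc),4),'descend',round(zm+0-seat_ahead,4))
E
python3 -c "
from h import *
fit((190+312.5/5,170+276/5),(190+318/5,170+542/5),.012,.1363)"
```

```text
tube [-0.0011  0.0023  0.0413] cap [-0.0005 -0.0016 -0.022 ] raw [-0.0006  0.004 ] bias-corr y 0.002 descend 0.0293
```

carry_out --deltas '[{"delta_pos": [-0.0003, 0.001, 0.005], "dr": [0, 0, 0]}, {"delta_pos": [-0.0002, 0.001, 0.005], "dr": [0, 0, 0]}, {"delta_pos": [0, 0.001, 0.005], "dr": [0, 0, 0]}, {"delta_pos": [0, 0.0002, 0.002], "dr": [0, 0, 0]}, {"delta_pos": [0, 0, 0], "dr": [0, 0, 0]}]'

```text
time: 16.85
tool_pos: [0.5553, 0.0692, 0.1184]
tcp_rot: [-3.116, -0.396, 0.001]
wrist_force: [0.8, -0.7, 0.2]
width: 0.167
```

```bash
python3 -c "
from h import *
hover('w12')
d=np.load('w12.npz');g=np.clip(d['f'].astype(float)*1.6-30,0,255).astype(np.uint8);crop('w12z',g,190,320,170,300,5)"
```

```text
[0.5557 0.0693 0.119 ] 14.5 0.17205641042663702 [-0.   0.1  0.6]
```

View pics/w12z.png

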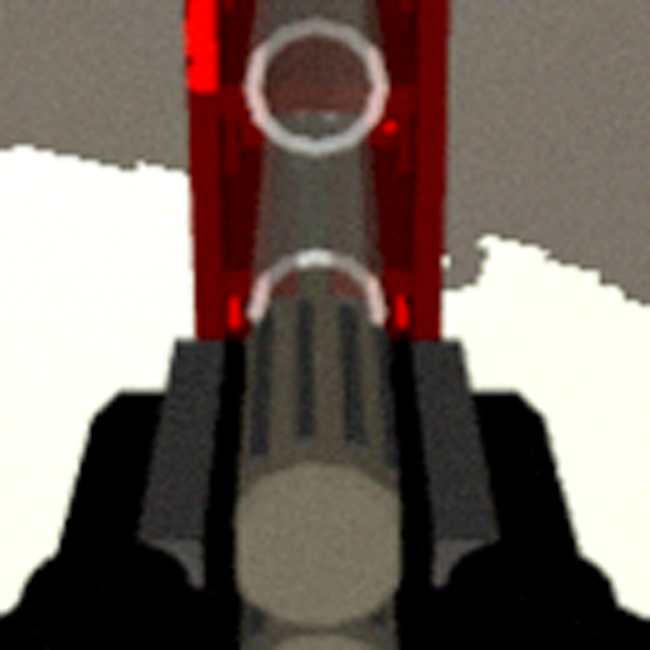

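```bash
python3 -c "
from h import *
fit((190+316.5/5,170+318/5),(190+318/5,170+542/5),.012,.1188)
fit((190+316.5/5,170+87/5),(190+318/5,170+542/5),.012,.1188)"
```

```text
tube [-0.0006 -0.0005  0.0238] cap [-0.0005 -0.0016 -0.022 ] raw [-0.0001  0.0011] bias-corr y -0.0003 descend 0.0118
tube [-0.0006 -0.0282  0.0238] cap [-0.0005 -0.0016 -0.022 ] raw [-0.0001 -0.0266] bias-corr y -0.028 descend 0.0118
```

carry_out --deltas '[{"delta_pos": [0, 0.0005, 0.003], "dr": [0, 0, 0]}, {"delta_pos": [0, 0, 0.003], "dr": [0, 0, 0]}, {"delta_pos": [0, 0, 0.003], "dr": [0, 0, 0]}, {"delta_pos": [0, 0, 0.003], "dr": [0, 0, 0]}, {"delta_pos": [0, 0, 0.0015], "dr": [0, 0, 0]}, {"delta_pos": [0, 0, 0], "dr": [0, 0, 0]}]'

```text
time: 18.3
tool_pos: [0.5566, 0.0693, 0.1071]
tcp_rot: [-3.116, -0.396, -0.003]
wrist_force: [-3.5, 2.7, 10.2]
width: 0.17
```

```bash
python3 -c "
from h import *
hover('w13')
f=cam('side')[0];crop('si13',f,150,300,150,290,5)"
```

```text
[0.5565 0.0693 0.1071] 14.49 0.16965650705611365 [-2.3  1.6  8.9]
```

View pics/si13.png

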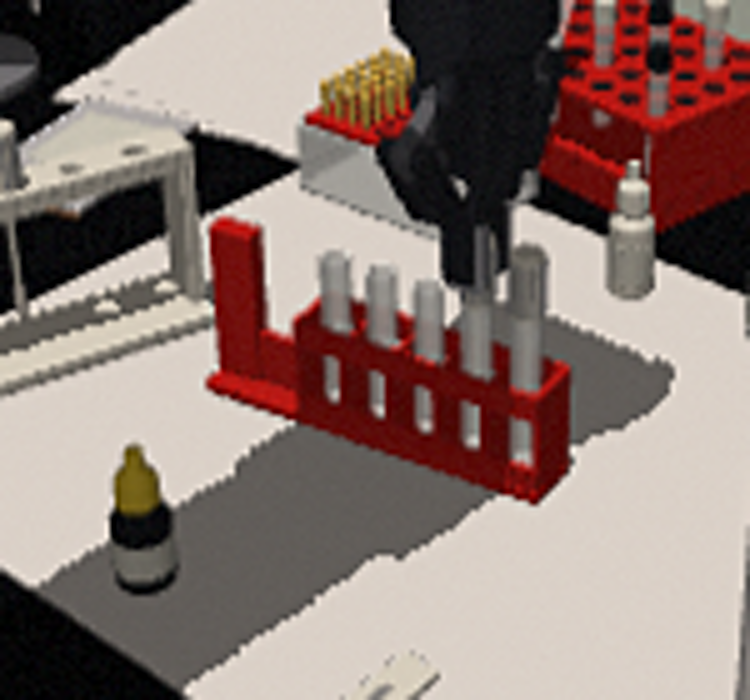

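carry_out --deltas '[{"delta_pos": [0, 0, 0.002], "dr": [0, 0, 0]}, {"delta_pos": [0, 0, 0], "dr": [0, 0, 0]}, {"delta_pos": [0, 0, -0.002], "dr": [0, 0, 0]}]'

```text
time: 19.23
tool_pos: [0.5566, 0.0694, 0.1072]
tcp_rot: [-3.116, -0.396, -0.003]
wrist_force: [-1.3, 2.4, 3.0]
width: 0.168
```

carry_out --deltas '[{"delta_pos": [0, 0, 0], "dr": [0, 0, 0]}, {"delta_pos": [0, 0, 0], "dr": [0, 0, 0]}, {"delta_pos": [0, 0, 0], "dr": [0, 0, 0]}]' --grip 0.45

```text
time: 19.6
tool_pos: [0.5553, 0.0685, 0.1046]
tcp_rot: [3.116, 0.396, -0.002]
wrist_force: [-0.3, -0.1, 0.2]
width: 0.449
```

carry_out --deltas '[{"delta_pos": [0, 0, -0.03], "dr": [0, 0, 0]}, {"delta_pos": [0, 0, -0.05], "dr": [0, 0, 0]}, {"delta_pos": [0, 0, 0], "dr": [0, 0, 0]}, {"delta_pos": [0, 0, 0], "dr": [0, 0, 0]}]'

```text
time: 20.1
tool_pos: [0.5555, 0.0687, 0.185]
tcp_rot: [3.116, 0.396, -0.0]
wrist_force: [-0.0, 0.5, -0.4]
width: 0.447
```

```bash
python3 -c "
from h import *
hover('w14')
f=cam('side')[0];crop('si14',f,150,300,150,290,5)
d=np.load('w14.npz');rows([.4525,.3088,.20],78.55,9,(d['p'],d['M'],d['psi']))"
```

```text
[0.5547 0.0687 0.1837] 14.49 0.45073708393689016 [-0.3 -0.8  0.1]
[-0.0043, -0.0287, -0.0018] [0, 0, np.float64(-0.124)]
[-0.0007, -0.029, -0.0018] [0, 0, np.float64(-0.124)]
[0.0029, -0.0289, -0.0018] [0, 0, np.float64(-0.124)]
[0.0064, -0.0283, -0.0018] [0, 0, np.float64(-0.124)]
[0.0099, -0.0273, -0.0018] [0, 0, np.float64(-0.124)]
[0.0132, -0.0258, -0.0018] [0, 0, np.float64(-0.124)]
[0.0163, -0.024, -0.0018] [0, 0, np.float64(-0.124)]
[0.0191, -0.0218, -0.0019] [0, 0, np.float64(-0.124)]
[0.0217, -0.0193, -0.0019] [0, 0, np.float64(-0.124)]
```

View pics/si14.png

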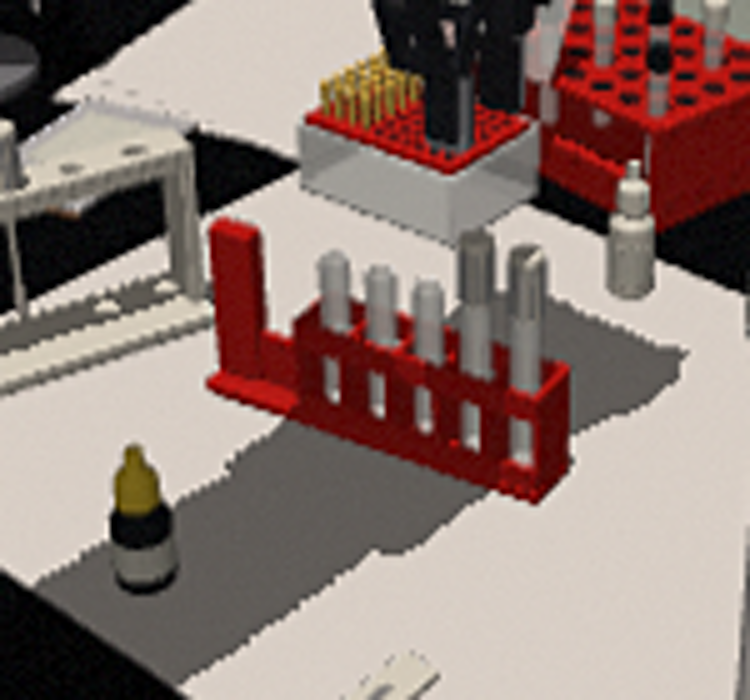

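View pics/w14.png

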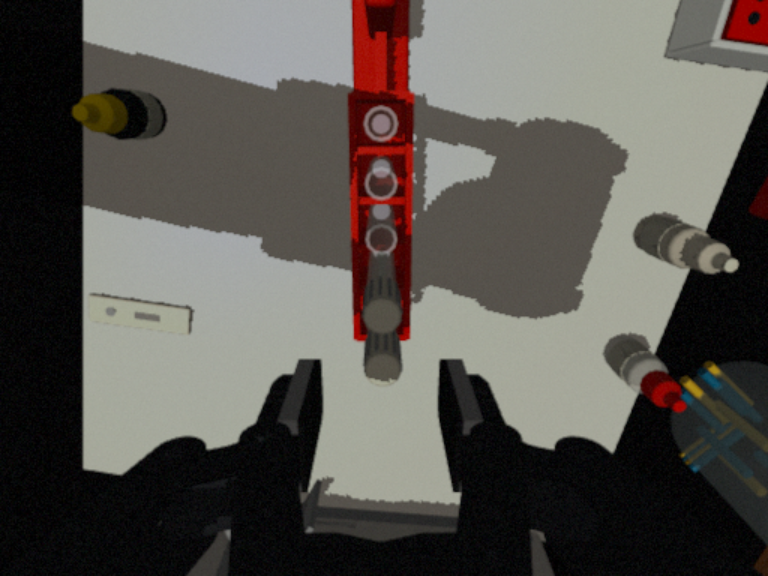

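carry_out --deltas '[{"delta_pos": [-0.0043, -0.0287, -0.0018], "dr": [0, 0, -0.124]}, {"delta_pos": [-0.0007, -0.029, -0.0018], "dr": [0, 0, -0.124]}, {"delta_pos": [0.0029, -0.0289, -0.0018], "dr": [0, 0, -0.124]}, {"delta_pos": [0.0064, -0.0283, -0.0018], "dr": [0, 0, -0.124]}, {"delta_pos": [0.0099, -0.0273, -0.0018], "dr": [0, 0, -0.124]}, {"delta_pos": [0.0132, -0.0258, -0.0018], "dr": [0, 0, -0.124]}, {"delta_pos": [0.0163, -0.024, -0.0018], "dr": [0, 0, -0.124]}, {"delta_pos": [0.0191, -0.0218, -0.0018], "dr": [0, 0, -0.124]}, {"delta_pos": [0.0217, -0.0193, -0.0018], "dr": [0, 0, -0.124]}, {"delta_pos": [0, 0, 0], "dr": [0, 0, 0]}]'

```text
time: 21.9
tool_pos: [0.4532, 0.3107, 0.2018]
tcp_rot: [-2.431, -1.989, -0.001]
wrist_force: [0.2, -0.4, 0.1]
width: 0.446
```

```bash
python3 -c "
from h import *
hover('w15')
d=np.load('w15.npz');print(proj(d['K'],d['T'],[.4525,.3088,.139])*1.5);rows([.4525,.3088,.114],78.55,4,(d['p'],d['M'],d['psi']))"
```

```text
[0.454  0.3085 0.2014] 78.35 0.4524258688814637 [0.3 0.4 0.3]
[379.11642573 310.95309652]
[0.0, -0.0004, 0.0218] [0, 0, np.float64(-0.001)]
[0.0, -0.0004, 0.0218] [0, 0, np.float64(-0.001)]
[0.0, -0.0004, 0.0218] [0, 0, np.float64(-0.001)]
[0.0, -0.0004, 0.0218] [0, 0, np.float64(-0.001)]
```

View pics/w15.png

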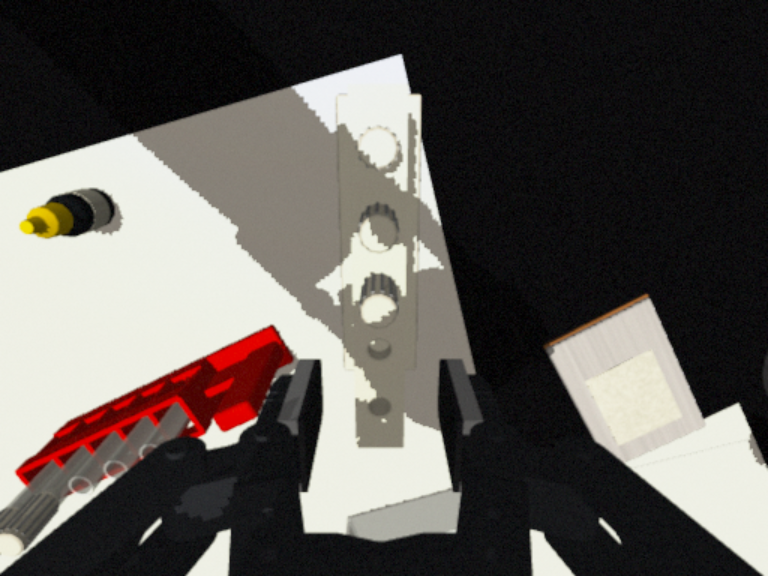

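carry_out --deltas '[{"delta_pos": [0, -0.0005, 0.022], "dr": [0, 0, 0]}, {"delta_pos": [0, -0.0005, 0.022], "dr": [0, 0, 0]}, {"delta_pos": [0, -0.0005, 0.022], "dr": [0, 0, 0]}, {"delta_pos": [0, -0.0005, 0.021], "dr": [0, 0, 0]}, {"delta_pos": [0, 0, 0], "dr": [0, 0, 0]}, {"delta_pos": [0, 0, 0], "dr": [0, 0, 0]}]'

```text
time: 23.15
tool_pos: [0.4523, 0.3098, 0.1153]
tcp_rot: [2.434, 1.986, 0.001]
wrist_force: [1.2, -0.9, 0.5]
width: 0.451
```

carry_out --deltas '[{"delta_pos": [0, 0, 0], "dr": [0, 0, 0]}, {"delta_pos": [0, 0, 0], "dr": [0, 0, 0]}, {"delta_pos": [0, 0, 0], "dr": [0, 0, 0]}, {"delta_pos": [0, 0, 0], "dr": [0, 0, 0]}]' --grip 0

```text
time: 23.65
tool_pos: [0.4526, 0.3098, 0.1158]
tcp_rot: [2.433, 1.986, 0.003]
wrist_force: [-0.6, -2.2, 5.6]
width: 0.167
```

```bash
python3 - <<'E'
from h import *
a=avgpose(4);s=bot.read_state();print(a[0],a[2],s['width'],s['wrist_force'])
f,K,T=cam('wrist');crop('w16',f,180,330,180,310,5)
q=a[0]+[0,0,.1];rows([.5481,.0966,.212],14.6,9,(q,a[1],a[2]))
E
```

```text
[0.45255099 0.30980883 0.11582448] 78.44201497788282 0.16962003487751806 [-0.94395731 -1.93739332  6.2190611 ]
[-0.0211, 0.0151, 0.0004] [0, 0, np.float64(0.124)]
[-0.0191, 0.0176, 0.0004] [0, 0, np.float64(0.124)]
[-0.0167, 0.0199, 0.0004] [0, 0, np.float64(0.124)]
[-0.0141, 0.0218, 0.0004] [0, 0, np.float64(0.124)]
[-0.0114, 0.0233, 0.0005] [0, 0, np.float64(0.124)]
[-0.0084, 0.0246, 0.0005] [0, 0, np.float64(0.124)]
[-0.0053, 0.0254, 0.0005] [0, 0, np.float64(0.124)]
[-0.0021, 0.0259, 0.0005] [0, 0, np.float64(0.124)]
[0.0011, 0.0259, 0.0005] [0, 0, np.float64(0.124)]
```

View pics/w16.png

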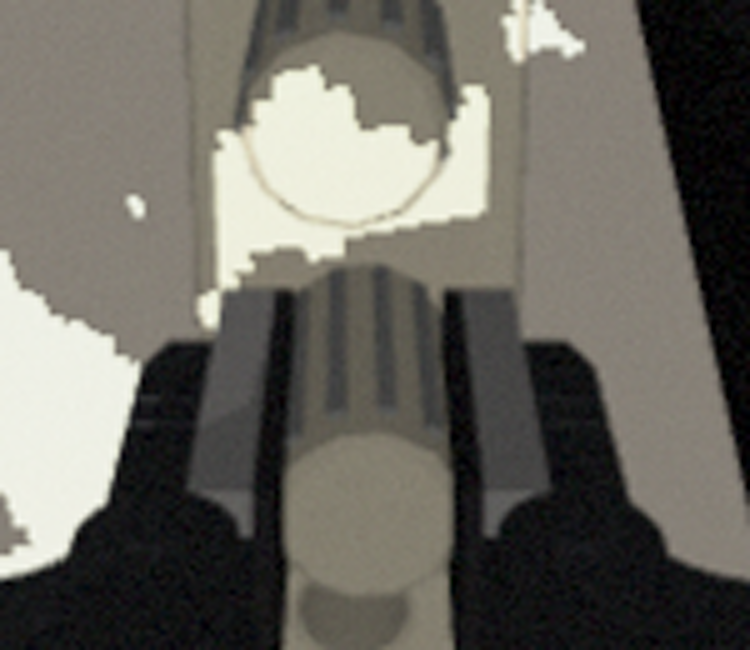

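carry_out --deltas '[{"delta_pos": [0, 0, -0.03], "dr": [0, 0, 0]}, {"delta_pos": [0, 0, -0.035], "dr": [0, 0, 0]}, {"delta_pos": [0, 0, -0.035], "dr": [0, 0, 0]}, {"delta_pos": [0, 0, 0], "dr": [0, 0, 0]}]'

```text
time: 24.4
tool_pos: [0.4538, 0.3111, 0.2182]
tcp_rot: [2.433, 1.986, 0.012]
wrist_force: [0.7, -0.2, -0.6]
width: 0.174
```

carry_out --deltas '[{"delta_pos": [-0.0211, 0.0151, 0], "dr": [0, 0, 0.124]}, {"delta_pos": [-0.0191, 0.0176, 0], "dr": [0, 0, 0.124]}, {"delta_pos": [-0.0167, 0.0199, 0], "dr": [0, 0, 0.124]}, {"delta_pos": [-0.0141, 0.0218, 0], "dr": [0, 0, 0.124]}, {"delta_pos": [-0.0114, 0.0233, 0], "dr": [0, 0, 0.124]}, {"delta_pos": [-0.0084, 0.0246, 0], "dr": [0, 0, 0.124]}, {"delta_pos": [-0.0053, 0.0254, 0], "dr": [0, 0, 0.124]}, {"delta_pos": [-0.0021, 0.0259, 0], "dr": [0, 0, 0.124]}, {"delta_pos": [0.0011, 0.0259, 0], "dr": [0, 0, 0.124]}, {"delta_pos": [0, 0, 0], "dr": [0, 0, 0]}]'

```text
time: 25.65
tool_pos: [0.5467, 0.095, 0.2128]
tcp_rot: [-3.117, -0.393, 0.004]
wrist_force: [0.0, 0.5, -0.4]
width: 0.166
```

```bash
python3 -c "
from h import *
hover('w17')
d=np.load('w17.npz');f=d['f'];g=np.clip(f.astype(float)*1.8-40,0,255).astype(np.uint8);crop('w17z',g,190,320,110,300,3.15)
print(proj(d['K'],d['T'],[.5481,.0966,.095]))"
```

```text
[0.5465 0.0969 0.2139] 14.58 0.17205861634061426 [-0.   1.2  0.1]
[255.94467387 185.08593866]
```

View pics/w17.png

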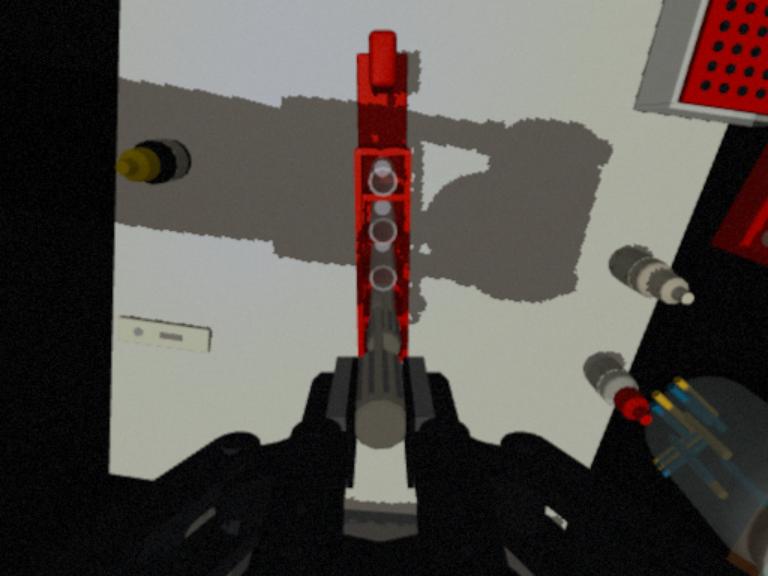

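View pics/w17z.png

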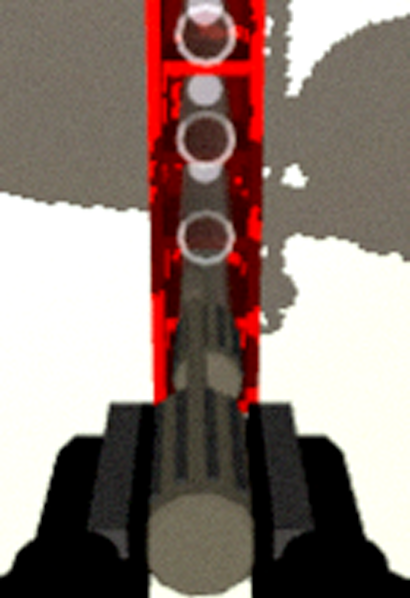

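```bash
python3 -c "
from h import *
fit((190+206/3.15,110+237/3.15),(253.6,283),.0108,.2139)"
```

```text
tube [0.0011 0.0009 0.1189] cap [-0.0005 -0.0001 -0.0232] raw [0.0016 0.001 ] bias-corr y -0.0034 descend 0.1081
```

carry_out --deltas '[{"delta_pos": [0.0014, -0.0018, 0], "dr": [0, 0, 0]}, {"delta_pos": [0, 0, 0], "dr": [0, 0, 0]}, {"delta_pos": [0, 0, 0.01], "dr": [0, 0, 0]}, {"delta_pos": [0, 0, 0.02], "dr": [0, 0, 0]}, {"delta_pos": [0, 0, 0.02], "dr": [0, 0, 0]}, {"delta_pos": [0, 0.0005, 0.02], "dr": [0, 0, 0]}, {"delta_pos": [0, 0.0005, 0.015], "dr": [0, 0, 0]}, {"delta_pos": [0, 0.0005, 0.007], "dr": [0, 0, 0]}, {"delta_pos": [0, 0, 0], "dr": [0, 0, 0]}, {"delta_pos": [0, 0, 0], "dr": [0, 0, 0]}]'

```text
time: 27.5
tool_pos: [0.5484, 0.0969, 0.1229]
tcp_rot: [3.116, 0.396, 0.0]
wrist_force: [-0.0, 0.0, 0.5]
width: 0.172
```

```bash
python3 -c "
from h import *
hover('w18')
d=np.load('w18.npz');g=np.clip(d['f'].astype(float)*1.6-30,0,255).astype(np.uint8);crop('w18z',g,190,320,170,300,5)"
```

```text
[0.5485 0.0969 0.123 ] 14.5 0.16902668481892363 [-0.2 -1.   0.5]
```

View pics/w18z.png

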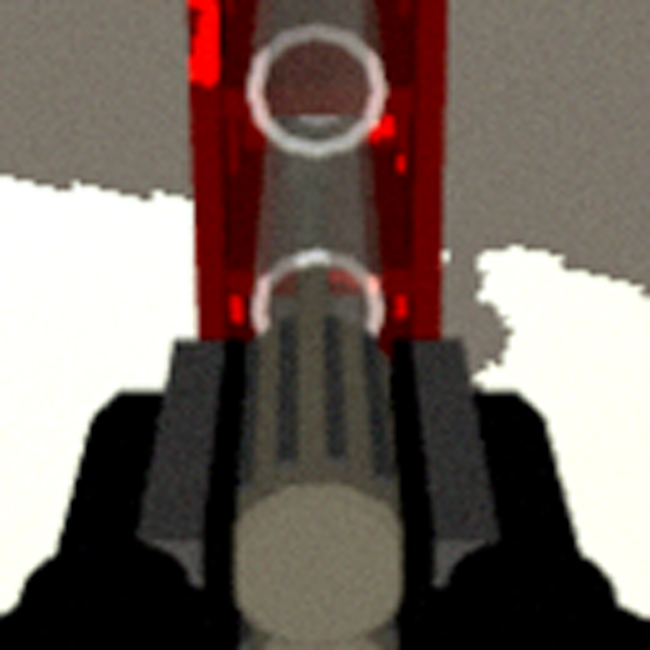

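```bash
python3 -c "
from h import *
fit((190+318/5,170+317/5),(190+318/5,170+563/5),.0108,.123)
fit((190+317/5,170+90/5),(190+318/5,170+563/5),.0108,.123)"
```

```text
tube [-0.0005  0.0014  0.028 ] cap [-0.0005 -0.0003 -0.0232] raw [0.     0.0018] bias-corr y 0.0002 descend 0.0172
tube [-0.0006 -0.0265  0.028 ] cap [-0.0005 -0.0003 -0.0232] raw [-0.0001 -0.0261] bias-corr y -0.0277 descend 0.0172
```

carry_out --deltas '[{"delta_pos": [0, 0.0005, 0.004], "dr": [0, 0, 0]}, {"delta_pos": [0, 0.0004, 0.003], "dr": [0, 0, 0]}, {"delta_pos": [0, 0, 0.003], "dr": [0, 0, 0]}, {"delta_pos": [0, 0, 0.003], "dr": [0, 0, 0]}, {"delta_pos": [0, 0, 0.003], "dr": [0, 0, 0]}, {"delta_pos": [0, 0, 0.002], "dr": [0, 0, 0]}, {"delta_pos": [0, 0, 0.001], "dr": [0, 0, 0]}, {"delta_pos": [0, 0, 0], "dr": [0, 0, 0]}]'

```text
time: 29.2
tool_pos: [0.5498, 0.0967, 0.1058]
tcp_rot: [-3.116, -0.396, -0.004]
wrist_force: [-3.1, 1.6, 11.3]
width: 0.17
```

```bash
python3 -c "
from h import *
hover('w19')
"
```

```text
[0.5497 0.0967 0.1059] 14.49 0.1710356604334108 [-2.2  2.5 11.5]
```

carry_out --deltas '[{"delta_pos": [0, 0, 0.001], "dr": [0, 0, 0]}, {"delta_pos": [0, 0, 0], "dr": [0, 0, 0]}, {"delta_pos": [0, 0, -0.001], "dr": [0, 0, 0]}]'

```text
time: 30.08
tool_pos: [0.5498, 0.0967, 0.1059]
tcp_rot: [-3.116, -0.396, -0.005]
wrist_force: [-1.6, 2.2, 7.3]
width: 0.171
```

carry_out --deltas '[{"delta_pos": [0, 0, 0], "dr": [0, 0, 0]}, {"delta_pos": [0, 0, 0], "dr": [0, 0, 0]}, {"delta_pos": [0, 0, 0], "dr": [0, 0, 0]}]' --grip 0.45

```text
time: 30.45
tool_pos: [0.5481, 0.0958, 0.1028]
tcp_rot: [3.116, 0.396, -0.002]
wrist_force: [-0.4, -0.6, 0.3]
width: 0.452
```

carry_out --deltas '[{"delta_pos": [0, 0, -0.03], "dr": [0, 0, 0]}, {"delta_pos": [0, 0, -0.05], "dr": [0, 0, 0]}, {"delta_pos": [0, 0, 0], "dr": [0, 0, 0]}, {"delta_pos": [0, 0, 0], "dr": [0, 0, 0]}]'

```text
time: 30.95
tool_pos: [0.5483, 0.0959, 0.1831]
tcp_rot: [3.116, 0.396, -0.001]
wrist_force: [-0.3, 0.1, -0.1]
width: 0.447
```

```bash
python3 -c "
from h import *
hover('w20')
f=cam('side')[0];crop('si20',f,150,300,150,290,5)
d=np.load('w20.npz');rows([.4172,.3159,.20],78.55,9,(d['p'],d['M'],d['psi']))"
```

```text
[0.5475 0.0959 0.1819] 14.5 0.4517395669841078 [ 2.  -0.6 -0.3]
[-0.0079, -0.0273, -0.002] [0, 0, np.float64(-0.124)]
[-0.0045, -0.0281, -0.002] [0, 0, np.float64(-0.124)]
[-0.001, -0.0284, -0.002] [0, 0, np.float64(-0.124)]
[0.0026, -0.0283, -0.002] [0, 0, np.float64(-0.124)]
[0.0061, -0.0278, -0.002] [0, 0, np.float64(-0.124)]
[0.0095, -0.0268, -0.002] [0, 0, np.float64(-0.124)]
[0.0127, -0.0254, -0.002] [0, 0, np.float64(-0.124)]
[0.0157, -0.0236, -0.002] [0, 0, np.float64(-0.124)]
[0.0186, -0.0215, -0.0021] [0, 0, np.float64(-0.124)]
```

View pics/si20.png

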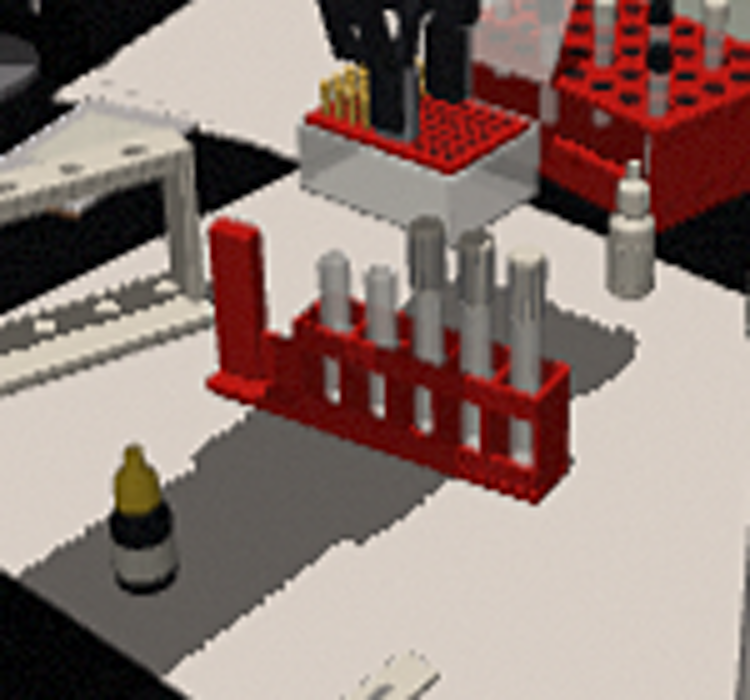

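Three seated. Next, stand position 2.

carry_out --deltas '[{"delta_pos": [-0.0079, -0.0273, -0.002], "dr": [0, 0, -0.124]}, {"delta_pos": [-0.0045, -0.0281, -0.002], "dr": [0, 0, -0.124]}, {"delta_pos": [-0.001, -0.0284, -0.002], "dr": [0, 0, -0.124]}, {"delta_pos": [0.0026, -0.0283, -0.002], "dr": [0, 0, -0.124]}, {"delta_pos": [0.0061, -0.0278, -0.002], "dr": [0, 0, -0.124]}, {"delta_pos": [0.0095, -0.0268, -0.002], "dr": [0, 0, -0.124]}, {"delta_pos": [0.0127, -0.0254, -0.002], "dr": [0, 0, -0.124]}, {"delta_pos": [0.0157, -0.0236, -0.002], "dr": [0, 0, -0.124]}, {"delta_pos": [0.0186, -0.0215, -0.002], "dr": [0, 0, -0.124]}, {"delta_pos": [0, 0, 0], "dr": [0, 0, 0]}]'

```text
time: 32.75
tool_pos: [0.4177, 0.3175, 0.2018]
tcp_rot: [-2.431, -1.989, -0.001]
wrist_force: [0.5, -0.4, -0.1]
width: 0.451
```

```bash
python3 -c "
from h import *
hover('w21')
d=np.load('w21.npz');print(proj(d['K'],d['T'],[.4172,.3159,.139])*1.5);rows([.4172,.3159,.114],78.55,4,(d['p'],d['M'],d['psi']))"
```

```text
[0.4187 0.3156 0.2014] 78.35 0.4482801002789668 [-0.1 -0.1  0.3]
[379.04646377 310.82428333]
[0.0, -0.0004, 0.0218] [0, 0, np.float64(-0.001)]
[0.0, -0.0004, 0.0218] [0, 0, np.float64(-0.001)]
[0.0, -0.0004, 0.0218] [0, 0, np.float64(-0.001)]
[0.0, -0.0004, 0.0218] [0, 0, np.float64(-0.001)]
```

View pics/w21.png

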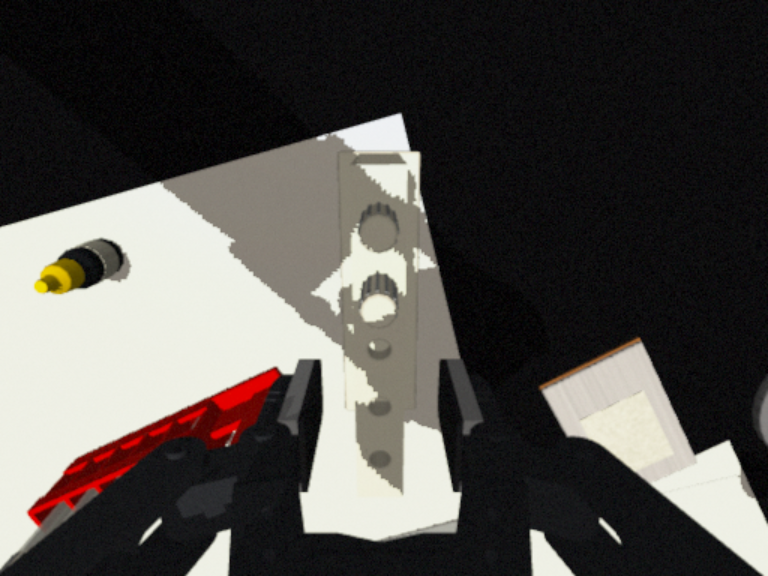

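carry_out --deltas '[{"delta_pos": [0, -0.0005, 0.022], "dr": [0, 0, 0]}, {"delta_pos": [0, -0.0005, 0.022], "dr": [0, 0, 0]}, {"delta_pos": [0, -0.0005, 0.022], "dr": [0, 0, 0]}, {"delta_pos": [0, -0.0005, 0.021], "dr": [0, 0, 0]}, {"delta_pos": [0, 0, 0], "dr": [0, 0, 0]}, {"delta_pos": [0, 0, 0], "dr": [0, 0, 0]}]'

```text
time: 34.0
tool_pos: [0.417, 0.3169, 0.1152]
tcp_rot: [2.434, 1.986, 0.001]
wrist_force: [-1.4, 0.5, 0.6]
width: 0.453
```

carry_out --deltas '[{"delta_pos": [0, 0, 0], "dr": [0, 0, 0]}, {"delta_pos": [0, 0, 0], "dr": [0, 0, 0]}, {"delta_pos": [0, 0, 0], "dr": [0, 0, 0]}, {"delta_pos": [0, 0, 0], "dr": [0, 0, 0]}]' --grip 0

```text
time: 34.5
tool_pos: [0.4172, 0.3169, 0.1158]
tcp_rot: [2.433, 1.986, 0.003]
wrist_force: [-0.9, -1.4, 5.6]
width: 0.17
```

```bash
python3 - <<'E'
from h import *
a=avgpose(4);s=bot.read_state();print(a[0],a[2],s['width'],s['wrist_force'])
f,K,T=cam('wrist');crop('w22',f,180,330,180,310,5)
q=a[0]+[0,0,.1];rows([.5414,.1228,.212],14.6,9,(q,a[1],a[2]))
E
```

```text
[0.41721936 0.31688408 0.11581935] 78.44416473587354 0.17208333523487412 [-0.73459592 -2.3995706   5.72934308]
[-0.0184, 0.0178, 0.0004] [0, 0, np.float64(0.124)]
[-0.016, 0.02, 0.0004] [0, 0, np.float64(0.124)]
[-0.0134, 0.0218, 0.0004] [0, 0, np.float64(0.124)]
[-0.0106, 0.0233, 0.0005] [0, 0, np.float64(0.124)]
[-0.0077, 0.0244, 0.0005] [0, 0, np.float64(0.124)]
[-0.0046, 0.0252, 0.0005] [0, 0, np.float64(0.124)]
[-0.0015, 0.0256, 0.0005] [0, 0, np.float64(0.124)]
[0.0017, 0.0255, 0.0005] [0, 0, np.float64(0.124)]
[0.0048, 0.0251, 0.0005] [0, 0, np.float64(0.124)]
```

View pics/w22.png

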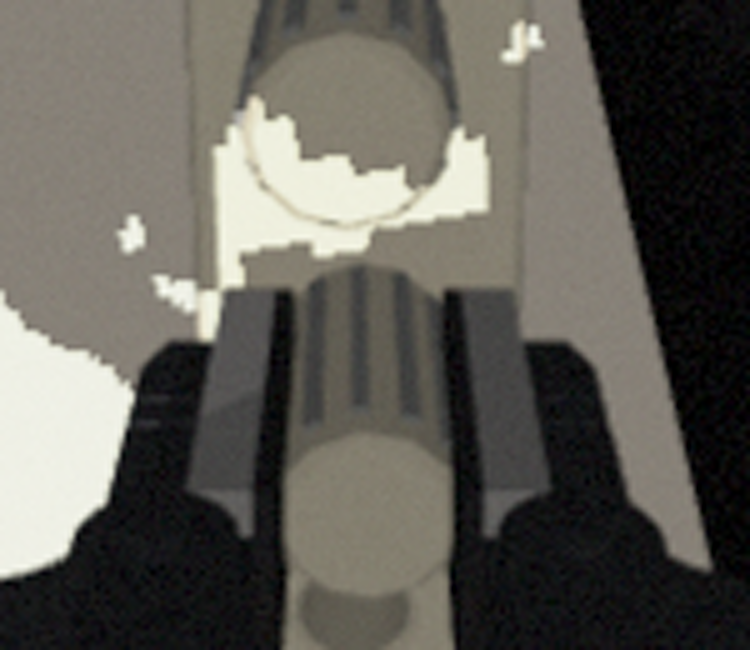

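carry_out --deltas '[{"delta_pos": [0, 0, -0.03], "dr": [0, 0, 0]}, {"delta_pos": [0, 0, -0.035], "dr": [0, 0, 0]}, {"delta_pos": [0, 0, -0.035], "dr": [0, 0, 0]}, {"delta_pos": [0, 0, 0], "dr": [0, 0, 0]}]'

```text
time: 35.25
tool_pos: [0.4184, 0.3182, 0.2182]
tcp_rot: [2.434, 1.986, 0.012]
wrist_force: [0.8, -0.6, -0.1]
width: 0.169
```

carry_out --deltas '[{"delta_pos": [-0.0184, 0.0178, 0], "dr": [0, 0, 0.124]}, {"delta_pos": [-0.016, 0.02, 0], "dr": [0, 0, 0.124]}, {"delta_pos": [-0.0134, 0.0218, 0], "dr": [0, 0, 0.124]}, {"delta_pos": [-0.0106, 0.0233, 0], "dr": [0, 0, 0.124]}, {"delta_pos": [-0.0077, 0.0244, 0], "dr": [0, 0, 0.124]}, {"delta_pos": [-0.0046, 0.0252, 0], "dr": [0, 0, 0.124]}, {"delta_pos": [-0.0015, 0.0256, 0], "dr": [0, 0, 0.124]}, {"delta_pos": [0.0017, 0.0255, 0], "dr": [0, 0, 0.124]}, {"delta_pos": [0.0048, 0.0251, 0], "dr": [0, 0, 0.124]}, {"delta_pos": [0, 0, 0], "dr": [0, 0, 0]}]'

```text
time: 36.5
tool_pos: [0.5402, 0.1212, 0.2128]
tcp_rot: [3.117, 0.393, -0.003]
wrist_force: [0.1, -0.2, 0.2]
width: 0.171
```

```bash
python3 -c "
from h import *
hover('w23')
d=np.load('w23.npz');f=d['f'];g=np.clip(f.astype(float)*1.8-40,0,255).astype(np.uint8);crop('w23z',g,190,320,110,300,3.15)
print(proj(d['K'],d['T'],[.5414,.1228,.095])*1.5)"
```

```text
[0.5397 0.123  0.2139] 14.58 0.16961606245956146 [-0.7  1.   0.7]
[384.04997096 277.48874028]
```

View pics/w23.png

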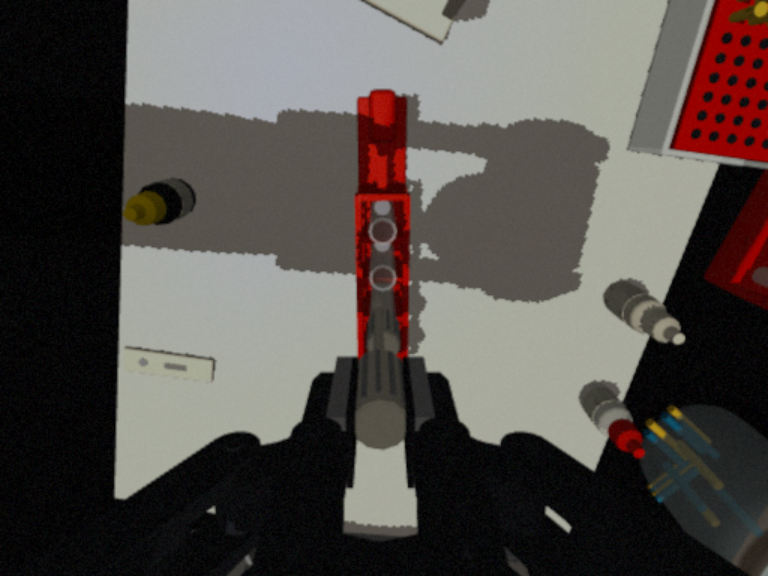

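View pics/w23z.png

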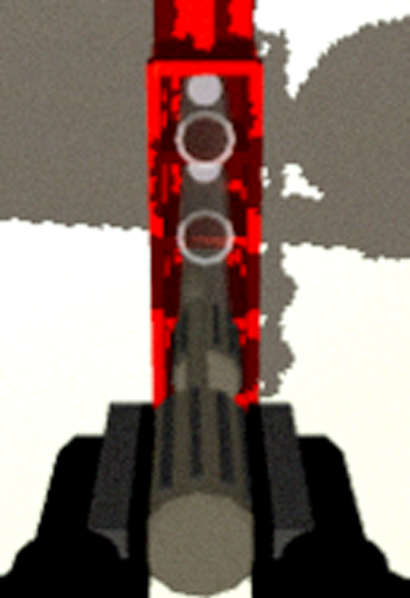

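carry_out --deltas '[{"delta_pos": [0.0012, -0.0018, 0], "dr": [0, 0, 0]}, {"delta_pos": [0, 0, 0], "dr": [0, 0, 0]}, {"delta_pos": [0, 0, 0.01], "dr": [0, 0, 0]}, {"delta_pos": [0, 0, 0.02], "dr": [0, 0, 0]}, {"delta_pos": [0, 0, 0.02], "dr": [0, 0, 0]}, {"delta_pos": [0, 0.0005, 0.02], "dr": [0, 0, 0]}, {"delta_pos": [0, 0.0005, 0.015], "dr": [0, 0, 0]}, {"delta_pos": [0, 0.0005, 0.007], "dr": [0, 0, 0]}, {"delta_pos": [0, 0, 0], "dr": [0, 0, 0]}, {"delta_pos": [0, 0, 0], "dr": [0, 0, 0]}]'

```text
time: 38.25
tool_pos: [0.5417, 0.1231, 0.123]
tcp_rot: [-3.116, -0.396, -0.001]
wrist_force: [0.0, -0.2, 0.1]
width: 0.171
```

```bash
python3 -c "
from h import *
hover('w24')
d=np.load('w24.npz');g=np.clip(d['f'].astype(float)*1.6-30,0,255).astype(np.uint8);crop('w24z',g,190,320,170,300,5)"
```

```text
[0.5417 0.1231 0.123 ] 14.5 0.16980903976266182 [ 0.1 -0.2 -0.6]
```

View pics/w24z.png

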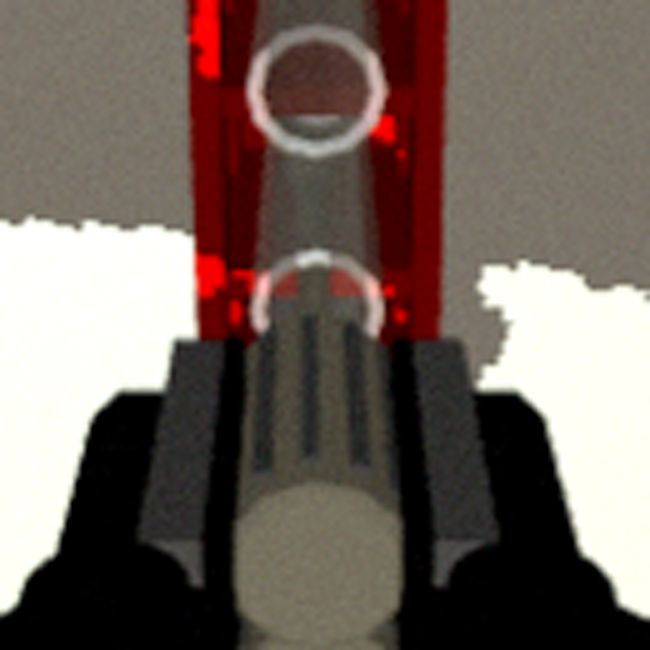

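Identical to the previous fit; repeat it.

carry_out --deltas '[{"delta_pos": [0, 0.0005, 0.004], "dr": [0, 0, 0]}, {"delta_pos": [0, 0.0004, 0.003], "dr": [0, 0, 0]}, {"delta_pos": [0, 0, 0.003], "dr": [0, 0, 0]}, {"delta_pos": [0, 0, 0.003], "dr": [0, 0, 0]}, {"delta_pos": [0, 0, 0.003], "dr": [0, 0, 0]}, {"delta_pos": [0, 0, 0.002], "dr": [0, 0, 0]}, {"delta_pos": [0, 0, 0.001], "dr": [0, 0, 0]}, {"delta_pos": [0, 0, 0], "dr": [0, 0, 0]}]'

```text
time: 39.75
tool_pos: [0.5429, 0.1229, 0.1059]
tcp_rot: [-3.116, -0.396, -0.004]
wrist_force: [-3.2, 2.0, 11.5]
width: 0.167
```

carry_out --deltas '[{"delta_pos": [0, 0, 0.001], "dr": [0, 0, 0]}, {"delta_pos": [0, 0, 0], "dr": [0, 0, 0]}, {"delta_pos": [0, 0, -0.001], "dr": [0, 0, 0]}]'

```text
time: 40.12
tool_pos: [0.5429, 0.1229, 0.1059]
tcp_rot: [-3.116, -0.396, -0.005]
wrist_force: [-2.0, 1.8, 8.2]
width: 0.171
```

carry_out --deltas '[{"delta_pos": [0, 0, 0], "dr": [0, 0, 0]}, {"delta_pos": [0, 0, 0], "dr": [0, 0, 0]}, {"delta_pos": [0, 0, 0], "dr": [0, 0, 0]}]' --grip 0.45

```text
time: 40.5
tool_pos: [0.5412, 0.1219, 0.1028]
tcp_rot: [3.116, 0.396, -0.002]
wrist_force: [-0.1, -0.0, -0.2]
width: 0.449
```

carry_out --deltas '[{"delta_pos": [0, 0, -0.03], "dr": [0, 0, 0]}, {"delta_pos": [0, 0, -0.05], "dr": [0, 0, 0]}, {"delta_pos": [0, 0, 0], "dr": [0, 0, 0]}, {"delta_pos": [0, 0, 0], "dr": [0, 0, 0]}]'

```text
time: 41.0
tool_pos: [0.5414, 0.122, 0.1831]
tcp_rot: [3.116, 0.396, -0.001]
wrist_force: [0.7, 0.2, 0.6]
width: 0.448
```

```bash
python3 -c "
from h import *
hover('w26')
f=cam('side')[0];crop('si26',f,150,300,150,290,5)
d=np.load('w26.npz');rows([.3819,.3231,.20],78.55,9,(d['p'],d['M'],d['psi']))"
```

```text
[0.5407 0.122  0.1819] 14.49 0.45152171868555036 [ 0.8 -0.3  0. ]
[-0.0115, -0.0261, -0.002] [0, 0, np.float64(-0.124)]
[-0.0082, -0.0273, -0.002] [0, 0, np.float64(-0.124)]
[-0.0047, -0.0281, -0.002] [0, 0, np.float64(-0.124)]
[-0.0012, -0.0284, -0.002] [0, 0, np.float64(-0.124)]
[0.0023, -0.0284, -0.002] [0, 0, np.float64(-0.124)]
[0.0058, -0.0279, -0.002] [0, 0, np.float64(-0.124)]
[0.0092, -0.0269, -0.002] [0, 0, np.float64(-0.124)]
[0.0125, -0.0256, -0.002] [0, 0, np.float64(-0.124)]
[0.0156, -0.0238, -0.002] [0, 0, np.float64(-0.124)]
```

View pics/si26.png

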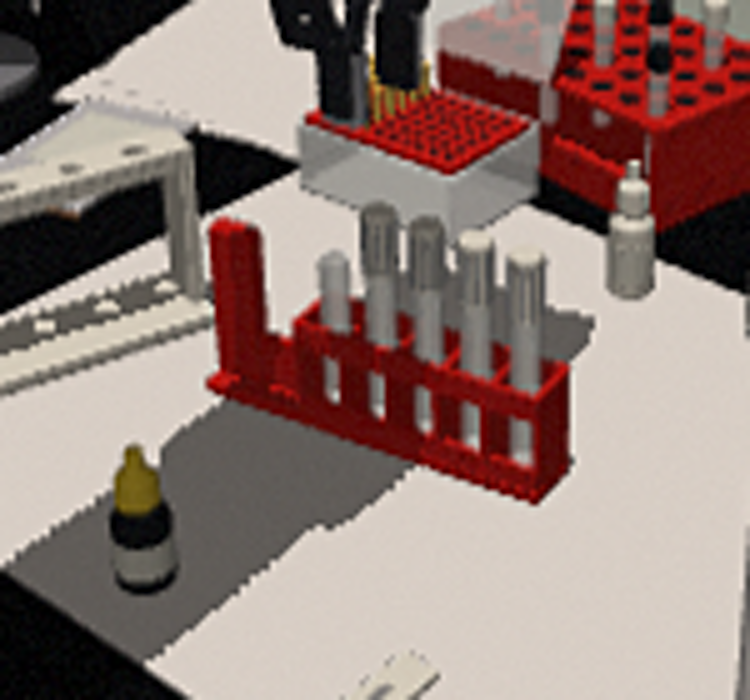

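carry_out --deltas '[{"delta_pos": [-0.0115, -0.0261, -0.002], "dr": [0, 0, -0.124]}, {"delta_pos": [-0.0082, -0.0273, -0.002], "dr": [0, 0, -0.124]}, {"delta_pos": [-0.0047, -0.0281, -0.002], "dr": [0, 0, -0.124]}, {"delta_pos": [-0.0012, -0.0284, -0.002], "dr": [0, 0, -0.124]}, {"delta_pos": [0.0023, -0.0284, -0.002], "dr": [0, 0, -0.124]}, {"delta_pos": [0.0058, -0.0279, -0.002], "dr": [0, 0, -0.124]}, {"delta_pos": [0.0092, -0.0269, -0.002], "dr": [0, 0, -0.124]}, {"delta_pos": [0.0125, -0.0256, -0.002], "dr": [0, 0, -0.124]}, {"delta_pos": [0.0156, -0.0238, -0.002], "dr": [0, 0, -0.124]}, {"delta_pos": [0, 0, 0], "dr": [0, 0, 0]}]'

```text
time: 42.8
tool_pos: [0.3823, 0.3247, 0.2018]
tcp_rot: [-2.431, -1.989, -0.001]
wrist_force: [-1.1, -0.1, 0.3]
width: 0.45
```

```bash
python3 -c "
from h import *
hover('w27')
d=np.load('w27.npz');print(proj(d['K'],d['T'],[.3819,.3231,.139])*1.5);rows([.3819,.3231,.114],78.55,4,(d['p'],d['M'],d['psi']))"
```

```text
[0.3835 0.3229 0.2014] 78.35 0.4468549158839066 [-0.1  0.7 -0.7]
[378.71419809 310.76963509]
[-0.0, -0.0004, 0.0218] [0, 0, np.float64(-0.001)]
[-0.0, -0.0004, 0.0218] [0, 0, np.float64(-0.001)]
[-0.0, -0.0004, 0.0218] [0, 0, np.float64(-0.001)]
[-0.0, -0.0004, 0.0218] [0, 0, np.float64(-0.001)]
```

View pics/w27.png

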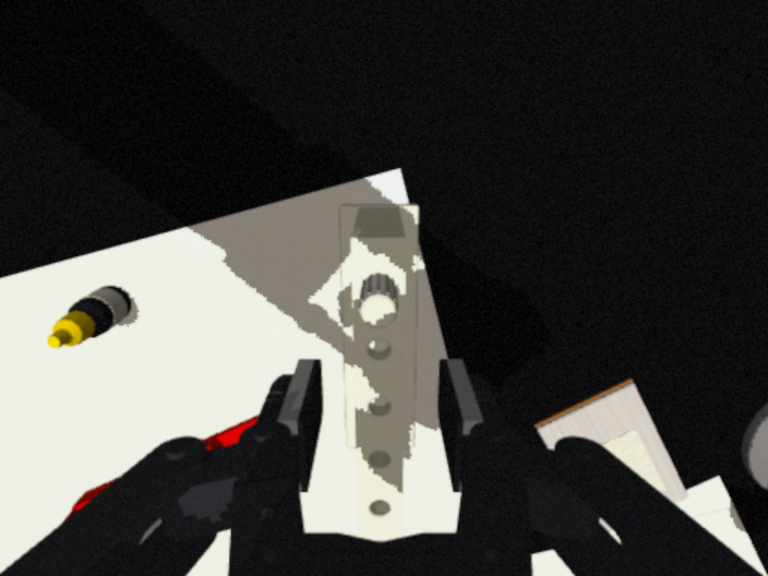

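carry_out --deltas '[{"delta_pos": [0, -0.0005, 0.022], "dr": [0, 0, 0]}, {"delta_pos": [0, -0.0005, 0.022], "dr": [0, 0, 0]}, {"delta_pos": [0, -0.0005, 0.022], "dr": [0, 0, 0]}, {"delta_pos": [0, -0.0005, 0.021], "dr": [0, 0, 0]}, {"delta_pos": [0, 0, 0], "dr": [0, 0, 0]}, {"delta_pos": [0, 0, 0], "dr": [0, 0, 0]}]'

```text
time: 44.05
tool_pos: [0.3816, 0.3242, 0.1152]
tcp_rot: [2.434, 1.986, 0.001]
wrist_force: [0.4, -0.5, -0.8]
width: 0.45
```

carry_out --deltas '[{"delta_pos": [0, 0, 0], "dr": [0, 0, 0]}, {"delta_pos": [0, 0, 0], "dr": [0, 0, 0]}, {"delta_pos": [0, 0, 0], "dr": [0, 0, 0]}, {"delta_pos": [0, 0, 0], "dr": [0, 0, 0]}]' --grip 0

```text
time: 44.55
tool_pos: [0.3818, 0.3242, 0.1157]
tcp_rot: [2.433, 1.986, 0.003]
wrist_force: [-0.0, -2.4, 6.1]
width: 0.17
```

```bash
python3 - <<'E'
from h import *
a=avgpose(4);s=bot.read_state();print(a[0],a[2],s['width'],s['wrist_force'])
f,K,T=cam('wrist');crop('w28',f,180,330,180,310,5)
q=a[0]+[0,0,.1];rows([.5347,.149,.212],14.6,9,(q,a[1],a[2]))
E
```

```text
[0.38181985 0.32413813 0.11573297] 78.44511747097347 0.1678859767689464 [-0.80553299 -2.51056034  5.95238905]
[-0.0157, 0.0205, 0.0004] [0, 0, np.float64(0.124)]
[-0.013, 0.0223, 0.0004] [0, 0, np.float64(0.124)]
[-0.0102, 0.0238, 0.0004] [0, 0, np.float64(0.124)]
[-0.0071, 0.0248, 0.0004] [0, 0, np.float64(0.124)]
[-0.004, 0.0255, 0.0004] [0, 0, np.float64(0.124)]
[-0.0008, 0.0258, 0.0005] [0, 0, np.float64(0.124)]
[0.0024, 0.0257, 0.0005] [0, 0, np.float64(0.124)]
[0.0055, 0.0252, 0.0005] [0, 0, np.float64(0.124)]
[0.0086, 0.0244, 0.0005] [0, 0, np.float64(0.124)]
```

View pics/w28.png

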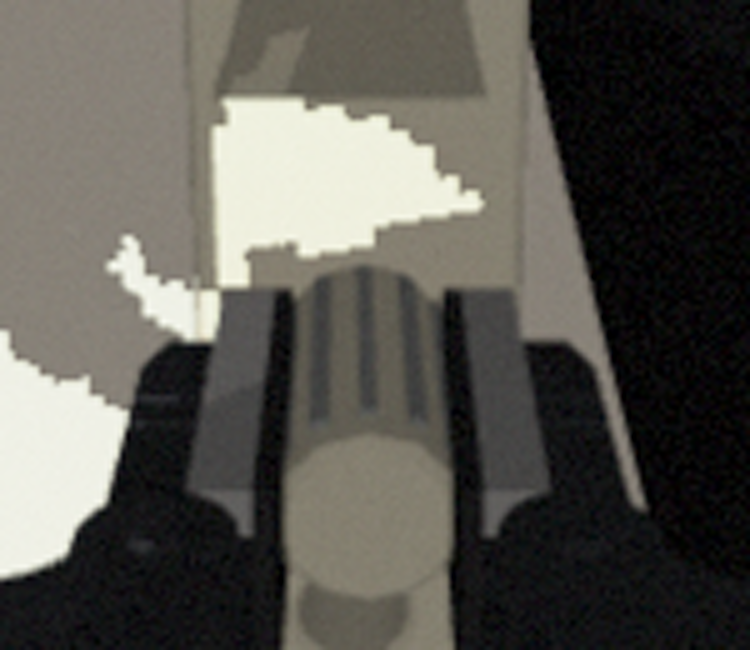

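carry_out --deltas '[{"delta_pos": [0, 0, -0.03], "dr": [0, 0, 0]}, {"delta_pos": [0, 0, -0.035], "dr": [0, 0, 0]}, {"delta_pos": [0, 0, -0.035], "dr": [0, 0, 0]}, {"delta_pos": [0, 0, 0], "dr": [0, 0, 0]}]'

```text
time: 45.3
tool_pos: [0.383, 0.3256, 0.2182]
tcp_rot: [-2.434, -1.986, -0.012]
wrist_force: [1.2, 0.1, 0.3]
width: 0.168
```

carry_out --deltas '[{"delta_pos": [-0.0157, 0.0205, 0], "dr": [0, 0, 0.124]}, {"delta_pos": [-0.013, 0.0223, 0], "dr": [0, 0, 0.124]}, {"delta_pos": [-0.0102, 0.0238, 0], "dr": [0, 0, 0.124]}, {"delta_pos": [-0.0071, 0.0248, 0], "dr": [0, 0, 0.124]}, {"delta_pos": [-0.004, 0.0255, 0], "dr": [0, 0, 0.124]}, {"delta_pos": [-0.0008, 0.0258, 0], "dr": [0, 0, 0.124]}, {"delta_pos": [0.0024, 0.0257, 0], "dr": [0, 0, 0.124]}, {"delta_pos": [0.0055, 0.0252, 0], "dr": [0, 0, 0.124]}, {"delta_pos": [0.0086, 0.0244, 0], "dr": [0, 0, 0.124]}, {"delta_pos": [0, 0, 0], "dr": [0, 0, 0]}]'

```text
time: 46.55
tool_pos: [0.5339, 0.1475, 0.2129]
tcp_rot: [3.117, 0.393, -0.003]
wrist_force: [0.2, 0.9, 0.3]
width: 0.175
```

```bash
python3 -c "
from h import *
hover('w29')
d=np.load('w29.npz');f=d['f'];g=np.clip(f.astype(float)*1.8-40,0,255).astype(np.uint8);crop('w29z',g,190,320,110,300,3.15)
print(proj(d['K'],d['T'],[.5347,.149,.095])*1.5)"
```

```text
[0.533  0.1492 0.214 ] 14.58 0.16844490183008334 [ 0.2 -0.3  0.4]
[383.98604349 277.41199748]
```

View pics/w29.png

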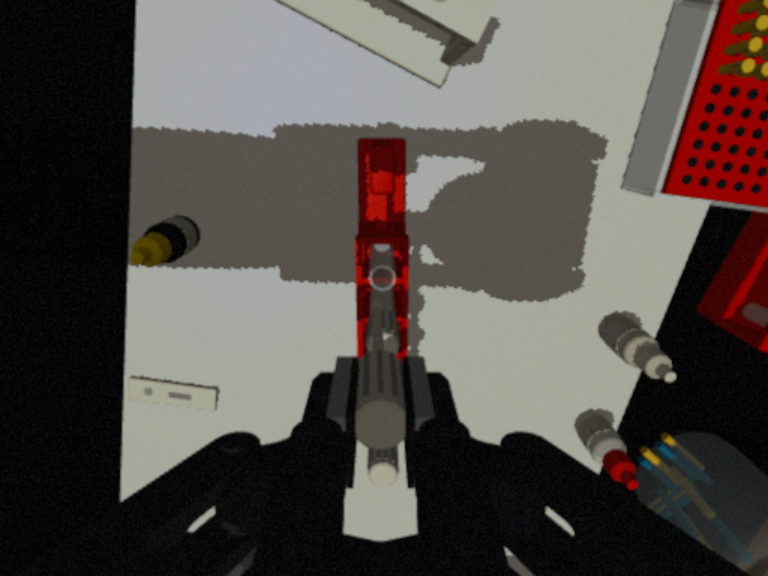

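View pics/w29z.png

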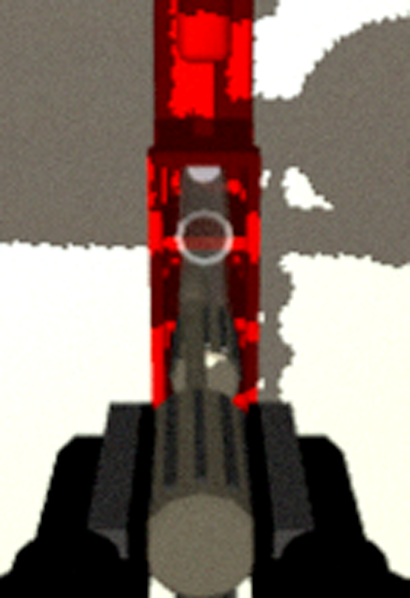

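Same picture again: tube 1 mouth at crop (205,237). Repeat the fit.

carry_out --deltas '[{"delta_pos": [0.0012, -0.0018, 0], "dr": [0, 0, 0]}, {"delta_pos": [0, 0, 0], "dr": [0, 0, 0]}, {"delta_pos": [0, 0, 0.01], "dr": [0, 0, 0]}, {"delta_pos": [0, 0, 0.02], "dr": [0, 0, 0]}, {"delta_pos": [0, 0, 0.02], "dr": [0, 0, 0]}, {"delta_pos": [0, 0.0005, 0.02], "dr": [0, 0, 0]}, {"delta_pos": [0, 0.0005, 0.015], "dr": [0, 0, 0]}, {"delta_pos": [0, 0.0005, 0.007], "dr": [0, 0, 0]}, {"delta_pos": [0, 0, 0], "dr": [0, 0, 0]}, {"delta_pos": [0, 0, 0], "dr": [0, 0, 0]}]'

```text
time: 48.3
tool_pos: [0.5351, 0.1493, 0.123]
tcp_rot: [-3.116, -0.396, -0.001]
wrist_force: [0.2, -0.2, -0.2]
width: 0.171
```

```bash
python3 -c "
from h import *
hover('w30')
d=np.load('w30.npz');g=np.clip(d['f'].astype(float)*1.6-30,0,255).astype(np.uint8);crop('w30z',g,190,320,170,300,5)"
```

```text
[0.5352 0.1494 0.123 ] 14.5 0.17218263943748233 [-0.6 -0.1 -0.6]
```

View pics/w30z.png

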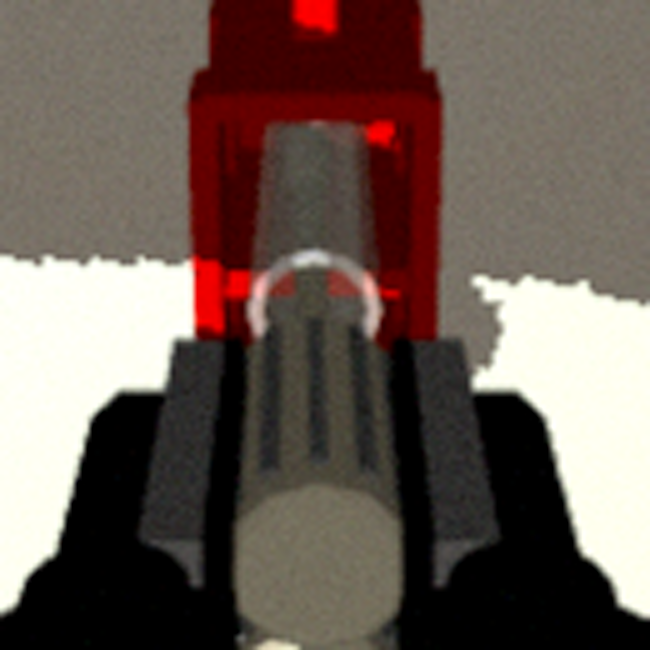

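carry_out --deltas '[{"delta_pos": [-0.0003, 0.0005, 0.004], "dr": [0, 0, 0]}, {"delta_pos": [0, 0.0004, 0.003], "dr": [0, 0, 0]}, {"delta_pos": [0, 0, 0.003], "dr": [0, 0, 0]}, {"delta_pos": [0, 0, 0.003], "dr": [0, 0, 0]}, {"delta_pos": [0, 0, 0.003], "dr": [0, 0, 0]}, {"delta_pos": [0, 0, 0.002], "dr": [0, 0, 0]}, {"delta_pos": [0, 0, 0.001], "dr": [0, 0, 0]}, {"delta_pos": [0, 0, 0], "dr": [0, 0, 0]}]'

```text
time: 49.8
tool_pos: [0.536, 0.1491, 0.1058]
tcp_rot: [-3.116, -0.396, -0.004]
wrist_force: [-3.1, 2.8, 11.4]
width: 0.169
```

carry_out --deltas '[{"delta_pos": [0, 0, 0.001], "dr": [0, 0, 0]}, {"delta_pos": [0, 0, 0], "dr": [0, 0, 0]}, {"delta_pos": [0, 0, -0.001], "dr": [0, 0, 0]}]'

```text
time: 50.18
tool_pos: [0.536, 0.1491, 0.1058]
tcp_rot: [-3.116, -0.396, -0.005]
wrist_force: [-2.2, 2.8, 7.7]
width: 0.171
```

carry_out --deltas '[{"delta_pos": [0, 0, 0], "dr": [0, 0, 0]}, {"delta_pos": [0, 0, 0], "dr": [0, 0, 0]}, {"delta_pos": [0, 0, 0], "dr": [0, 0, 0]}]' --grip 0.45

```text
time: 50.55
tool_pos: [0.5344, 0.148, 0.1028]
tcp_rot: [3.116, 0.396, -0.002]
wrist_force: [-0.5, 1.2, -0.0]
width: 0.45
```

carry_out --deltas '[{"delta_pos": [0, 0, -0.03], "dr": [0, 0, 0]}, {"delta_pos": [0, 0, -0.06], "dr": [0, 0, 0]}, {"delta_pos": [0, 0, -0.06], "dr": [0, 0, 0]}, {"delta_pos": [0, 0, 0], "dr": [0, 0, 0]}, {"delta_pos": [0, 0, 0], "dr": [0, 0, 0]}]'

```text
time: 51.18
tool_pos: [0.5346, 0.1482, 0.2531]
tcp_rot: [3.116, 0.396, -0.0]
wrist_force: [-1.0, 0.1, -0.5]
width: 0.449
```

```bash
python3 -c "
from h import *
hover('w32')
f=cam('side')[0];crop('si32',f,150,300,150,290,5)
d=np.load('w32.npz');rows([.545,.03,.25],9.4,3,(d['p'],d['M'],d['psi']))"
```

```text
[0.5338 0.1481 0.2514] 14.49 0.4510559302401446 [-0.8  0.4  0.9]
[-0.0062, 0.039, 0.0005] [0, 0, np.float64(0.03)]
[-0.0051, 0.0392, 0.0005] [0, 0, np.float64(0.03)]
[-0.0039, 0.0393, 0.0005] [0, 0, np.float64(0.03)]
```

View pics/si32.png

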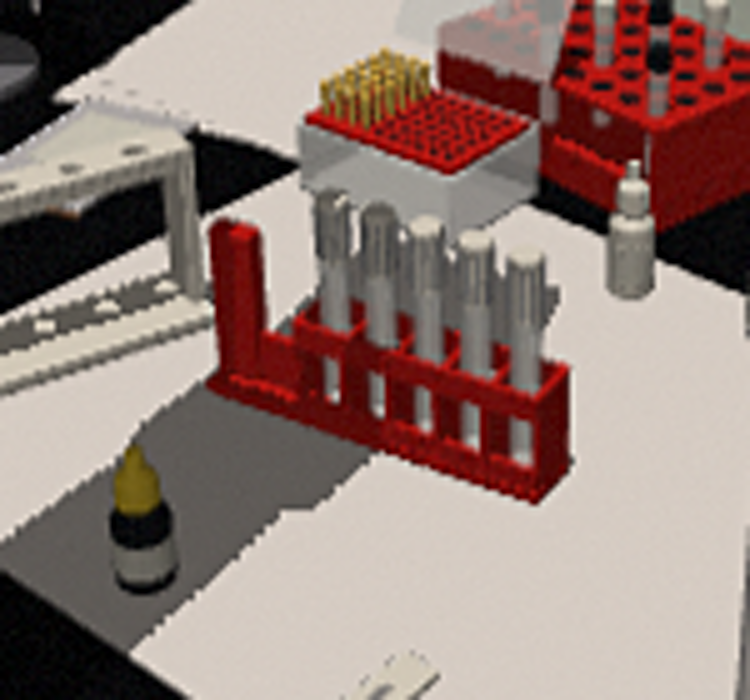

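View pics/w32.png

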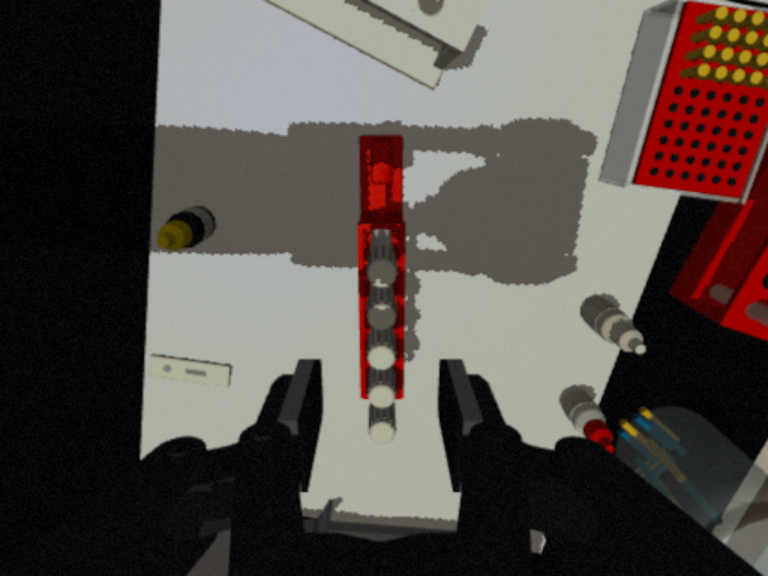

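carry_out --deltas '[{"delta_pos": [-0.0062, 0.039, 0], "dr": [0, 0, 0.03]}, {"delta_pos": [-0.0051, 0.0392, 0], "dr": [0, 0, 0.03]}, {"delta_pos": [-0.0039, 0.0393, 0], "dr": [0, 0, 0.03]}, {"delta_pos": [0, 0, 0], "dr": [0, 0, 0]}, {"delta_pos": [0, 0, 0], "dr": [0, 0, 0]}]' --grip 1

```text
time: 52.35
tool_pos: [0.546, 0.0306, 0.2535]
tcp_rot: [-3.131, -0.255, -0.0]
wrist_force: [-0.5, 0.4, 0.8]
width: 1.0
```

```bash
python3 -c "
from h import *
hover('w33')
d=np.load('w33.npz');print(proj(d['K'],d['T'],[.542,-.163,0])*1.5)"
```

```text
[0.5459 0.0312 0.2535] 9.42 1.0024348467379345 [-0.8  0.5 -0. ]
[343.57197715 424.33211879]
```

View pics/w33.png

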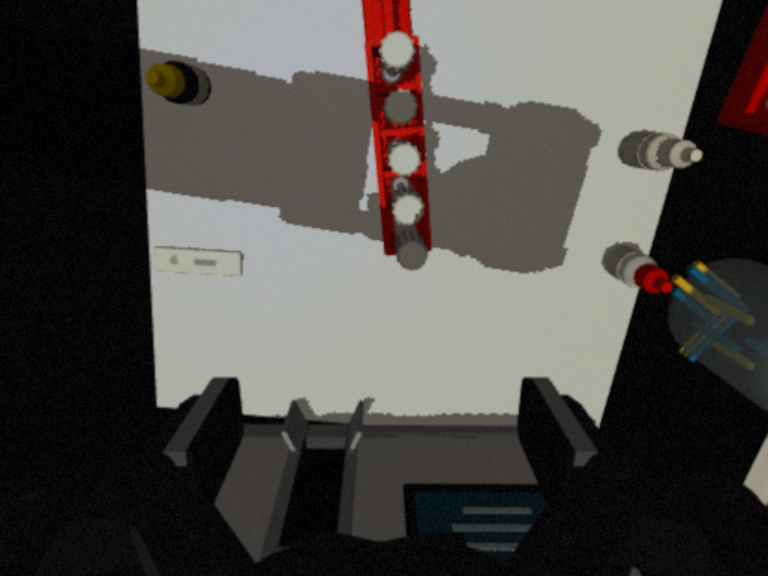

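```bash
python3 -c "
from h import *
d=np.load('w33.npz');g=np.clip(d['f'].astype(float)*2.5,0,255).astype(np.uint8);crop('w33z',g,160,290,255,365,6)"
```

```text
(no output)
```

View pics/w33z.png

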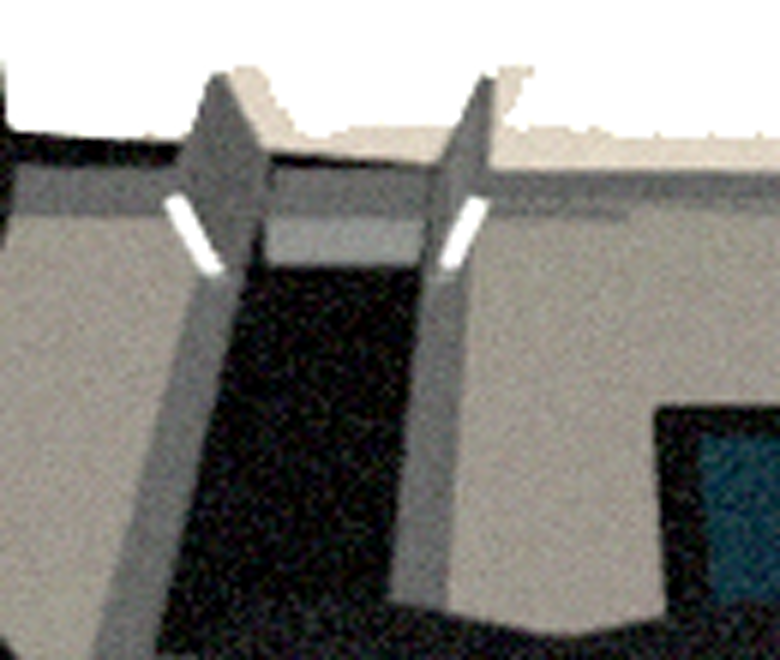

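```bash
python3 -c "
from h import *
d=np.load('w33.npz');K,T=d['K'],d['T']
c=lambda x,y:(160+x/6,255+y/6)
P=lambda x,y,z:plane(K,T,c(x,y),z)
L,Rr=P(173,200,.05),P(482,203,.05);print('outer top',L,Rr,np.linalg.norm(L-Rr),(L+Rr)/2)
li,ri=P(215,272,.05),P(450,270,.05);print('inner top',li,ri,np.linalg.norm(li-ri),(li+ri)/2)
l0,r0=P(218,75,0),P(487,78,0);print('outer bot',l0,r0,np.linalg.norm(l0-r0),(l0+r0)/2)
v=Rr-L;print('ang y_a',np.degrees(np.arctan2(v[1],v[0])), np.degrees(np.arctan2((r0-l0)[1],(r0-l0)[0])))
w=(li+ri)/2-(L+Rr)/2;print(w,np.degrees(np.arctan2(w[1],w[0])))
# front face foot line and display edges
a,b=P(10,165,0),P(430,165,0);print('foot',a,b,np.degrees(np.arctan2((b-a)[1],(b-a)[0])))
a,b=P(490,178,0),P(770,178,0);print('foot R',a,b)
"
```

```text
outer top [ 0.49174979 -0.14442994  0.05      ] [ 0.55599226 -0.13456289  0.05      ] 0.06499579824299581 [ 0.52387103 -0.13949641  0.05      ]
inner top [ 0.50239816 -0.16096062  0.05      ] [ 0.55178484 -0.15228108  0.05      ] 0.05014358064411445 [ 0.5270915  -0.15662085  0.05      ]
outer bot [ 0.49293666 -0.14542135  0.        ] [ 0.55545693 -0.13591008  0.        ] 0.06323960442373426 [ 0.5241968  -0.14066572  0.        ]
ang y_a 8.731867861639378 8.650141552998589
[ 0.00322047 -0.01712444  0.        ] -79.34920037412611
foot [ 0.44650346 -0.17812502  0.        ] [ 0.54561682 -0.16174321  0.        ] 9.385204023650774
foot R [ 0.56032553 -0.16299877  0.        ] [ 0.62655185 -0.15205237  0.        ]
```

```bash
python3 -c "
from h import *
d=np.load('w33.npz');K,T=d['K'],d['T']
print('bottle3 base',plane(K,T,(200/1.5,85/1.5),0.01),'cass',plane(K,T,(242/1.5,275/1.5),0.005),plane(K,T,(155/1.5,270/1.5),0.005))
rows([.5198,.2069,.18],14.5,5,(d['p'],d['M'],d['psi']))"
```

```text
bottle3 base [0.39604534 0.11708424 0.01      ] cass [ 0.4363102  -0.02714111  0.005     ] [ 0.36344502 -0.03468683  0.005     ]
[0.0006, -0.0355, 0.0147] [0, 0, np.float64(-0.018)]
[0.0012, -0.0355, 0.0147] [0, 0, np.float64(-0.018)]
[0.0019, -0.0355, 0.0147] [0, 0, np.float64(-0.018)]
[0.0025, -0.0354, 0.0147] [0, 0, np.float64(-0.018)]
[0.0031, -0.0354, 0.0147] [0, 0, np.float64(-0.018)]
```

carry_out --deltas '[{"delta_pos": [0.0006, -0.0355, 0.01], "dr": [0, 0, -0.018]}, {"delta_pos": [0.0012, -0.0355, 0.01], "dr": [0, 0, -0.018]}, {"delta_pos": [0.0019, -0.0355, 0.015], "dr": [0, 0, -0.018]}, {"delta_pos": [0.0025, -0.0354, 0.015], "dr": [0, 0, -0.018]}, {"delta_pos": [0.0031, -0.0354, 0.02], "dr": [0, 0, -0.018]}, {"delta_pos": [0, 0, 0], "dr": [0, 0, 0]}, {"delta_pos": [0, 0, 0], "dr": [0, 0, 0]}]' --grip 0.5 --force 70

```text
time: 53.72
tool_pos: [0.5202, 0.2059, 0.1837]
tcp_rot: [3.116, 0.397, 0.0]
wrist_force: [-0.5, -0.4, -0.6]
width: 0.498
```

```bash
python3 -c "
from h import *
hover('w34')
d=np.load('w34.npz');print(proj(d['K'],d['T'],[.5198,.2069,.096])*1.5);crop('w34z',d['f'],190,320,110,260,4)"
```

```text
[0.5207 0.2054 0.1842] 14.43 0.5023330589219113 [ 0.  -0.1  0.6]
[380.03330829 291.3453088 ]
```

View pics/w34.png

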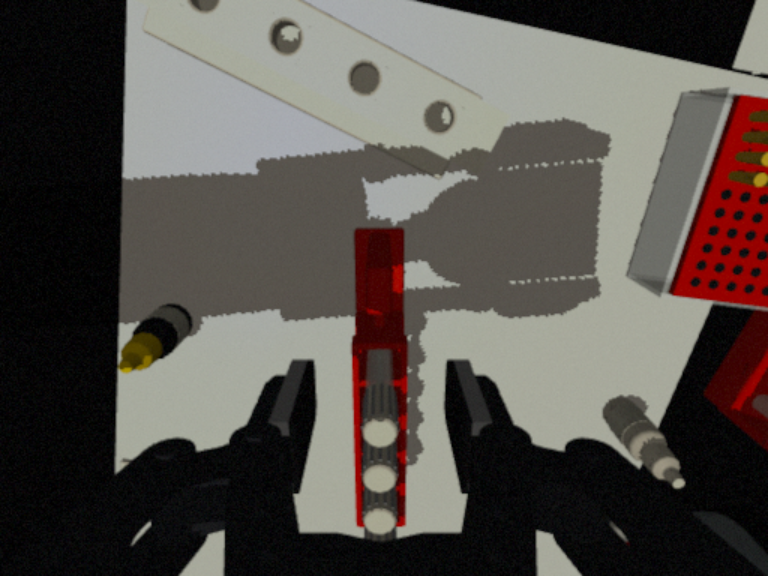

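View pics/w34z.png

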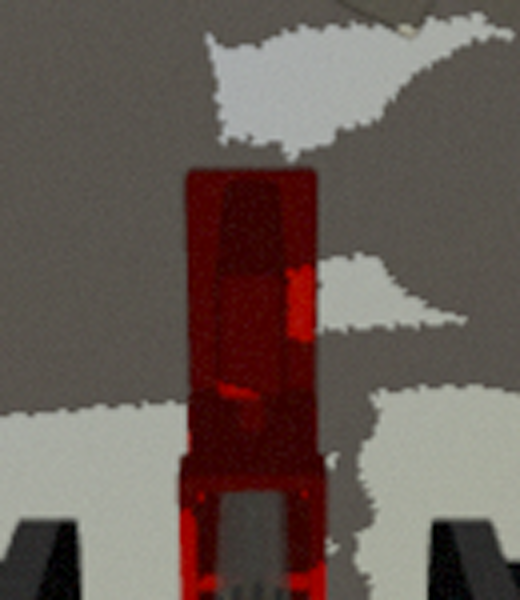

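carry_out --deltas '[{"delta_pos": [0, -0.0008, 0.035], "dr": [0, 0, 0]}, {"delta_pos": [0, -0.0007, 0.035], "dr": [0, 0, 0]}, {"delta_pos": [0, 0, 0.03], "dr": [0, 0, 0]}, {"delta_pos": [0, 0, 0.02], "dr": [0, 0, 0]}, {"delta_pos": [0, 0, 0.008], "dr": [0, 0, 0]}, {"delta_pos": [0, 0, 0], "dr": [0, 0, 0]}, {"delta_pos": [0, 0, 0], "dr": [0, 0, 0]}]'

```text
time: 55.1
tool_pos: [0.5206, 0.2078, 0.0566]
tcp_rot: [-3.116, -0.396, -0.003]
wrist_force: [-0.3, -0.9, -0.4]
width: 0.504
```

carry_out --deltas '[{"delta_pos": [0, 0, 0], "dr": [0, 0, 0]}, {"delta_pos": [0, 0, 0], "dr": [0, 0, 0]}, {"delta_pos": [0, 0, 0], "dr": [0, 0, 0]}, {"delta_pos": [0, 0, 0], "dr": [0, 0, 0]}, {"delta_pos": [0, 0, 0], "dr": [0, 0, 0]}]' --grip 0

```text
time: 55.72
tool_pos: [0.5202, 0.2077, 0.0564]
tcp_rot: [-3.116, -0.396, -0.002]
wrist_force: [-1.4, 0.2, 5.7]
width: 0.156
```

```bash
python3 -c "
from h import *
hover('w35')
d=np.load('w35.npz');rows([.4896,.0722,d['p'][2]],9.2,10,(d['p'],d['M'],d['psi']))"
```

```text
[0.5202 0.2077 0.0565] 14.49 0.15519588318720093 [-1.9  0.5  6. ]
[-0.0063, 0.0124, -0.0] [0, 0, np.float64(0.009)]
[-0.0062, 0.0124, -0.0] [0, 0, np.float64(0.009)]
[-0.0061, 0.0125, -0.0] [0, 0, np.float64(0.009)]
[-0.006, 0.0125, -0.0] [0, 0, np.float64(0.009)]
[-0.0059, 0.0126, -0.0] [0, 0, np.float64(0.009)]
[-0.0058, 0.0126, -0.0] [0, 0, np.float64(0.009)]
[-0.0057, 0.0127, -0.0] [0, 0, np.float64(0.009)]
[-0.0055, 0.0127, -0.0] [0, 0, np.float64(0.009)]
[-0.0054, 0.0128, -0.0] [0, 0, np.float64(0.009)]
[-0.0053, 0.0128, -0.0] [0, 0, np.float64(0.009)]
```

View pics/w35.png

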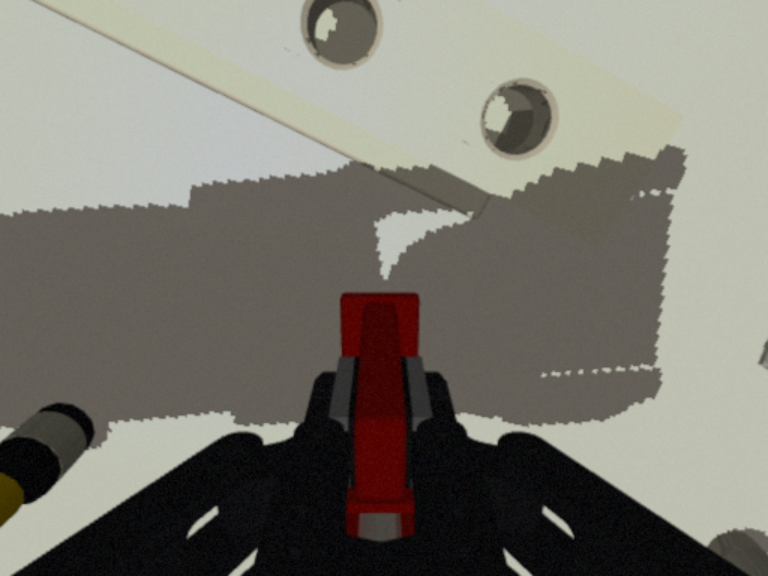

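carry_out --deltas '[{"delta_pos": [-0.0063, 0.0124, -0.0005], "dr": [0, 0, 0.009]}, {"delta_pos": [-0.0062, 0.0124, 0], "dr": [0, 0, 0.009]}, {"delta_pos": [-0.0061, 0.0125, 0], "dr": [0, 0, 0.009]}, {"delta_pos": [-0.006, 0.0125, 0], "dr": [0, 0, 0.009]}, {"delta_pos": [-0.0059, 0.0126, 0], "dr": [0, 0, 0.009]}, {"delta_pos": [-0.0058, 0.0126, 0], "dr": [0, 0, 0.009]}, {"delta_pos": [-0.0057, 0.0127, 0], "dr": [0, 0, 0.009]}, {"delta_pos": [-0.0055, 0.0127, 0], "dr": [0, 0, 0.009]}, {"delta_pos": [-0.0054, 0.0128, 0], "dr": [0, 0, 0.01]}, {"delta_pos": [-0.0053, 0.0128, 0], "dr": [0, 0, 0.01]}]'

```text
time: 57.48
tool_pos: [0.4895, 0.0713, 0.0564]
tcp_rot: [-3.131, -0.25, -0.002]
wrist_force: [1.8, 5.6, 3.7]
width: 0.153
```

carry_out --deltas '[{"delta_pos": [0, 0, 0], "dr": [0, 0, 0]}, {"delta_pos": [0, 0, 0], "dr": [0, 0, 0]}]'

```text
time: 57.72
tool_pos: [0.4893, 0.0701, 0.0564]
tcp_rot: [3.129, 0.251, -0.0]
wrist_force: [-0.1, -2.8, 7.0]
width: 0.157
```

```bash
python3 -c "
from h import *
hover('w36')
f,K,T=cam('side');save('si36',f,1.5);np.savez('si36.npz',f=f,K=K,T=T)
f,K,T=cam('scene');save('sc36',f,1.5);np.savez('sc36.npz',f=f,K=K,T=T)
"
```

```text
[0.4893 0.0701 0.0564] 9.2 0.15436550890095163 [ 0.2 -3.8  6.7]
```

View pics/w36.png

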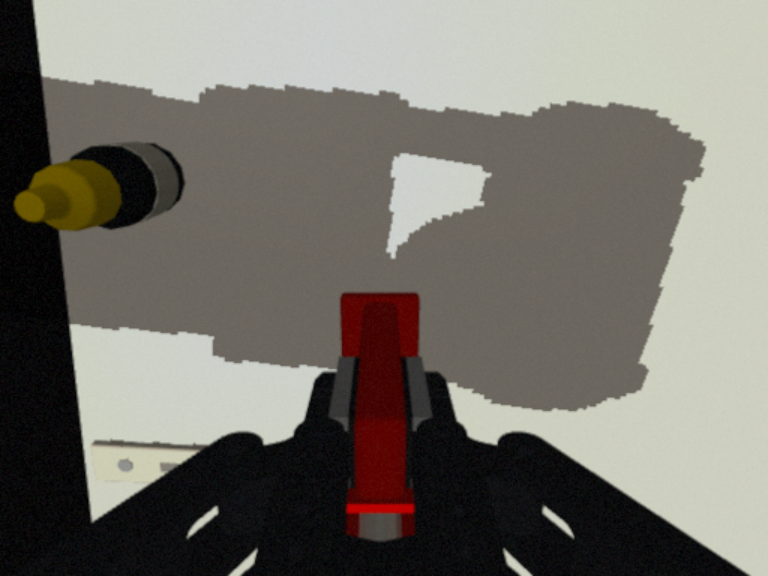

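View pics/si36.png

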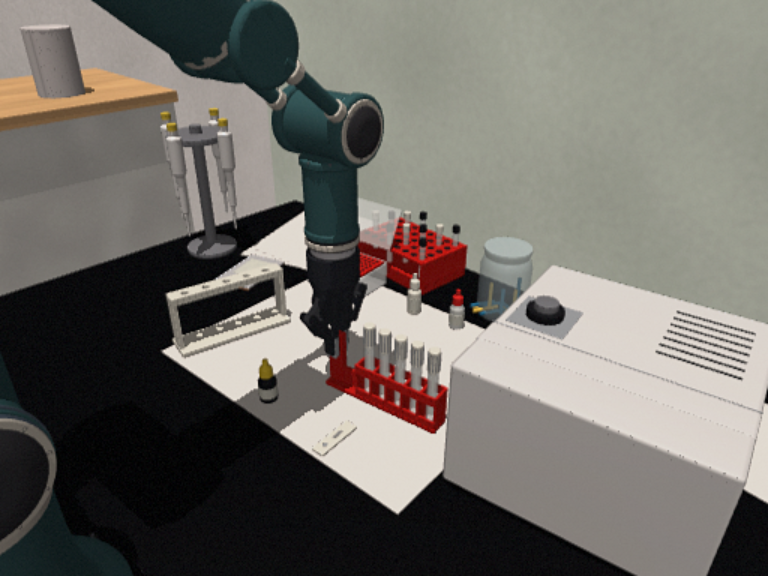

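View pics/sc36.png

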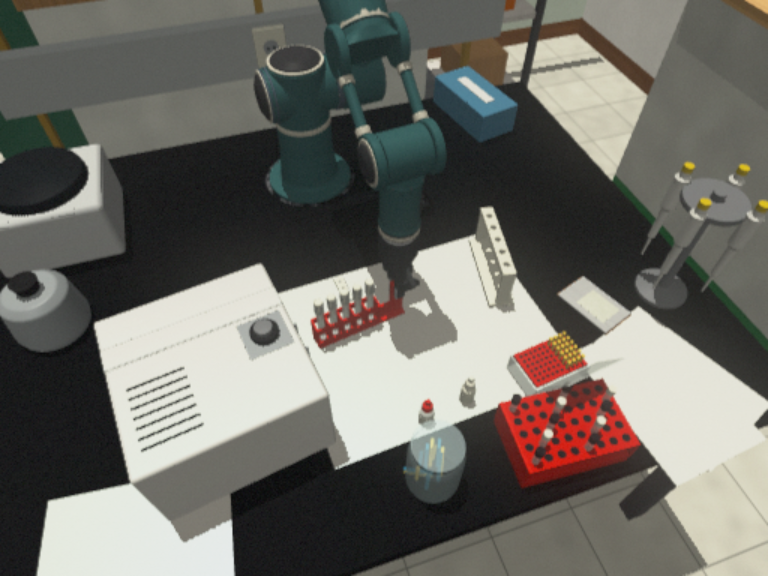

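carry_out --deltas '[{"delta_pos": [0.0006, 0.008, 0], "dr": [0, 0, 0]}, {"delta_pos": [0, 0.012, 0], "dr": [0, 0, 0]}, {"delta_pos": [0, 0.012, 0], "dr": [0, 0, 0]}, {"delta_pos": [0, 0.01, 0], "dr": [0, 0, 0]}, {"delta_pos": [0, 0, 0], "dr": [0, 0, 0]}]'

```text
time: 58.95
tool_pos: [0.4964, 0.03, 0.0565]
tcp_rot: [-3.131, -0.25, 0.001]
wrist_force: [-1.4, 3.5, 6.0]
width: 0.156
```

```bash
python3 -c "
from h import *
a=avgpose(4);print(a[0],a[2],bot.read_state()['wrist_force'])
f,K,T=cam('scene');crop('sc37',f,150,300,150,260,5)
f,K,T=cam('side');crop('si37',f,200,340,200,320,5)
"
```

```text
[0.4963434  0.02994601 0.05645755] 9.156878845143275 [-0.88597964  1.79320237  5.76935581]
```

View pics/sc37.png

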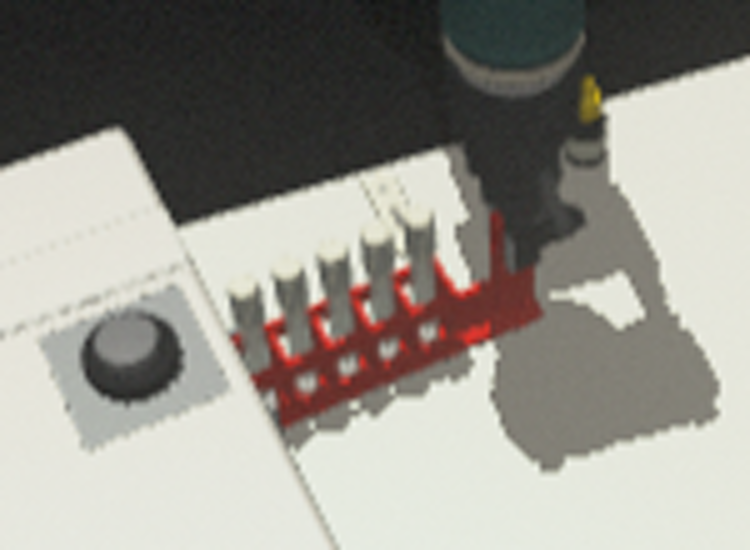

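View pics/si37.png

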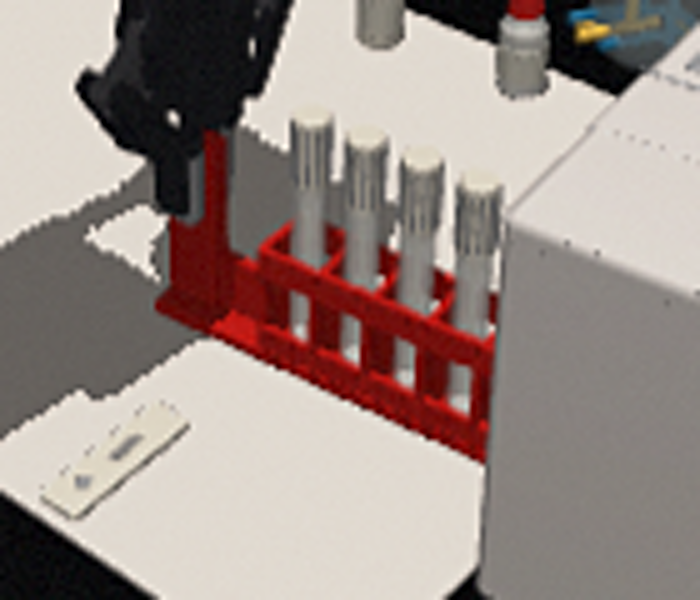

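carry_out --deltas '[{"delta_pos": [0, 0.006, 0], "dr": [0, 0, 0]}, {"delta_pos": [0, 0.007, 0], "dr": [0, 0, 0]}, {"delta_pos": [0, 0.007, 0], "dr": [0, 0, 0]}, {"delta_pos": [0, 0.005, 0], "dr": [0, 0, 0]}, {"delta_pos": [0, 0.005, 0], "dr": [0, 0, 0]}]'

```text
time: 59.88
tool_pos: [0.5008, 0.0018, 0.0565]
tcp_rot: [-3.129, -0.25, 0.001]
wrist_force: [-0.4, 9.0, 7.2]
width: 0.152
```

```bash
python3 -c "
from h import *
a=avgpose(3);print(a[0],a[2]);s=bot.read_state();print(s['wrist_force'],s['torque'])
"
```

```text
[0.50085112 0.00140497 0.05645431] 9.146397409367268
[-1.56959891  4.88628947  7.96374406] [ 0.74558431 -0.04959702  0.07507668]
```

carry_out --deltas '[{"delta_pos": [0, 0.007, 0], "dr": [0, 0, 0]}, {"delta_pos": [0, 0.009, 0], "dr": [0, 0, 0]}, {"delta_pos": [0, 0.009, 0], "dr": [0, 0, 0]}, {"delta_pos": [0, 0.009, 0], "dr": [0, 0, 0]}, {"delta_pos": [0, 0.009, 0], "dr": [0, 0, 0]}, {"delta_pos": [0, 0.007, 0], "dr": [0, 0, 0]}]'

```text
time: 60.78
tool_pos: [0.5086, -0.0475, 0.0565]
tcp_rot: [-3.129, -0.25, 0.002]
wrist_force: [-1.2, 9.2, 9.0]
width: 0.157
```

```bash
python3 -c "
from h import *
a=avgpose(3);print(a[0],a[2]);s=bot.read_state();print(s['wrist_force'],s['torque'])
"
```

```text
[ 0.50875539 -0.04804917  0.05646855] 9.143616560428514
[-1.77551462  5.18337144  7.99230032] [ 0.65743665 -0.02582388  0.00114273]
```

carry_out --deltas '[{"delta_pos": [0, 0.007, 0], "dr": [0, 0, 0]}, {"delta_pos": [0, 0.009, 0], "dr": [0, 0, 0]}, {"delta_pos": [0, 0.009, 0], "dr": [0, 0, 0]}, {"delta_pos": [0, 0.009, 0], "dr": [0, 0, 0]}, {"delta_pos": [0, 0.008, 0], "dr": [0, 0, 0]}, {"delta_pos": [0, 0.006, 0], "dr": [0, 0, 0]}]'

```text
time: 61.68
tool_pos: [0.5162, -0.0946, 0.0565]
tcp_rot: [-3.129, -0.25, 0.003]
wrist_force: [-2.3, 9.7, 9.0]
width: 0.156
```

```bash
python3 -c "
from h import *
a=avgpose(3);print(a[0],a[2]);s=bot.read_state();print(s['wrist_force'],s['torque'])
"
```

```text
[ 0.5162542  -0.09509979  0.0564869 ] 9.147430983773566
[-1.12280478  5.48399432  7.84158033] [ 0.71684815 -0.03844635  0.02134178]
```

carry_out --deltas '[{"delta_pos": [0, 0.003, 0], "dr": [0, 0, 0]}, {"delta_pos": [0, 0.003, 0], "dr": [0, 0, 0]}, {"delta_pos": [0, 0.003, 0], "dr": [0, 0, 0]}, {"delta_pos": [0, 0.002, 0], "dr": [0, 0, 0]}]'

```text
time: 62.32
tool_pos: [0.5178, -0.1052, 0.0564]
tcp_rot: [-3.128, -0.25, 0.003]
wrist_force: [-1.6, 9.5, 9.9]
width: 0.156
```

carry_out --deltas '[{"delta_pos": [0, 0.0015, 0], "dr": [0, 0, 0]}, {"delta_pos": [0, 0.0015, 0], "dr": [0, 0, 0]}]'

```text
time: 62.58
tool_pos: [0.518, -0.1064, 0.0565]
tcp_rot: [-3.125, -0.249, 0.004]
wrist_force: [-1.9, 20.0, 13.4]
width: 0.157
```

carry_out --deltas '[{"delta_pos": [0, 0.0015, 0], "dr": [0, 0, 0]}, {"delta_pos": [0, 0.0005, 0], "dr": [0, 0, 0]}]'

```text
time: 62.82
tool_pos: [0.518, -0.1064, 0.0565]
tcp_rot: [-3.122, -0.248, 0.004]
wrist_force: [-2.5, 26.0, 14.9]
width: 0.157
```

carry_out --deltas '[{"delta_pos": [0, -0.0015, 0], "dr": [0, 0, 0]}, {"delta_pos": [0, 0, 0], "dr": [0, 0, 0]}]'

```text
time: 63.08
tool_pos: [0.518, -0.1064, 0.0565]
tcp_rot: [-3.125, -0.25, 0.004]
wrist_force: [-1.7, 18.3, 13.5]
width: 0.154
```

carry_out --deltas '[{"delta_pos": [0, 0, 0], "dr": [0, 0, 0]}, {"delta_pos": [0, 0, 0], "dr": [0, 0, 0]}, {"delta_pos": [0, 0, 0], "dr": [0, 0, 0]}]' --grip 0.45

```text
time: 63.45
tool_pos: [0.5185, -0.1105, 0.0553]
tcp_rot: [-3.131, -0.252, 0.003]
wrist_force: [0.3, -0.3, 0.3]
width: 0.451
```

```bash
python3 -c "
from h import *
hover('w40')
f,K,T=cam('scene');crop('sc40',f,130,280,150,260,5)
f,K,T=cam('side');crop('si40',f,200,340,180,300,5)
"
```

```text
[ 0.5193 -0.1103  0.0558] 9.2 0.44673633004962615 [-1.1  0.1  0.8]
```

View pics/w40.png

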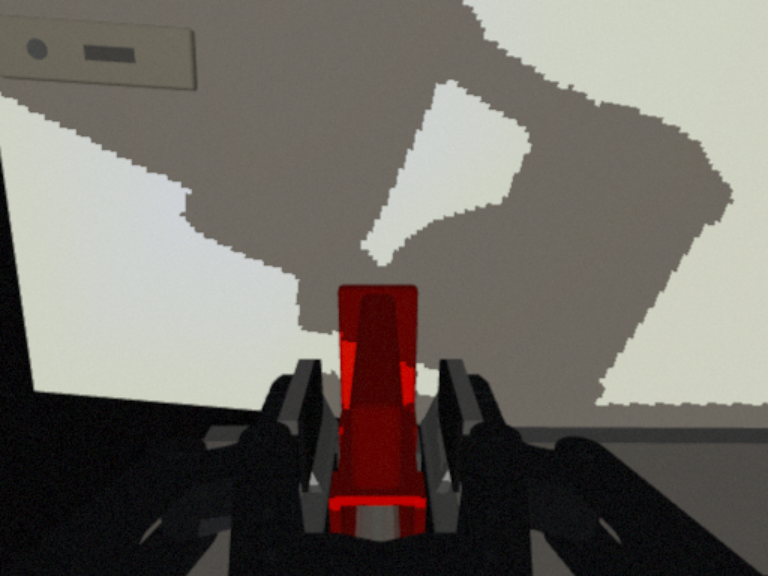

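View pics/sc40.png

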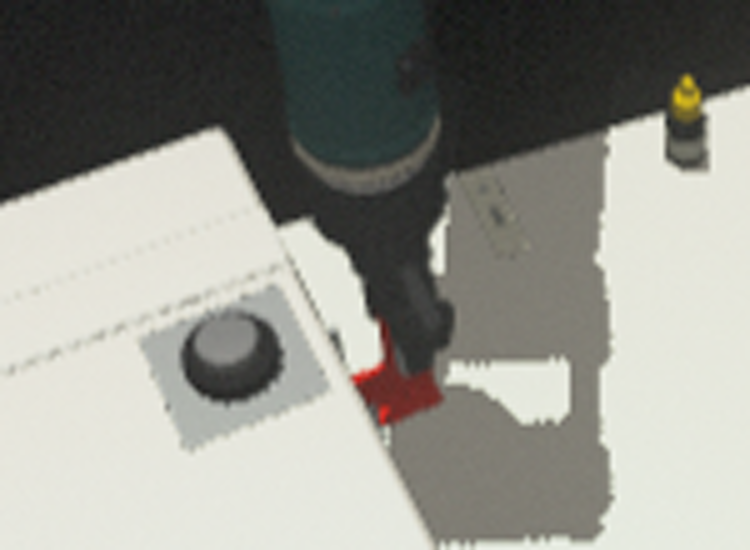

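View pics/si40.png

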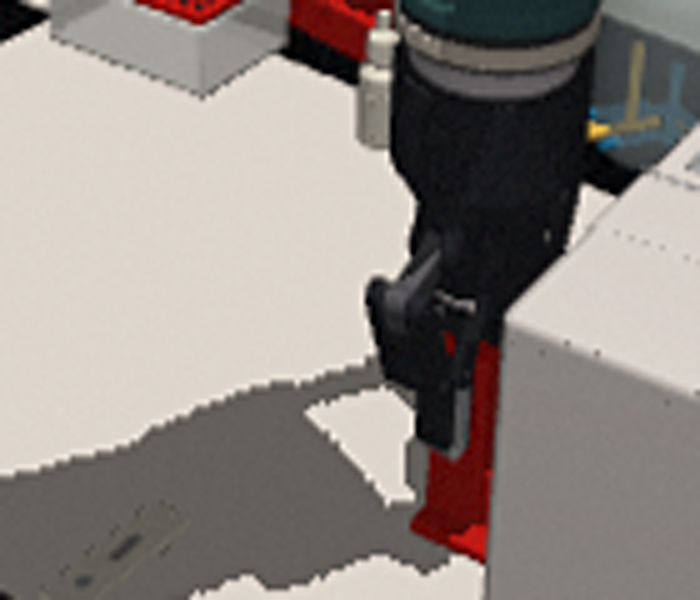

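carry_out --deltas '[{"delta_pos": [0, -0.003, 0], "dr": [0, 0, 0]}, {"delta_pos": [0, 0, -0.03], "dr": [0, 0, 0]}, {"delta_pos": [0, 0, -0.05], "dr": [0, 0, 0]}, {"delta_pos": [0, 0, -0.06], "dr": [0, 0, 0]}, {"delta_pos": [0, 0, -0.06], "dr": [0, 0, 0]}, {"delta_pos": [0, 0, -0.06], "dr": [0, 0, 0]}, {"delta_pos": [0.04, 0, 0], "dr": [0, 0, 0]}, {"delta_pos": [0.04, 0, 0], "dr": [0, 0, 0]}, {"delta_pos": [0, 0, 0], "dr": [0, 0, 0]}, {"delta_pos": [0, 0, 0], "dr": [0, 0, 0]}]' --grip 0.45

```text
time: 65.3
tool_pos: [0.5973, -0.0941, 0.3153]
tcp_rot: [-3.131, -0.253, 0.003]
wrist_force: [0.6, -0.3, -0.6]
width: 0.45
```

```bash
python3 -c "
from h import *
hover('w41')
"
```

```text
[ 0.5973 -0.0944  0.3162] 9.2 0.44931366638253184 [ 0.5 -0.1 -0.6]
```

View pics/w41.png

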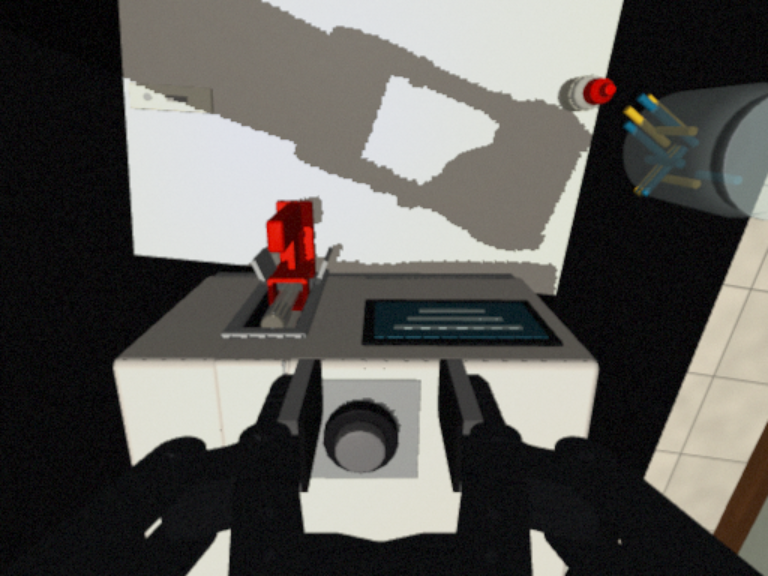

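```bash
python3 -c "
from h import *
d=np.load('w41.npz');crop('w41z',np.clip(d['f'].astype(float)*1.7,0,255).astype(np.uint8),200,290,240,330,6)
for z in (.195,.2,.205,.21):
  q=plane(d['K'],d['T'],(361/1.5,450/1.5),z);print(q, d['M'].T@(q-d['p']))
f,K,T=cam('scene')
crop('sc41',f,140,220,190,250,8)
"
```

```text
[ 0.60342872 -0.21408483  0.195     ] [-0.01310234  0.11915561  0.12120429]
[ 0.60304968 -0.21027055  0.2       ] [-0.0128661   0.11533025  0.11620398]
[ 0.60267064 -0.20645627  0.205     ] [-0.01262986  0.11150488  0.11120366]
[ 0.6022916  -0.20264199  0.21      ] [-0.01239362  0.10767952  0.10620335]
```

View pics/w41z.png

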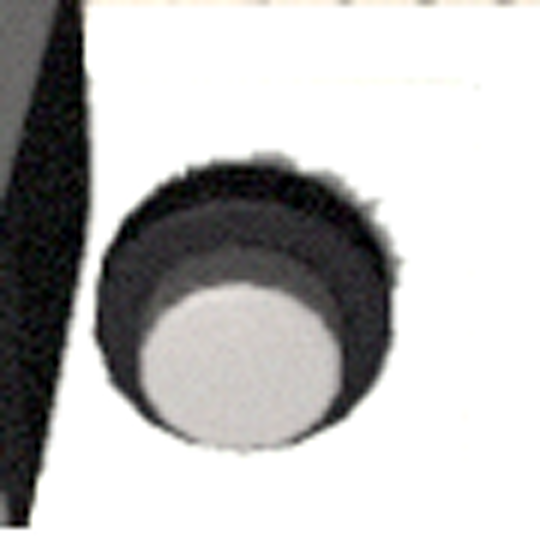

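View pics/sc41.png

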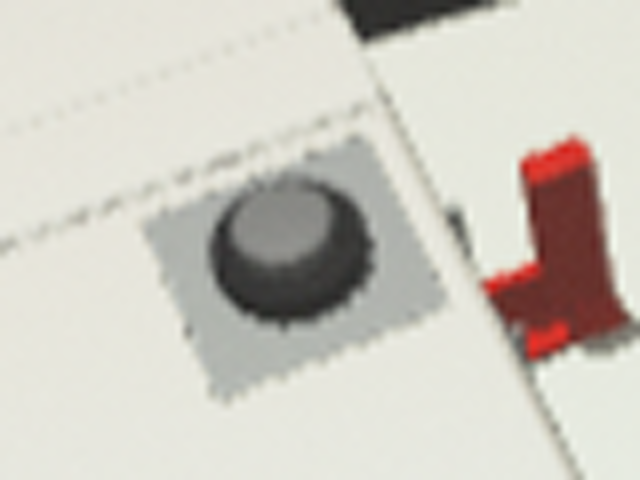

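```bash
python3 -c "
from h import *
d=np.load('w41.npz');f,K,T=cam('scene')
def ray(K,T,uv):
  v=T[:3,:3]@np.linalg.inv(K)@np.array([*uv,1]);return T[:3,3],v/np.linalg.norm(v)
a,u=ray(d['K'],d['T'],(240.2,300.8));b,v=ray(K,T,(175.4,217.8))
st=np.linalg.lstsq(np.c_[u,-v],b-a,rcond=None)[0];p1=a+u*st[0];p2=b+v*st[1];print(p1,p2,(p1+p2)/2)
q=(p1+p2)/2;rows([q[0],q[1],.25],9.2,3,(d['p'],d['M'],d['psi']))
"
```

```text
[ 0.60202103 -0.20383028  0.20967096] [ 0.60407676 -0.2015319   0.20806236] [ 0.60304889 -0.20268109  0.20886666]
[-0.0039, 0.0359, 0.0221] [0, 0, np.float64(0.0)]
[-0.0039, 0.0359, 0.0221] [0, 0, np.float64(0.0)]
[-0.0039, 0.0359, 0.0221] [0, 0, np.float64(0.0)]
```

carry_out --deltas '[{"delta_pos": [-0.0039, 0.036, 0.01], "dr": [0, 0, 0]}, {"delta_pos": [-0.0039, 0.036, 0.02], "dr": [0, 0, 0]}, {"delta_pos": [-0.0039, 0.036, 0.03], "dr": [0, 0, 0]}, {"delta_pos": [0, 0, 0], "dr": [0, 0, 0]}, {"delta_pos": [0, 0, 0], "dr": [0, 0, 0]}, {"delta_pos": [0, 0, 0], "dr": [0, 0, 0]}]' --grip 0 --force 30

```text
time: 66.65
tool_pos: [0.6046, -0.202, 0.2575]
tcp_rot: [3.131, 0.254, 0.003]
wrist_force: [-1.1, 0.0, 0.5]
width: 0.0
```

```bash
python3 -c "
from h import *
hover('w42')
"
```

```text
[ 0.6041 -0.2022  0.2568] 9.28 -0.0033749987746469166 [0.6 0.3 0.6]
```

View pics/w42.png

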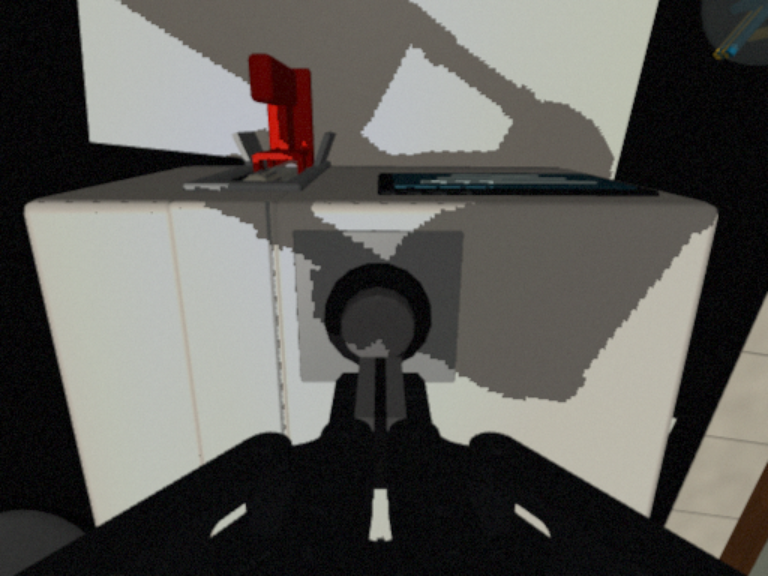

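carry_out --deltas '[{"delta_pos": [0, 0, 0.02], "dr": [0, 0, 0]}, {"delta_pos": [0, 0, 0.016], "dr": [0, 0, 0]}, {"delta_pos": [0, 0, 0.006], "dr": [0, 0, 0]}, {"delta_pos": [0, 0, 0], "dr": [0, 0, 0]}, {"delta_pos": [0, 0, 0], "dr": [0, 0, 0]}]'

```text
time: 67.78
tool_pos: [0.6042, -0.2029, 0.2144]
tcp_rot: [3.131, 0.253, 0.001]
wrist_force: [0.8, 0.4, 1.0]
width: -0.0
```

carry_out --deltas '[{"delta_pos": [0, 0, 0.003], "dr": [0, 0, 0]}, {"delta_pos": [0, 0, 0.003], "dr": [0, 0, 0]}, {"delta_pos": [0, 0, 0], "dr": [0, 0, 0]}]'

```text
time: 68.15
tool_pos: [0.6046, -0.203, 0.2087]
tcp_rot: [3.13, 0.253, 0.003]
wrist_force: [1.8, -0.5, 3.5]
width: 0.002
```

carry_out --deltas '[{"delta_pos": [0, 0, 0.003], "dr": [0, 0, 0]}, {"delta_pos": [0, 0, 0.002], "dr": [0, 0, 0]}, {"delta_pos": [0, 0, 0], "dr": [0, 0, 0]}]'

```text
time: 68.53
tool_pos: [0.6047, -0.203, 0.2068]
tcp_rot: [3.13, 0.253, 0.005]
wrist_force: [-3.4, 0.4, 15.0]
width: 0.001
```

carry_out --deltas '[{"delta_pos": [0, 0, 0.001], "dr": [0, 0, 0]}, {"delta_pos": [0, 0, 0], "dr": [0, 0, 0]}, {"delta_pos": [0, 0, 0], "dr": [0, 0, 0]}]'

```text
time: 68.9
tool_pos: [0.6047, -0.203, 0.2068]
tcp_rot: [3.13, 0.253, 0.006]
wrist_force: [-4.6, 1.5, 17.9]
width: 0.002
```

carry_out --deltas '[{"delta_pos": [0, 0, -0.02], "dr": [0, 0, 0]}, {"delta_pos": [0, 0, -0.04], "dr": [0, 0, 0]}, {"delta_pos": [0, 0, -0.04], "dr": [0, 0, 0]}, {"delta_pos": [0, -0.05, 0], "dr": [0, 0, 0]}, {"delta_pos": [0, -0.05, 0], "dr": [0, 0, 0]}, {"delta_pos": [0, 0, 0], "dr": [0, 0, 0]}, {"delta_pos": [0, 0, 0], "dr": [0, 0, 0]}]'

```text
time: 69.78
tool_pos: [0.5874, -0.104, 0.3016]
tcp_rot: [3.131, 0.254, -0.002]
wrist_force: [1.4, -0.0, -0.9]
width: -0.004
```

```bash
python3 -c "
from h import *
hover('w44')
f,K,T=cam('scene');save('sc44',f,1.5)
f,K,T=cam('side');save('si44',f,1.5)
"
```

```text
[ 0.5877 -0.1049  0.3017] 9.15 -0.0017790314322016036 [-0.9  0.9 -0.4]
```

View pics/w44.png

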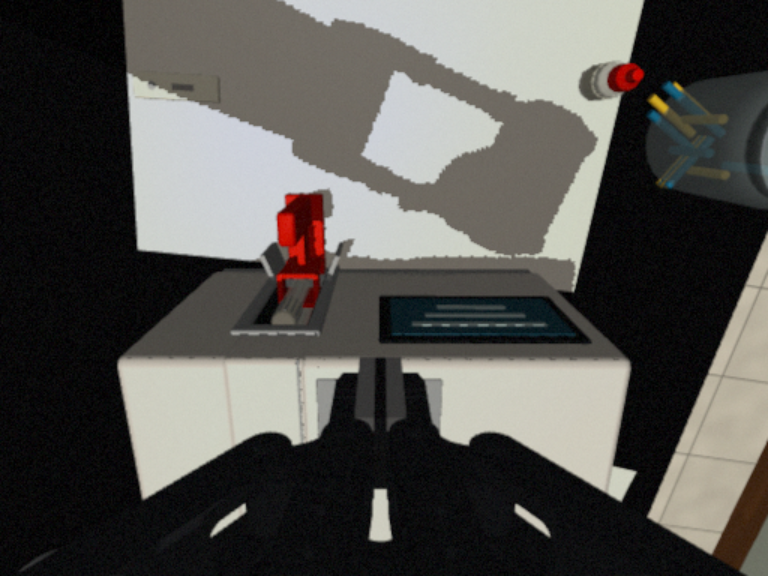

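View pics/sc44.png

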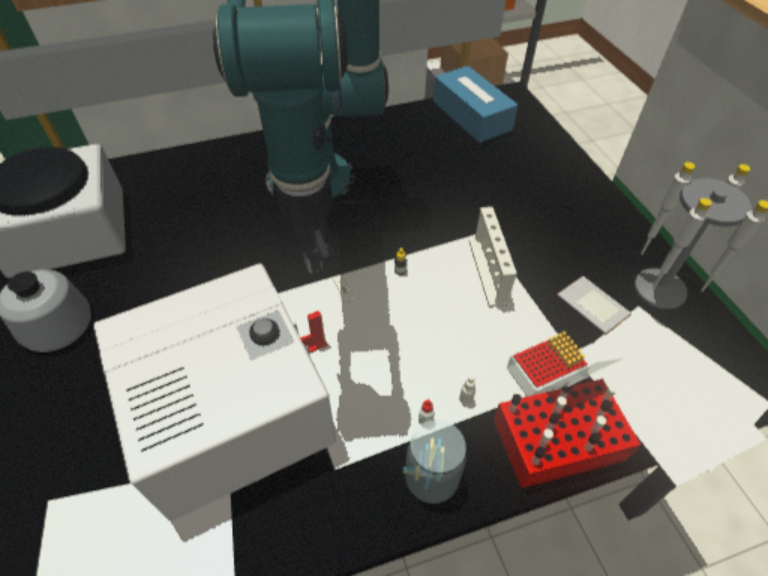

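View pics/si44.png

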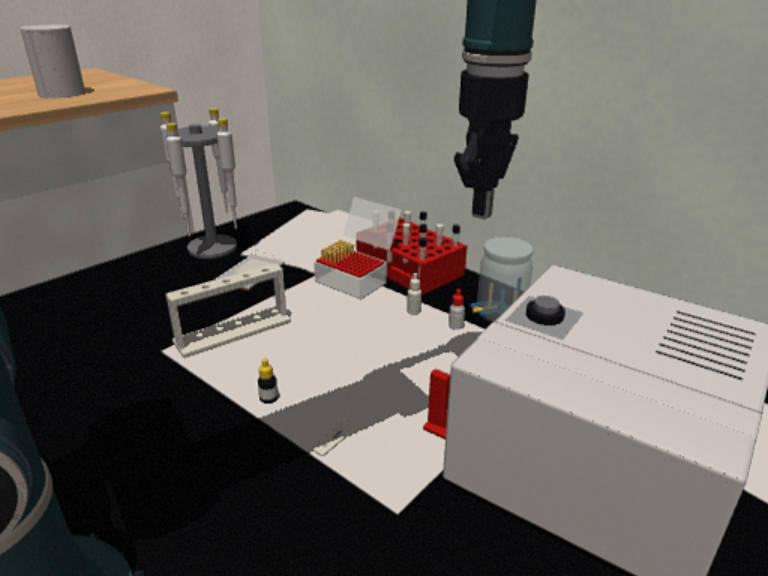

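```bash
python3 -c "
from h import *
d=np.load('w44.npz');crop('w44z',d['f'],150,250,120,220,6)
e=np.array([.160,-.987,0]);m=np.array([.528,-.1647,0])
for s in (.057,.059,.062):
  for o in (-.013,.013): print(s,o,((proj(d['K'],d['T'],m-e*s+e*o+[0,0,.096])-[150,120])*6).round())
"
```

```text
0.057 -0.013 [246. 133.]
0.057 0.013 [255. 273.]
0.059 -0.013 [245. 122.]
0.059 0.013 [254. 262.]
0.062 -0.013 [244. 105.]
0.062 0.013 [253. 246.]
```

View pics/w44z.png

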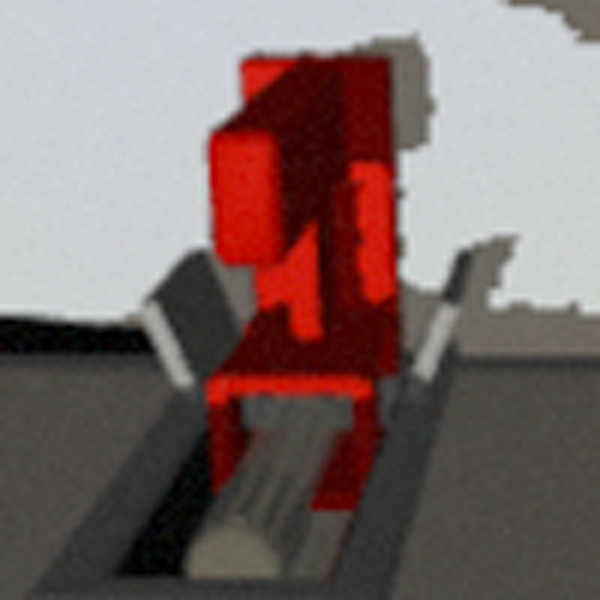

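```bash
python3 -c "
from h import *
print(bot.finish_job(), bot.read_state()['time'])
"
```

```text
the job is handed in; nothing more can be done
the job is handed in; nothing more can be done
```

The job is done and handed in, at about 70 s of the 210 s allowed. All five swabs went from the stand into tubes of their own, the rack is up against the stop in the analyser bay, and the start button was pressed.

- **Swabs:** Swabs 2 to 5 stopped within 0.2 mm of the height where the cap meets the rim, with about 8–12 N of push; the first was within about 0.3 mm. The side view showed all five caps level. The swabs appeared to tilt about 2° in the jaws; I corrected for this during each insertion.
- **Rack:** It slid in with little side force. At the end it stopped moving while the push rose to 26 N. After release, the last wrist picture put the handle about 57–58 mm outside the mouth, against 57 mm for home. The arm's own reading just before release was 59 mm, within the calibration error.
- **Button:** It bottomed about 6 mm below first contact, with 15–18 N on the wrist, and I then let it go.
- **Other things:** I never touched the bottles, tip box or cassette, and in the last pictures they look undisturbed. I saw no sign that the rack was knocked aside. The hand-in call gave no verdict, and no check failed.

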